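# Clear a fallen beam block off the optical rail and bring the lens carriage to its stop

## Task

A post-mounted beam block has been knocked over and lies across the optical rail, in the way of the lens carriage. First pick it up and stand it upright on its foot, without dropping it, in the middle of the empty place between the two other posts in the blue parking tray; then slide the lens carriage along the rail all the way until it rests against the end stop, pushing gently and not touching the lens in its round mount. Leave the other two posts, the bottle and the screwdriver where they are.

Things in the scene. Friction and masses are not known exactly. Their poses are not given: they have to be found in the camera images.
- beamblock_mid (a point): Fallen beam block, 167 mm long, 0.5 to 0.8 kg: square dark foot 64 x 64 x 12 mm, bright round pillar 20 mm in diameter and 115 mm long, black head with yellow bands, 40 mm high, 44 wide (its y), 18 thick (its x). Point on the pillar axis half-way up, 83.5 mm from the foot's underside; z points from foot to head (up when it stands). Its centre of mass is 46 mm from the underside.
- beamblock_foot (a point): Centre of the underside of the beam block's foot, axes as beamblock_mid. At the start the block lies level on the rail's top, an edge of its foot on the table on the robot's side, head away from the robot, axis 32 mm above the table. Beyond the rail's far side at least 25 mm of pillar, then the head, lie free with nothing beneath but the table.
- rail: Black optical rail fixed to the table, 500 mm long (along its y), 50 mm wide, 22 mm high. Origin on the table under the middle of the rail. Its y axis runs along the rail from the carriage's starting end to the end stop; x points away from the robot across the rail.
- stop_face (a point): Centre of the face of the end stop, a fixed aluminium block (54 mm wide, top 52 mm above the table) on the rail. The front face of the carriage comes to rest against it. The face looks along the rail's -y.
- carriage (a joint): How far the lens carriage has been slid along the rail, in m; it grows towards the stop and is 0.355 against the stop (starts near 0 to 0.04). It runs freely on the rail apart from a sliding friction of about 3 N and stays where it is left.
- carriage_rear (a point): Centre of the rear face (the end away from the stop) of the aluminium carriage block, 37.5 mm above the table. The block is 90 mm long along the rail, 70 mm wide, and from 23 to 52 mm above the table. Axes as the rail's.
- lens (a point): The lens in its round black mount (60 mm in diameter, 14 mm thick along the rail) on a 20 mm pillar on the carriage, 67 mm ahead of the carriage's rear face; this point is the lens centre, 120 mm above the table, the top of the mount at 150 mm. Must not be touched.
- tray_in (a point): Centre of the inner floor (4 mm above the table) of the blue parking tray, which is fixed: 100 mm wide (along its x, away from the robot), 380 mm long (along its y), lips 12 mm high above the table, 4 mm thick. The empty place is here in the middle; the two standing posts are about 115 mm away on either side along y.
- target_post: Loose standing post in the tray with a round white target on top, foot 64 x 64 x 12 mm, 168 mm tall, head 44 mm wide along its y; origin under its foot. Bystander.
- mirror_post: Loose standing post in the tray with a dark square mirror mount on top, foot 64 x 64 x 12 mm, 169 mm tall, head 44 mm wide along its y and up to 30 mm deep; origin under its foot. Bystander.
- solvent: Loose closed amber bottle with white cap, 52 mm in diameter, 125 mm tall, standing on the table; origin under its base. Bystander.
- driver_grip (a point): Grip of a loose screwdriver, 170 mm long, lying on the table beyond the rail. Bystander.
Mind the look-alikes: they are no part of the job. Leave any purple or red look-alike of the part that bears beamblock_mid alone.

How it is judged:
On the way, in this order (a step that is already met when the one before it is completed fails the run):
1. the beam block stands upright in the empty place of the tray (angle between beamblock_mid's own z axis and vertical below 0.06 rad and x of beamblock_mid in the frame of tray_in between -0.02 and 0.02 m and y of beamblock_mid in the frame of tray_in between -0.035 and 0.035 m and z of beamblock_mid in the frame of tray_in between 0.0795 and 0.0875 m), for 0.3 s.
2. the lens carriage is against the end stop (all of step 1 and value of joint carriage above 0.353 m), for 0.2 s.
At the end, for the whole second after the job is handed in: The beam block stands upright (within 3.5 degrees) and still on the floor of the parking tray, within 20 mm of the tray's middle across it and 35 mm along it, and the lens carriage is within 2 mm of touching the end stop (all of step 2 and linear speed of beamblock below 0.02 m/s).
It fails at once if one of the two standing posts is moved more than 20 mm or tipped ((distance of target_post from where it was at the start of the episode above 0.02 m or angle between target_post's own z axis and vertical above 0.3 rad) or (distance of mirror_post from where it was at the start of the episode above 0.02 m or angle between mirror_post's own z axis and vertical above 0.3 rad)).
It fails at once if the bottle is moved more than 20 mm or tipped, or the screwdriver moved more than 30 mm ((distance of solvent from where it was at the start of the episode above 0.02 m or angle between solvent's own z axis and vertical above 0.3 rad) or distance of driver_grip from where it was at the start of the episode above 0.03 m).
It fails at once if the lens or its mount is touched (contact force between carriage_c0 and anything else above 0.5 N).
It fails at once if the carriage is pushed with more than 45 N (contact force between carriage and anything else above 45 N).
It fails at once if the beam block is dropped (falls freely faster than 0.7 m/s) (linear speed of beamblock above 0.7 m/s and contact force between beamblock and anything else below 0.1 N).
It also fails if it takes over 64 s, if anything falls off the work surface, if the arm or the gripper's body presses on something with over 40 N, if the wrist force passes 120 N, or if a joint passes its speed limit or range.

## Robot

A 7-joint arm with a two-finger parallel gripper is mounted at the origin on the work surface. World frame = base frame: x ahead of the robot, y to its left, z up, the work surface at z = 0. Lengths are in m, angles in rad, forces in N, time in s.
With the tool pointing down it reaches from about 0.4 to 0.85 m from the base axis. Payload 4.5 kg.
Tool frame: the origin (TCP) lies on the centre line of the jaws, within the pads' length; the fingertips stand ahead of it and the grasp point (between the pads) lies 6 mm ahead of it (env.tips_ahead is the y of the fingertips in the tool frame, in m); y points along the fingers, x is the direction in which the jaws open and shut, and the axes are right-handed (so a half turn about y gives the same grasp; the last joint's range is limited). The gripper opens to 88 mm and grips with 3 to 60 N. Pads are 18 mm wide; open, the fingers measure 123 mm over their backs; the gripper's body (75 mm by 187 mm) begins 45 mm behind the grasp point.
Start: joints at [-1.31, 0.689, -0.195, 1.565, 0.157, 0.902, -0.215], TCP at [0.141, 0.609, 0.239] pointing down, gripper open.
Joint ranges: [-3.01, 3.01], [-0.46, 2.08], [-1.47, 1.51], [0.13, 2.56], [-1, 4.14], [0.04, 2.09], [-2.66, 2.66]. Speed limits (rad/s): [2.57, 2.57, 3.14, 3.14, 3.14, 3.14, 3.14].

## Interface

Orientations are given as a unit quaternion [x, y, z, w].
In Python, from cell import monitor, viewer, job, env gives the robot as it stands.
- The arm moves only by the tool apply_moves, never from a script. Its argument "increments" is a list of rows, each an object with "hand": the opening, from 0 (shut) to 1 (fully open); "linear": the shift along the tool's x, y, z in mm, a list of three; "rotation": the turn, a rotation vector about the tool's x, y, z in degrees, a list of three. In form: [{"hand": hand, "linear": [x, y, z], "rotation": [rx, ry, rz]}, ...]. A call has 1 to 5 rows; each row is the pose to reach, as a shift and turn from the pose measured when the call began, along the tool's axes at that moment; what a row does not reach only later rows make up. A row lasts 1/10 s, in which the tool goes at most 50 mm and 8.59 degrees, less where a joint would pass 70% of its speed; a pose out of reach is approached as far as the arm can. A call with a gripper value outside its range is refused whole. The fingers move at their own pace and stop on an object; "force" is the grip in N (left out, the last holds). Time passes only in rows, so rows that repeat a pose let the fingers close. It gives the time, the measured TCP pose, the force and the opening at its end, in the units of the state.
- monitor.state(): the state, without advancing time (a new reading comes with each control period).
- viewer.read_camera(name): name is "scene" or "top" or "wrist"; returns the picture (480x640x3 uint8, blue, green, red); there is no depth.
- viewer.get_calibration(name): a dict with "camera_matrix" (3x3 intrinsics, pixels), "k1" (the pictures are not rectified: a ray, as slopes to the right and down, at radius r is drawn at 1 + k1 r^2 times it, then the intrinsics apply), "world_to_cam" (4x4, takes a point from world to camera coordinates). Camera axes: x right, y down, z forward; pixel columns grow to the right and rows downward; lengths in m; the calibration is good to about 2 mm. A picture is of the moment at which its call begins: read the wrist's pose just before it. get_calibration takes no time and is no camera call; for the wrist camera it gives the pose at the moment of the call.
- job.finish_job(): hands the job in, once; it reports no verdict.
The state is a dict: "time": time; "joints": joint angles; "joint_velocities": joint speeds; "tau": joint torques, N m; "eef_pos": TCP position; "eef_rot": TCP orientation; "wrist_force": force on the tool from outside, world axes, zero at the start; "ft_torque": the same for the moment, N m; "gripper_width": finger opening in m.
Only numpy, scipy, OpenCV 4.12 (cv2) and the standard library are available. Lean on these libraries where they do the work, as an engineer would, in place of code of your own. Each camera call takes 0.05 s, during which the arm holds its last target.

## Working session

There is one attempt and no reset: what is moved stays moved. The work goes in short steps, Python scripts to look and compute and a tool call to move; the robot and the scene stay as the last step left them, time stands still between calls to the robot, and variables do not carry over. Pictures are saved under pics/ and viewed, and the job is handed in when it is done.

Besides the shell and the picture viewer there is one more tool, called after "Request:" as name([rows], argument=value, ...), one row to a line, values as JSON. apply_moves: Moves the arm, as the interface text tells. Its arguments: {"type":"object","properties":{"increments":{"type":"array","items":{"type":"object","properties":{"hand":{"type":"number"},"linear":{"type":"array","items":{"type":"number"}},"rotation":{"type":"array","items":{"type":"number"}}}}},"force":{"type":"number"}},"required":["increments"]}

```bash
ls; mkdir -p pics; python3 - <<'E'
from cell import monitor, viewer, job, env
import cv2,numpy as np
print(monitor.state()); print(env.tips_ahead)
for n in ["scene","top","wrist"]:
    c=viewer.get_calibration(n); print(n,c)
    cv2.imwrite(f"pics/{n}0.png",viewer.read_camera(n))
E
```

```text
pics
{'time': 0.0, 'joints': array([-1.31016803,  0.69000216, -0.1945621 ,  1.5663406 ,  0.15734237,
        0.90245984, -0.21511659]), 'joint_velocities': array([ 0.0017387 , -0.00028395, -0.00117884, -0.00114134, -0.00021492,
       -0.00119903, -0.0018069 ]), 'tau': array([ 4.04141088e-05, -5.27570271e+01, -1.26695316e+00, -1.53422552e+01,
       -5.26579865e-02,  6.60515449e-03,  1.78096711e-04]), 'eef_pos': array([0.14044594, 0.60837857, 0.23790081]), 'eef_rot': array([ 0.55377686,  0.43976631, -0.44071006, -0.55291178]), 'wrist_force': array([-0.33309921, -0.17387221,  0.07124382]), 'ft_torque': array([ 0.01175556, -0.00321099, -0.05850113]), 'gripper_width': 0.08814785484498198}
0.025
scene {'camera_matrix': array([[537.96093029,   0.        , 314.02309349],
       [  0.        , 537.96093029, 232.58933826],
       [  0.        ,   0.        ,   1.        ]]), 'k1': -0.1607633223928907, 'world_to_cam': array([[-0.8810467 ,  0.47278993,  0.01504639,  0.4571096 ],
       [ 0.2783766 ,  0.54394869, -0.7915973 , -0.08287023],
       [-0.38244369, -0.69324563, -0.61085786,  1.45617
[... 304 characters left out ...]
50191, -0.99981157, -0.01485003,  0.04574712],
       [-0.98360508,  0.01496851, -0.17971364,  0.54800393],
       [ 0.17990206,  0.01235981, -0.98360688,  1.1952774 ],
       [ 0.        ,  0.        ,  0.        ,  1.        ]])}
wrist {'camera_matrix': array([[414.82324366,   0.        , 316.98176667],
       [  0.        , 414.82324366, 242.86092178],
       [  0.        ,   0.        ,   1.        ]]), 'k1': 0.009487967498193169, 'world_to_cam': array([[ 0.22538655,  0.97426866, -0.00121623, -0.62465363],
       [ 0.92572442, -0.21376689,  0.3119904 , -0.04237631],
       [ 0.30370248, -0.07144434, -0.95008448,  0.39104403],
       [ 0.        ,  0.        ,  0.        ,  1.        ]])}
```

View pics/scene0.png

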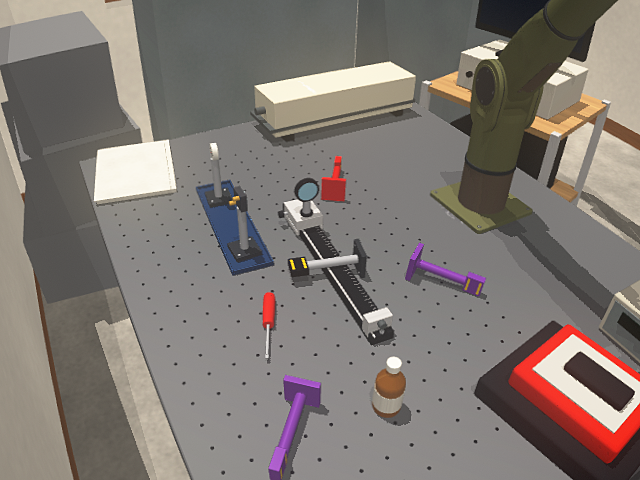

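View pics/top0.png

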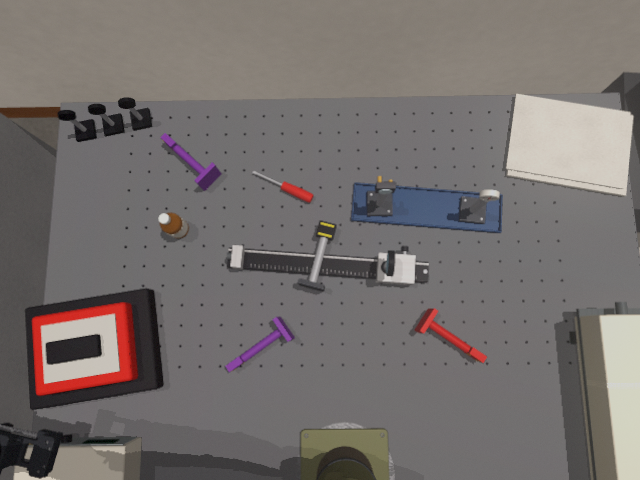

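View pics/wrist0.png

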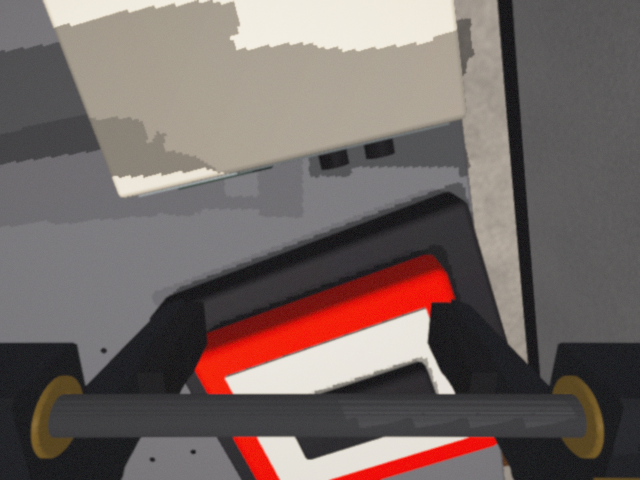

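The real block is the silver, black and yellow one across the rail, top (318,255). The look-alikes are purple at (190,160) and (260,345) and red at (455,337). I'll confirm it in an enlarged crop.

```bash
cat > h.py <<'E'
import numpy as np,cv2
from scipy.spatial.transform import Rotation as R
def ray(c,p):
    K,k1,T=c["camera_matrix"],c["k1"],c["world_to_cam"]
    d=np.array([(p[0]-K[0,2])/K[0,0],(p[1]-K[1,2])/K[1,1]]);u=d.copy()
    for _ in range(20): u=d/(1+k1*(u@u))
    v=T[:3,:3].T@np.array([u[0],u[1],1]); return -T[:3,:3].T@T[:3,3],v/np.linalg.norm(v)
def onz(c,p,z):
    o,v=ray(c,p); return o+v*(z-o[2])/v[2]
def two(r1,r2):
    (a,u),(b,v)=r1,r2
    s=np.linalg.lstsq(np.c_[u,-v],b-a,rcond=None)[0]
    p,q=a+s[0]*u,b+s[1]*v; return (p+q)/2,np.linalg.norm(p-q)
def proj(c,P):
    T=c["world_to_cam"];q=T[:3,:3]@np.asarray(P)+T[:3,3];u=q[:2]/q[2];u=u*(1+c["k1"]*(u@u));K=c["camera_matrix"];return np.array([K[0,0]*u[0]+K[0,2],K[1,1]*u[1]+K[1,2]])
E
python3 - <<'E'
import cv2,numpy as np
t=cv2.imread('pics/top0.png');s=cv2.imread('pics/scene0.png')
cv2.imwrite('pics/t_crop.png',cv2.resize(t[170:310,220:440],(792,504),interpolation=cv2.INTER_CUBIC))
cv2.imwrite('pics/s_crop.png',cv2.resize(s[130:350,190:410],(600,600),interpolation=cv2.INTER_CUBIC))
E
```

```text
(no output)
```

View pics/t_crop.png

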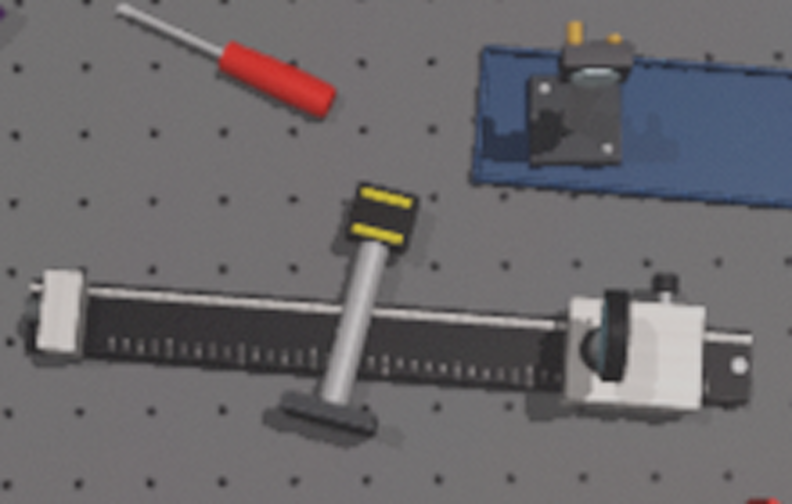

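View pics/s_crop.png

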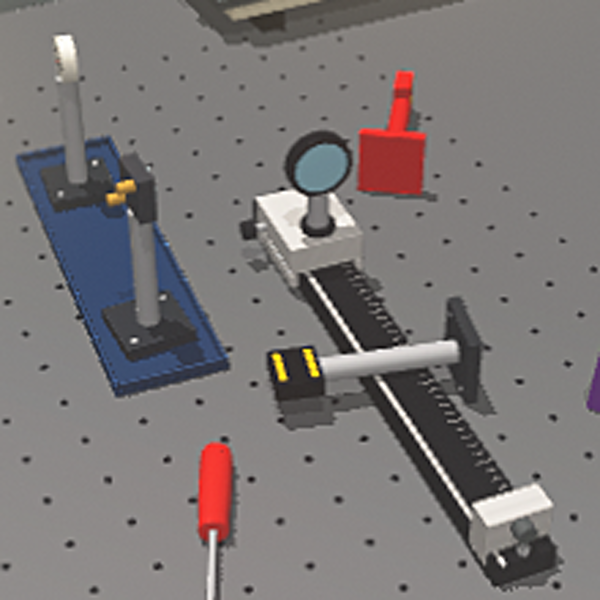

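The crop shows a silver pillar, a black head with two yellow bands at (385,215) and a dark square foot at (330,410), lying across the rail. It fits the description, so this is the block. Next I measure positions.

```bash
python3 - <<'E'
from h import *
from cell import viewer
c=viewer.get_calibration("top"); cs=viewer.get_calibration("scene")
t=cv2.imread('pics/top0.png');s=cv2.imread('pics/scene0.png')
hsv=cv2.cvtColor(t,cv2.COLOR_BGR2HSV)
# tray
m=cv2.inRange(hsv,(100,90,30),(125,255,255));m=cv2.morphologyEx(m,cv2.MORPH_CLOSE,np.ones((25,25)))
n,l,st,ce=cv2.connectedComponentsWithStats(m);i=1+np.argmax(st[1:,4]);
cn=max(cv2.findContours((l==i).astype(np.uint8),0,1)[0],key=cv2.contourArea)
box=cv2.boxPoints(cv2.minAreaRect(cn));print("tray px",box.tolist())
W=np.array([onz(c,p,0.008) for p in box]);print("tray",W.round(4).tolist(),W.mean(0),[np.linalg.norm(W[k]-W[k-1]) for k in range(4)])
# pillar
f=lambda x,y:(220+x/3.6-.36,170+y/3.6-.36)
for nm,p,z in [("pilHead",(376,245),.032),("pilFoot",(336,400),.032),("headTip",(388,186),.032),("stop nearfar",(85,270),.052),("stop near",(78,353),.052),("car rear far",(703,307),.052),("car rear near",(699,408),.052),("car front far",(570,300),.052),("car front near",(566,402),.052),("railend",(750,335),.022),("railend n",(747,402),.022),("mirfoot a",(530,78),.016),("b",(621,84),.016),("c",(621,163),.016),("d",(530,160),.016),("driver",(277,78),.01)]:
    print(nm,onz(c,f(*p),z).round(4))
# yellow bands
y=cv2.inRange(hsv,(20,120,120),(35,255,255)); n,l,st,ce=cv2.connectedComponentsWithStats(y)
for k in range(1,n):
    if st[k,4]>10: print("yellow",ce[k],st[k,4],onz(c,ce[k],.041).round(4))
g=lambda x,y:(190+x*220/600,130+y*220/600)
for nm,a,b in [("pil/head",(376,245),(322,363)),("pil/foot",(336,400),(455,350))]:
    print(nm,two(ray(c,f(*a)),ray(cs,g(*b))))
for nm,p,z in [("tgtfoot",(73,186),.016),("mirfoot",(150,325),.016),("tray a",(18,157),.012),("b",(107,138),.012),("c",(228,366),.012),("d",(117,393),.012)]:
    print(nm,onz(cs,g(*p),z).round(4))
E
```

```text
tray px [[351.10345458984375, 219.75863647460938], [354.220703125, 182.35174560546875], [503.35174560546875, 194.77932739257812], [500.2344970703125, 232.18621826171875]]
tray [[0.6101, -0.0284, 0.008], [0.7092, -0.0386, 0.008], [0.6694, -0.4196, 0.008], [0.5719, -0.4045, 0.008]] [ 0.6401269  -0.22278176  0.008     ] [np.float64(0.37800712064210273), np.float64(0.09960033387849493), np.float64(0.3830555942698951), np.float64(0.0986988106091525)]
pilHead [0.56   0.0408 0.032 ]
pilFoot [0.4528 0.0694 0.032 ]
headTip [0.6017 0.032  0.032 ]
stop nearfar [0.5419 0.239  0.052 ]
stop near [0.485  0.2427 0.052 ]
car rear far [ 0.5102 -0.1797  0.052 ]
car rear near [ 0.442 -0.174  0.052]
car front far [ 0.5163 -0.0902  0.052 ]
car front near [ 0.4472 -0.0854  0.052 ]
railend [ 0.4948 -0.2161  0.022 ]
railend n [ 0.4486 -0.2117  0.022 ]
mirfoot a [ 0.6824 -0.0701  0.016 ]
b [ 0.6768 -0.1346  0.016 ]
c [ 0.6192 -0.1325  0.016 ]
d [ 0.6224 -0.0685  0.016 ]
driver [0.6871 0.1107 0.01  ]
yellow [379.25       178.91666667] 12 [ 0.7071 -0.1003  0.041 ]
yellow [326.825 224.35 ] 40 [0.5919 0.0335 0.041 ]
yellow [324.425 234.425] 40 [0.5665 0.0398 0.041 ]
pil/head (array([0.55824632, 0.04158066, 0.0350675 ]), np.float64(0.002725842330326396))
pil/foot (array([0.4507663 , 0.07125348, 0.02975326]), np.float64(0.005695467028958843))
tgtfoot [ 0.6409 -0.3207  0.016 ]
mirfoot [ 0.6553 -0.0883  0.016 ]
tray a [ 0.671  -0.4019  0.012 ]
b [ 0.5776 -0.394   0.012 ]
c [ 0.6163 -0.0133  0.012 ]
d [ 0.7113 -0.0241  0.012 ]
```

```bash
python3 - <<'E'
from h import *
from cell import viewer
c=viewer.get_calibration("top"); cs=viewer.get_calibration("scene")
t=cv2.imread('pics/top0.png');s=cv2.imread('pics/scene0.png')
def yel(im):
    h=cv2.cvtColor(im,cv2.COLOR_BGR2HSV); y=cv2.inRange(h,(20,120,120),(35,255,255)); n,l,st,ce=cv2.connectedComponentsWithStats(y); return [ce[k].round(1) for k in range(1,n) if st[k,4]>10]
print(yel(t),yel(s))
# project top-measured points into scene
P={'trayc':(.6101,-.0284,.008),'trayd':(.7092,-.0386,.008),'yel1':(.5919,.0335,.041),'yel2':(.5665,.0398,.041),'stopfar':(.5419,.239,.052),'stopnear':(.485,.2427,.052),'carRfar':(.5102,-.1797,.052),'carRnear':(.442,-.174,.052),'base':(0,0,0)}
im=s.copy();im2=t.copy()
for k,p in P.items():
    q=proj(cs,p);print(k,q.round(1),proj(c,p).round(1));cv2.drawMarker(im,tuple(int(round(v)) for v in q),(0,255,0),0,6,1)
cv2.imwrite('pics/chk.png',cv2.resize(im[130:350,190:410],(600,600),interpolation=cv2.INTER_CUBIC))
E
```

```text
[array([379.2, 178.9]), array([326.8, 224.4]), array([324.4, 234.4])] [array([292.2, 264.4]), array([303.5, 262.4]), array([467. , 283.9]), array([478.3, 288.2])]
trayc [273.3 260.9] [351.1 219.8]
trayd [231.6 271.3] [354.2 182.3]
yel1 [292.2 263.4] [326.8 224.4]
yel2 [303.8 261.6] [324.4 234.4]
stopfar [361.6 312.4] [243.2 244.6]
stopnear [386.6 304. ] [241.3 267.7]
carRfar [283.6 200.9] [414.9 254.9]
carRnear [308.6 195.2] [413.8 283. ]
base [480.1 202.5] [344.6 474.1]
```

View pics/chk.png

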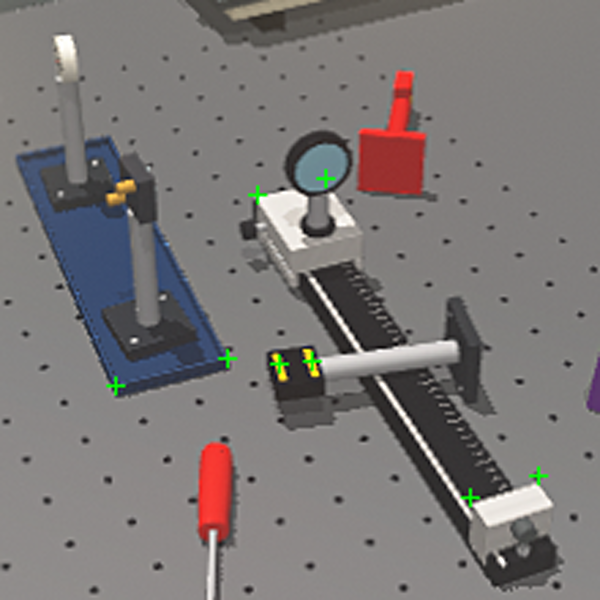

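```bash
cat >> h.py <<'E'
def tgt(az,down,flip=1):
    """tool rot: pointing dir azimuth az(deg), 'down' deg below horizontal (may exceed 90). x horizontal"""
    a,d=np.radians([az,down]); y=np.array([np.cos(a)*np.cos(d),np.sin(a)*np.cos(d),-np.sin(d)])
    x=np.array([np.sin(a),-np.cos(a),0])*flip; return np.c_[x,y,np.cross(x,y)]
def delta(s,Rt,grasp):
    """increment to bring grasp point(6mm ahead of TCP) to 'grasp' with rotation Rt"""
    R0=R.from_quat(s["eef_rot"]).as_matrix(); p=np.asarray(grasp)-0.006*Rt[:,1]
    lin=R0.T@(p-s["eef_pos"])*1000; rv=R.from_matrix(R0.T@Rt).as_rotvec(degrees=True)
    return lin.round(1),rv.round(2)
def log():
    import json
    from cell import monitor
    s=monitor.state(); open('log.jsonl','a').write(json.dumps({k:np.asarray(v).tolist() for k,v in s.items()})+"\n"); return s
E
python3 - <<'E'
from h import *
s=log()
print(R.from_quat(s["eef_rot"]).as_matrix().round(3))
for f in (1,-1): print(f,delta(s,tgt(-14.5,90,f),(.30,.35,.24)),delta(s,tgt(-14.5,90,f),(.54,.046,.2)))
E
```

```text
[[ 0.225 -0.    -0.974]
 [ 0.974 -0.001  0.225]
 [-0.001 -1.    -0.   ]]
1 (array([-216. ,   -7.6, -213.6]), array([-1.3000e-01, -1.7849e+02, -1.0000e-02])) (array([-458.3,   32.8, -515.8]), array([-1.3000e-01, -1.7849e+02, -1.0000e-02]))
-1 (array([-216. ,   -7.6, -213.6]), array([ 0.01,  1.51, -0.08])) (array([-458.3,   32.8, -515.8]), array([ 0.01,  1.51, -0.08]))
```

Request:
apply_moves([
  {"hand": 1,"linear": [-33,-1,-33],"rotation": [0,0.3,0]},
  {"hand": 1,"linear": [-66,-2,-66],"rotation": [0,0.6,0]},
  {"hand": 1,"linear": [-100,-4,-100],"rotation": [0,0.9,0]},
  {"hand": 1,"linear": [-135,-5,-135],"rotation": [0,1.2,0]},
  {"hand": 1,"linear": [-168,-6,-168],"rotation": [0,1.5,0]},
], force=50)

```text
time: 0.65
eef_pos: [0.2673, 0.405, 0.2443]
eef_rot: [0.56, 0.432, -0.433, -0.559]
wrist_force: [1.3, 0.0, 0.1]
gripper_width: 0.0882
```

```bash
python3 - <<'E'
from h import *
s=log(); print(s["time"],s["joints"].round(3),s["eef_pos"],delta(s,tgt(-14.5,90,-1),(.54,.046,.2)))
E
```

```text
0.65 [-0.939  0.505 -0.22   1.967  0.168  0.688  0.055] [0.26729229 0.40495442 0.24431898] (array([-279.1,   39. , -353.9]), array([ 0.03, -0.01, -0.11]))
```

Request:
apply_moves([
  {"hand": 1,"linear": [-30,0,-38],"rotation": [0,0,0]},
  {"hand": 1,"linear": [-60,0,-76],"rotation": [0,0,0]},
  {"hand": 1,"linear": [-90,0,-114],"rotation": [0,0,0]},
  {"hand": 1,"linear": [-120,0,-152],"rotation": [0,0,0]},
  {"hand": 1,"linear": [-150,0,-190],"rotation": [0,0,0]},
])

```text
time: 1.15
eef_pos: [0.4145, 0.2104, 0.2447]
eef_rot: [0.56, 0.432, -0.433, -0.559]
wrist_force: [0.4, 0.6, 0.1]
gripper_width: 0.0886
```

```bash
python3 - <<'E'
from h import *
s=log(); print(s["time"],s["joints"].round(3),s["eef_pos"],delta(s,tgt(-14.5,90,-1),(.52,.05,.2)))
E
```

```text
1.15 [-0.405  0.481 -0.247  2.021  0.188  0.661  0.544] [0.41454698 0.21035262 0.24472066] (array([-128.8,   39. , -142.2]), array([ 0.03, -0.  , -0.1 ]))
```

Request:
apply_moves([
  {"hand": 1,"linear": [-30,-5,-35],"rotation": [0,0,0]},
  {"hand": 1,"linear": [-60,-10,-70],"rotation": [0,0,0]},
  {"hand": 1,"linear": [-90,-15,-100],"rotation": [0,0,0]},
  {"hand": 1,"linear": [-120,-20,-130],"rotation": [0,0,0]},
  {"hand": 1,"linear": [-125,-20,-130],"rotation": [0,0,0]},
])

```text
time: 1.65
eef_pos: [0.5121, 0.0505, 0.2652]
eef_rot: [0.563, 0.43, -0.43, -0.559]
wrist_force: [-0.2, -0.1, -0.5]
gripper_width: 0.0887
```

```bash
python3 - <<'E'
from h import *
from cell import viewer
import pickle
s=log(); print(s["time"],s["joints"].round(3),s["eef_pos"])
c=viewer.get_calibration("wrist");im=viewer.read_camera("wrist");pickle.dump(c,open('w1.pkl','wb'));cv2.imwrite('pics/w1.png',im)
cv2.imwrite('pics/s1.png',viewer.read_camera("scene"))
E
```

```text
1.65 [-0.024  0.513 -0.26   1.862  0.187  0.788  0.923] [0.51209111 0.05054958 0.2651906 ]
```

View pics/w1.png

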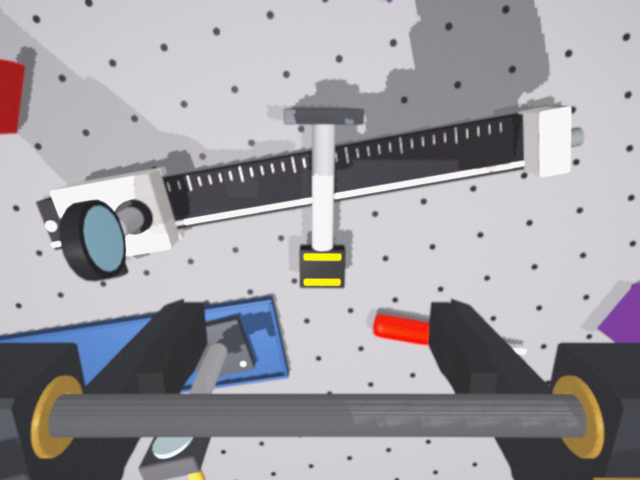

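View pics/s1.png

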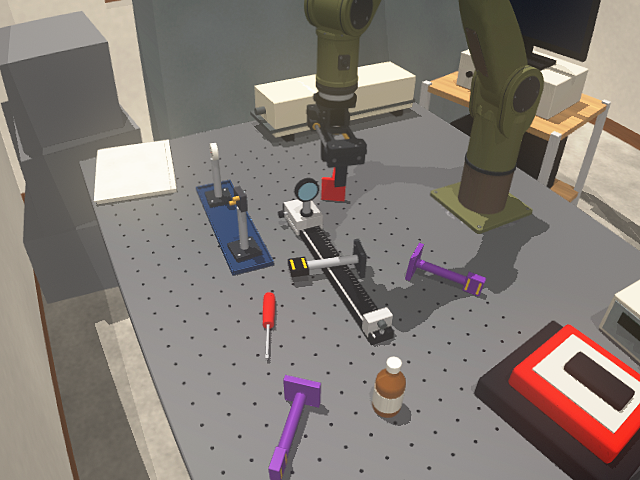

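```bash
python3 - <<'E'
from h import *
import pickle,json
from cell import viewer
c=pickle.load(open('w1.pkl','rb'))
for nm,p,z in [("foot",(323,125),.032),("headjn",(322.5,247),.034),("headjn top",(322.5,247),.041),("y1",(322,257),.041),("y2",(322,282),.041),("railedge",(323,199),.022),("trayNW",(273,297),.012),("tray far",(288,375),.012),("carR far",(63,258),.052),("car R near?",(55,195),.052),("car F near",(160,171),.052),("car F far",(178,240),.052),("stop n",(523,113),.052),("stop f",(528,172),.052)]: print(nm,onz(c,p,z).round(4))
print(proj(viewer.get_calibration("scene"),(.512,.05,.24)))
# kinematics fit
L=[json.loads(l) for l in open('log.jsonl')]
from scipy.optimize import least_squares
def fk(q,P):
    h,L1,L2,T,a1,a2,o7,b=P
    Rz=lambda t:R.from_euler('z',t);Ry=lambda t:R.from_euler('y',t)
    r=Rz(-q[0]);p=np.array([0,0,h]);r=r*Ry(q[1]);r=r*Rz(-q[2]);p=p+r.apply([a1,0,L1]);r=r*Ry(q[3]);r=r*Rz(-q[4]);p=p+r.apply([a2,0,L2]);r=r*Ry(q[5]);p=p+r.apply([b,0,T]);r=r*Rz(-q[6]+o7);return p,r
def res(P):
    o=[]
    for s in L:
        p,r=fk(s["joints"],P);M=r.as_matrix();E=R.from_quat(s["eef_rot"]).as_matrix()
        o+=list(p-s["eef_pos"]);o+=list(.3*(M[:,2]-E[:,1]));o+=list(.3*(M[:,0]-E[:,0]))
    return o
best=min((least_squares(res,[.3,.42,.4,.25,0,0,o,0]) for o in (-2,0,2,3.1)),key=lambda r:r.cost)
print(best.cost,best.x.round(4),np.abs(best.fun).max())
E
```

```text
foot [0.4505 0.0723 0.032 ]
headjn [0.5593 0.043  0.034 ]
headjn top [0.5569 0.0435 0.041 ]
y1 [0.5665 0.0405 0.041 ]
y2 [0.5915 0.0338 0.041 ]
railedge [0.5166 0.0549 0.022 ]
trayNW [ 0.6072 -0.0238  0.012 ]
tray far [ 0.7047 -0.0358  0.012 ]
carR far [ 0.5016 -0.1894  0.052 ]
car R near? [ 0.4458 -0.1697  0.052 ]
car F near [ 0.45   -0.0731  0.052 ]
car F far [ 0.5126 -0.0808  0.052 ]
stop n [0.4834 0.2334 0.052 ]
stop f [0.5332 0.2323 0.052 ]
[330.57942055 181.26076286]
0.00016316179846417048 [ 1.0054  0.8127  0.316   1.3494  0.0116 -0.1961  3.1416  0.2629] 0.009437000589382294
```

```bash
cat > kin.py <<'E'
from h import *
import json,itertools
from scipy.optimize import least_squares
L=[json.loads(l) for l in open('log.jsonl')]
Rz=lambda t:R.from_euler('z',t);Ry=lambda t:R.from_euler('y',t)
def rots(q,s,o):
    r1=Rz(s[0]*q[0]);r2=r1*Ry(q[1]);r3=r2*Rz(s[1]*q[2]);r4=r3*Ry(q[3]);r5=r4*Rz(s[2]*q[4]);r6=r5*Ry(q[5]);r7=r6*Rz(s[3]*q[6]+o);return r2,r3,r4,r5,r6,r7
def fit(s):
    def res(P):
        o=[]
        for l in L:
            rr=rots(l["joints"],s,P[0]);M=rr[-1].as_matrix();E=R.from_quat(l["eef_rot"]).as_matrix()
            o+=list(M[:,2]-E[:,1])+list(M[:,0]-E[:,0])
        return np.array(o)
    return min((least_squares(res,[o]) for o in (-2,0,2,3.1)),key=lambda r:r.cost)
if __name__=="__main__":
    for s in itertools.product((1,-1),repeat=4):
        f=fit(s)
        if f.cost<.05: print(s,f.cost,f.x)
E
python3 kin.py
```

```text
(1, 1, 1, 1) 0.0015786697783100245 [0.49807363]
(1, -1, -1, 1) 0.028825863678593442 [-5.13378611]
(-1, 1, 1, -1) 0.018054763869107877 [2.49040875]
(-1, -1, -1, -1) 2.411371929032828e-27 [3.14159265]
```

```bash
cat >> kin.py <<'E'
S=(-1,-1,-1,-1);O=np.pi
def cols(q):
    r2,r3,r4,r5,r6,r7=rots(q,S,O); z=[0,0,1];x=[1,0,0];y=[0,1,0]
    r1=Rz(-q[0])
    full=[np.array(z,float),r2.apply(z),r4.apply(z),r6.apply(z)]
    ex=[r3.apply(x),r4.apply(x),r5.apply(x),r6.apply(x),r1.apply(x)]
    return full,ex
def fitpos(use=()):
    A=[];b=[]
    for l in L:
        f,e=cols(l["joints"]);A.append(np.c_[tuple(f+[e[i] for i in use])]);b.append(l["eef_pos"])
    A=np.vstack(A);b=np.hstack(b);x=np.linalg.lstsq(A,b,rcond=None)[0];return x,np.abs(A@x-b).max()
E
python3 - <<'E'
from kin import *
for u in [(),(0,),(1,),(2,),(3,),(4,),(0,1),(2,3),(0,1,2,3)]: print(u,*fitpos(u))
E
```

```text
() [3.69468873 0.73589822 0.21397365 3.91829497] 0.026867381042033678
(0,) [ 3.14023075  0.76989952  0.25860073  3.38941202 -0.05717293] 0.018240770139353435
(1,) [ 2.81628686  0.69362252  0.17302871  3.07972541 -0.06850712] 0.020849450594677604
(2,) [ 3.73871585  0.73640039  0.19957774  3.98249892 -0.01365063] 0.02701843595605888
(3,) [2.61952455 0.7598543  0.31350278 2.7916975  0.08232516] 0.018620389351803768
(4,) [2.02380622 0.60870225 0.18455688 2.16041202 0.08635326] 0.019725753356786946
(0, 1) [ 1.165355    0.72725408  0.22739701  1.50446301 -0.10654058 -0.11668278] 0.008582084001584347
(2, 3) [ 1.0924491   0.81519775  0.30652658  1.45131085 -0.19620856  0.24770861] 0.008998485124691202
(0, 1, 2, 3) [-0.52093537  0.56274532  0.32976617 -0.52606989 -0.02595441 -0.27251311
  0.28427878 -0.0342371 ] 0.0025144331596550495
```

```bash
python3 - <<'E'
from h import *
from cell import monitor
s=monitor.state(); print(delta(s,tgt(-14.5,115,-1),(.5408,.0475,.13)))
E
```

```text
(array([  0.8, 129.3, -35.4]), array([24.99, -0.22, -0.09]))
```

Request:
apply_moves([
  {"hand": 1,"linear": [0,20,-12],"rotation": [8,0,0]},
  {"hand": 1,"linear": [0,45,-24],"rotation": [16,0,0]},
  {"hand": 1,"linear": [0,80,-35],"rotation": [24,-0.2,0]},
  {"hand": 1,"linear": [0,110,-35],"rotation": [25,-0.2,0]},
  {"hand": 1,"linear": [0.8,129,-35],"rotation": [25,-0.2,0]},
])

```text
time: 2.25
eef_pos: [0.5416, 0.0486, 0.1317]
eef_rot: [-0.423, -0.327, 0.518, 0.667]
wrist_force: [-0.6, -0.1, 1.0]
gripper_width: 0.0882
```

```bash
python3 - <<'E'
from h import *
from cell import monitor,viewer
import pickle
s=log(); print(s["time"],s["joints"].round(3),s["eef_pos"]); print(delta(s,tgt(-14.5,115,-1),(.5408,.0475,.032)))
c=viewer.get_calibration("wrist");im=viewer.read_camera("wrist");cv2.imwrite('pics/w2.png',im)
g=(s["eef_pos"]+.006*R.from_quat(s["eef_rot"]).as_matrix()[:,1]);print(g,proj(c,g),proj(c,(.5408,.0475,.032)),proj(c,(.558,.043,.032)),proj(c,(.4505,.0723,.032)))
import kin
for u in [(),(4,),(0,1),(0,1,2,3,4)]: print(u,*kin.fitpos(u))
E
```

```text
2.25 [ 0.066  0.936 -0.307  1.493  0.078  1.149  1.101] [0.54155609 0.04855608 0.13166086]
(array([ -1. ,  84.3, -42.2]), array([-0.35,  0.02, -0.15]))
[0.53906529 0.04918386 0.12623851] [315.68716247 316.19887186] [314.52303101 312.05131547] [314.4004465  340.74845387] [316.85046073 168.70206488]
() [0.22566994 0.7449312  0.20257162 0.45897505] 0.024822301454415385
(4,) [0.22982441 0.59718682 0.17490892 0.36314909 0.09849662] 0.01934056695323219
(0, 1) [ 0.19190122  0.73673333  0.23004558  0.52592658 -0.10220985 -0.10269894] 0.009622147556786698
(0, 1, 2, 3, 4) [ 0.25263475  0.62400509  0.26539982  0.40795282 -0.08055487 -0.18038576
  0.1436447  -0.03739957  0.02339017] 0.0054041665484547835
```

View pics/w2.png

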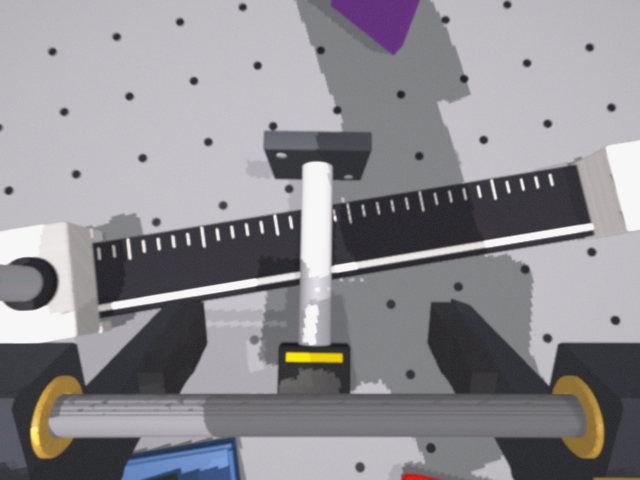

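```bash
cat >> kin.py <<'E'
def cols2(q):
    r2,r3,r4,r5,r6,r7=rots(q,S,O); z=[0,0,1];x=[1,0,0];y=[0,1,0]
    return np.c_[z,Rz(-q[0]).apply(x),r2.apply(z),r4.apply(z),r6.apply(z),r2.apply(y),r4.apply(y),r6.apply(y)]
def fit2():
    L=[json.loads(l) for l in open('log.jsonl')]
    A=np.vstack([cols2(l["joints"]) for l in L]);b=np.hstack([l["eef_pos"] for l in L]);x=np.linalg.lstsq(A,b,rcond=None)[0];return x,np.abs(A@x-b).max()
E
python3 -c "
from kin import *;print(*fit2())"
```

```text
[ 3.46900000e-01  9.15933995e-16  5.63407902e-01  3.44799249e-01
  3.26064390e-01 -1.88000000e-02 -2.69000000e-02 -3.50100000e-04] 7.216449660063518e-16
```

Request:
apply_moves([
  {"hand": 1,"linear": [0,25,-12],"rotation": [-0.3,0,0]},
  {"hand": 1,"linear": [-1,50,-25],"rotation": [-0.3,0,0]},
  {"hand": 1,"linear": [-1,68,-34],"rotation": [-0.3,0,0]},
  {"hand": 1,"linear": [-1,80,-40],"rotation": [-0.3,0,0]},
  {"hand": 1,"linear": [-1,84.3,-42.2],"rotation": [-0.3,0,0]},
])

```text
time: 2.8
eef_pos: [0.5409, 0.048, 0.0355]
eef_rot: [-0.423, -0.328, 0.519, 0.666]
wrist_force: [-0.2, 1.3, 0.1]
gripper_width: 0.088
```

```bash
cat >> kin.py <<'E'
PX=np.array([.3469,0,.563407902,.344799249,.32606439,-.0188,-.0269,-.0003501])
LO=np.array([-3.01,-.46,-1.47,.13,-1,.04,-2.66]);HI=np.array([3.01,2.08,1.51,2.56,4.14,2.09,2.66])
def FK(q):
    M=rots(q,S,O)[-1].as_matrix(); return cols2(q)@PX, np.c_[M[:,0],M[:,2],-M[:,1]]
def ik(p,Rt,q0,w=1e-3,m=.05):
    def f(q):
        pp,RR=FK(q);return np.r_[(pp-p)*5,(R.from_matrix(RR@Rt.T)).as_rotvec(),w*(q-q0)]
    r=least_squares(f,np.clip(q0,LO+m,HI-m),bounds=(LO+m*.99,HI-m*.99));return r.x,np.abs(f(r.x)[:6]).max()
E
python3 - <<'E'
from kin import *
s=log();print(s["joints"].round(3));p,M=FK(s["joints"]);print(p-s["eef_pos"],np.abs(M-R.from_quat(s["eef_rot"]).as_matrix()).max())
rng=np.random.default_rng(0)
for az in (2,-10,-20):
  for down in (25,10,40):
    Rt=tgt(az,down,-1);g=np.array([.642,-.222,.115]);seen=[]
    for k in range(25):
        q,e=ik(g-.006*Rt[:,1],Rt,rng.uniform(LO,HI))
        if e<5e-3 and not any(np.abs(q-x).max()<.3 for x in seen): seen.append(q)
    print(az,down,len(seen),*[x.round(2).tolist() for x in seen[:6]],sep="\n  ")
E
```

```text
[ 0.057  1.071 -0.289  1.513  0.111  0.997  1.103]
[-2.69301026e-10  7.79994264e-11 -3.88707511e-10] 4.440892098500626e-16
2
  25
  4
  [1.17, 1.52, -1.24, 2.27, 2.97, 1.01, -0.08]
  [0.15, 1.27, 0.58, 2.32, 3.68, 1.73, -1.89]
  [0.35, 1.16, 0.23, 2.31, 3.66, 1.52, -1.6]
  [0.85, 1.2, -0.59, 2.28, 3.42, 1.13, -0.91]
2
  10
  3
  [0.34, 1.38, 0.28, 2.29, 3.64, 1.98, -1.58]
  [1.31, 1.9, -1.42, 2.25, 3.21, 0.95, 0.24]
  [0.59, 1.33, -0.1, 2.28, 3.72, 1.74, -1.24]
2
  40
  6
  [0.95, 1.12, -0.89, 2.19, 2.85, 0.74, -0.48]
  [0.46, 0.95, -0.04, 2.22, 3.58, 0.88, -1.52]
  [1.14, 1.43, -1.41, 2.18, 2.41, 1.0, 0.22]
  [0.78, 1.01, -0.57, 2.2, 3.18, 0.73, -0.93]
  [0.21, 1.01, 0.39, 2.23, 3.77, 1.1, -1.87]
  [1.07, 1.26, -1.15, 2.19, 2.6, 0.83, -0.11]
-10
  25
  5
  [1.07, 1.66, -1.42, 2.35, 2.88, 1.45, 0.01]
  [0.72, 1.22, -0.62, 2.36, 3.14, 1.41, -0.93]
  [0.25, 1.17, 0.14, 2.39, 3.31, 1.56, -1.63]
  [0.52, 1.16, -0.29, 2.37, 3.23, 1.46, -1.24]
  [-0.09, 1.4, 0.79, 2.4, 3.38, 1.78, -2.27]
-10
  10
  5
  [0.26, 1.39, 0.13, 2.37, 3.29, 2.03, -1.61]
  [1.02, 1.67, -1.07, 2.34, 3.4, 1.53, -0.27
[... 373 characters left out ...]
 1.38, -2.42]
-20
  25
  5
  [0.53, 1.2, -0.53, 2.38, 2.92, 1.59, -1.13]
  [0.25, 1.16, -0.08, 2.4, 2.99, 1.56, -1.56]
  [0.81, 1.42, -1.05, 2.37, 2.86, 1.67, -0.58]
  [0.93, 1.66, -1.42, 2.36, 2.86, 1.76, -0.13]
  [0.04, 1.21, 0.27, 2.41, 3.06, 1.56, -1.89]
-20
  10
  4
  [-0.07, 1.48, 0.4, 2.4, 2.85, 1.97, -2.16]
  [0.99, 1.94, -1.42, 2.35, 3.36, 1.74, 0.13]
  [0.72, 1.53, -0.81, 2.36, 3.24, 1.95, -0.68]
  [0.53, 1.42, -0.5, 2.37, 3.14, 2.01, -1.07]
-20
  40
  5
  [0.79, 1.17, -1.01, 2.27, 2.52, 1.25, -0.62]
  [0.49, 0.98, -0.45, 2.28, 2.77, 1.04, -1.16]
  [0.92, 1.41, -1.39, 2.26, 2.43, 1.49, -0.25]
  [-0.05, 1.04, 0.46, 2.31, 3.3, 1.03, -2.05]
  [-0.26, 1.23, 0.9, 2.32, 3.55, 1.2, -2.51]
```

Request:
apply_moves([
  {"hand": 0.6,"linear": [0,3,-2],"rotation": [0,0,0]},
  {"hand": 0.3,"linear": [0,3,-2],"rotation": [0,0,0]},
  {"hand": 0.1,"linear": [0,3,-2],"rotation": [0,0,0]},
  {"hand": 0,"linear": [0,3,-2],"rotation": [0,0,0]},
  {"hand": 0,"linear": [0,3,-2],"rotation": [0,0,0]},
], force=55)

```text
time: 3.3
eef_pos: [0.5417, 0.0478, 0.0324]
eef_rot: [-0.424, -0.328, 0.519, 0.666]
wrist_force: [-0.2, 0.8, -0.2]
gripper_width: 0.0504
```

```bash
python3 - <<'E'
from h import *
from cell import monitor,viewer
s=log(); print(s["time"],s["joints"].round(3),s["eef_pos"],s["gripper_width"],s["wrist_force"])
print(s["eef_pos"]+.006*R.from_quat(s["eef_rot"]).as_matrix()[:,1])
cv2.imwrite('pics/w3.png',viewer.read_camera("wrist"))
E
```

```text
3.3 [ 0.057  1.076 -0.288  1.51   0.113  0.994  1.103] [0.5417088  0.04782826 0.03240286] 0.05038318519457924 [-0.20145376  0.76020162 -0.17303368]
[0.53922814 0.04844467 0.02697456]
```

View pics/w3.png

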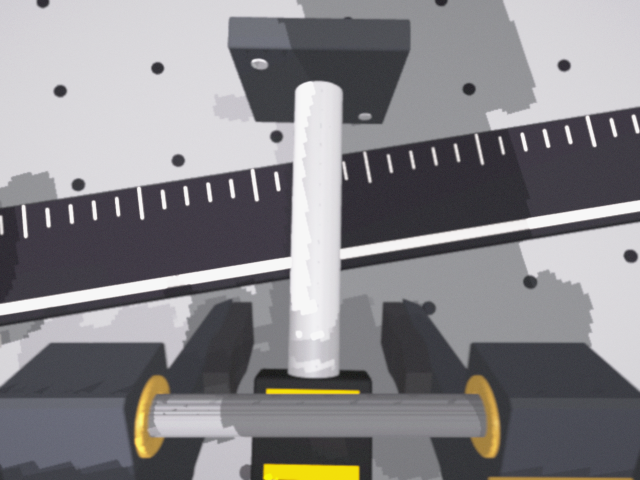

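Request:
apply_moves([
  {"hand": 0.2,"linear": [0,-4,2],"rotation": [0,0,0]},
  {"hand": 0,"linear": [0,-4,2],"rotation": [0,0,0]},
  {"hand": 0,"linear": [0,-4,2],"rotation": [0,0,0]},
  {"hand": 0,"linear": [0,-4,2],"rotation": [0,0,0]},
  {"hand": 0,"linear": [0,-4,2],"rotation": [0,0,0]},
], force=58)

```text
time: 3.85
eef_pos: [0.5416, 0.0474, 0.0372]
eef_rot: [-0.424, -0.328, 0.519, 0.666]
wrist_force: [0.3, -1.4, 5.2]
gripper_width: 0.0144
```

Request:
apply_moves([
  {"hand": 0,"linear": [0,0,0],"rotation": [0,0,0]},
  {"hand": 0,"linear": [0,0,0],"rotation": [0,0,0]},
])

```text
time: 4.05
eef_pos: [0.5416, 0.0474, 0.0372]
eef_rot: [-0.424, -0.328, 0.519, 0.666]
wrist_force: [-0.0, -0.9, 3.7]
gripper_width: 0.0145
```

```bash
python3 - <<'E'
from h import *
from cell import monitor,viewer
s=log(); print(s["time"],s["joints"].round(3),s["eef_pos"],s["gripper_width"],s["wrist_force"])
print(s["eef_pos"]+.006*R.from_quat(s["eef_rot"]).as_matrix()[:,1])
cv2.imwrite('pics/w4.png',viewer.read_camera("wrist"))
E
```

```text
4.05 [ 0.058  1.068 -0.289  1.511  0.111  1.001  1.103] [0.54159728 0.04740377 0.03722598] 0.014454073960605284 [-0.03801956 -0.88005092  3.74843553]
[0.53911475 0.04801685 0.03179817]
```

View pics/w4.png

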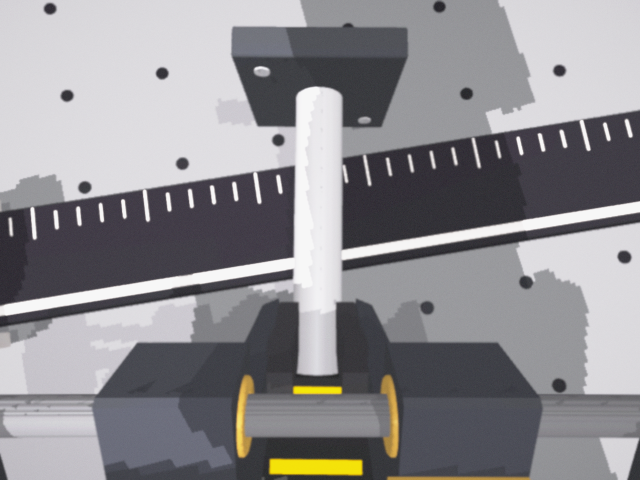

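Request:
apply_moves([
  {"hand": 0,"linear": [0,-18,8.5],"rotation": [0,0,0]},
  {"hand": 0,"linear": [0,-36,17],"rotation": [0,0,0]},
  {"hand": 0,"linear": [0,-63,29],"rotation": [0,0,0]},
  {"hand": 0,"linear": [0,-90,42],"rotation": [0,0,0]},
  {"hand": 0,"linear": [0,-90,42],"rotation": [0,0,0]},
])

```text
time: 4.6
eef_pos: [0.5453, 0.0487, 0.142]
eef_rot: [-0.426, -0.331, 0.516, 0.665]
wrist_force: [0.1, 1.3, -0.0]
gripper_width: 0.0003
```

```bash
python3 - <<'E'
from h import *
from cell import monitor,viewer
s=log(); print(s["time"],s["joints"].round(3),s["eef_pos"],s["gripper_width"],s["wrist_force"])
cv2.imwrite('pics/w5.png',viewer.read_camera("wrist"))
im=viewer.read_camera("scene");cv2.imwrite('pics/s5.png',cv2.resize(im[80:340,180:440],(600,600)))
E
```

```text
4.6 [ 0.066  0.921 -0.309  1.486  0.078  1.159  1.102] [0.54530114 0.04866762 0.14195662] 0.0002971918194274778 [ 0.09727624  1.3200063  -0.02936478]
```

View pics/w5.png

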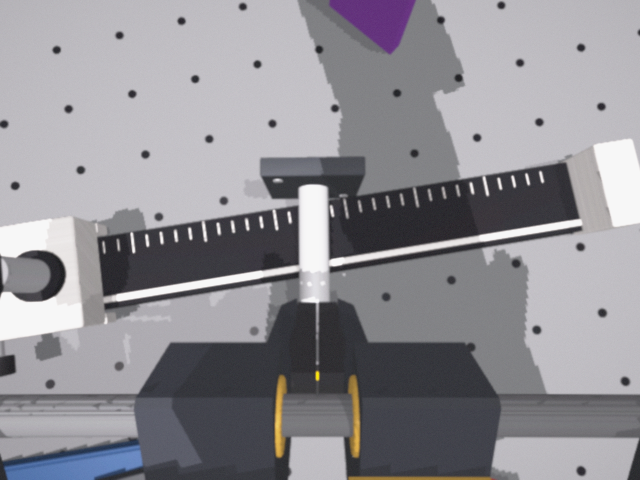

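View pics/s5.png

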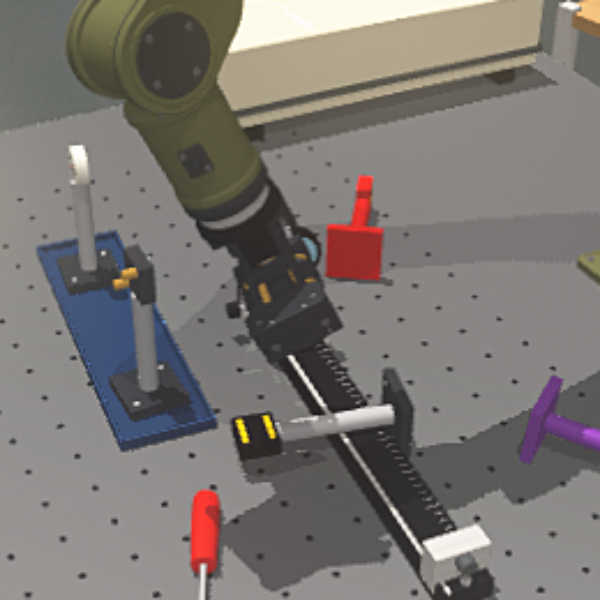

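```bash
python3 - <<'E'
from h import *
from cell import viewer,monitor
s=monitor.state();c=viewer.get_calibration("wrist");M=R.from_quat(s["eef_rot"]).as_matrix()
for dx in (-.044,0,.044):
  for dy in (-.05,-.02,0,.006,.015,.025): print(dx,dy,proj(c,s["eef_pos"]+M@[dx,dy,0]).round(0),proj(c,s["eef_pos"]+M@[dx,dy,.009]).round(0),proj(c,s["eef_pos"]+M@[dx,dy,-.009]).round(0))
T=c["world_to_cam"];o=-T[:3,:3].T@T[:3,3];print("cam in tool",M.T@(o-s["eef_pos"]),M.T@T[:3,:3].T)
E
python3 - <<'E'
import cv2
im=cv2.imread('pics/w4.png');cv2.imwrite('pics/w4c.png',cv2.resize(im[270:480,200:440],(800,700),interpolation=cv2.INTER_CUBIC)[:600])
E
```

```text
-0.044 -0.05 [158. 413.] [154. 385.] [162. 439.]
-0.044 -0.02 [189. 352.] [187. 329.] [192. 374.]
-0.044 0 [204. 324.] [202. 303.] [206. 344.]
-0.044 0.006 [208. 316.] [206. 296.] [210. 336.]
-0.044 0.015 [213. 306.] [212. 287.] [215. 325.]
-0.044 0.025 [218. 296.] [217. 278.] [220. 314.]
0 -0.05 [315. 412.] [315. 385.] [315. 438.]
0 -0.02 [315. 352.] [315. 329.] [316. 374.]
0 0 [316. 324.] [316. 303.] [316. 343.]
0 0.006 [316. 316.] [316. 296.] [316. 336.]
0 0.015 [316. 306.] [316. 287.] [316. 325.]
0 0.025 [316. 296.] [316. 278.] [316. 314.]
0.044 -0.05 [472. 412.] [476. 385.] [469. 438.]
0.044 -0.02 [442. 352.] [444. 329.] [439. 374.]
0.044 0 [427. 323.] [429. 303.] [425. 343.]
0.044 0.006 [423. 316.] [425. 296.] [422. 336.]
0.044 0.015 [418. 306.] [420. 287.] [417. 325.]
0.044 0.025 [413. 296.] [415. 278.] [412. 314.]
cam in tool [ 0.00047835 -0.14580196  0.0813941 ] [[ 9.99999679e-01 -6.31933596e-04  4.92585524e-04]
 [-6.65110437e-04 -3.11894442e-01  9.50116527e-01]
 [-4.46775867e-04 -9.50116549e-01 -3.11894762e-01]]
```

View pics/w4c.png

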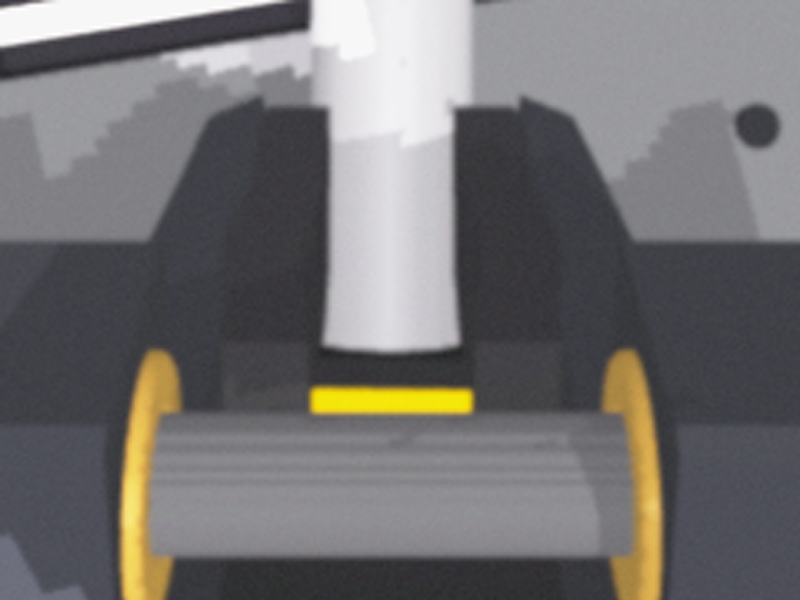

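```bash
python3 - <<'E'
from h import *
from cell import viewer,monitor
s=monitor.state();M=R.from_quat(s["eef_rot"]).as_matrix()
im0=viewer.read_camera("scene");t0=viewer.read_camera("top")
for n,im in (("scene",im0),("top",t0)):
    c=viewer.get_calibration(n)
    x,y=proj(c,s["eef_pos"]).astype(int);x0,y0=x-50,y-40
    b=cv2.resize(im[y0:y0+80,x0:x0+100],(800,640),interpolation=cv2.INTER_CUBIC)[:600]
    for dy,col in ((-.045,(255,0,255)),(0,(0,255,0)),(.006,(255,255,0)),(.025,(0,0,255))):
        q=(proj(c,s["eef_pos"]+M@[0,dy,0])-(x0,y0)+.5)*8;cv2.drawMarker(b,tuple(int(v) for v in q),col,0,14,2)
    cv2.imwrite(f'pics/tip_{n}.png',b)
E
```

```text
(no output)
```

View pics/tip_scene.png

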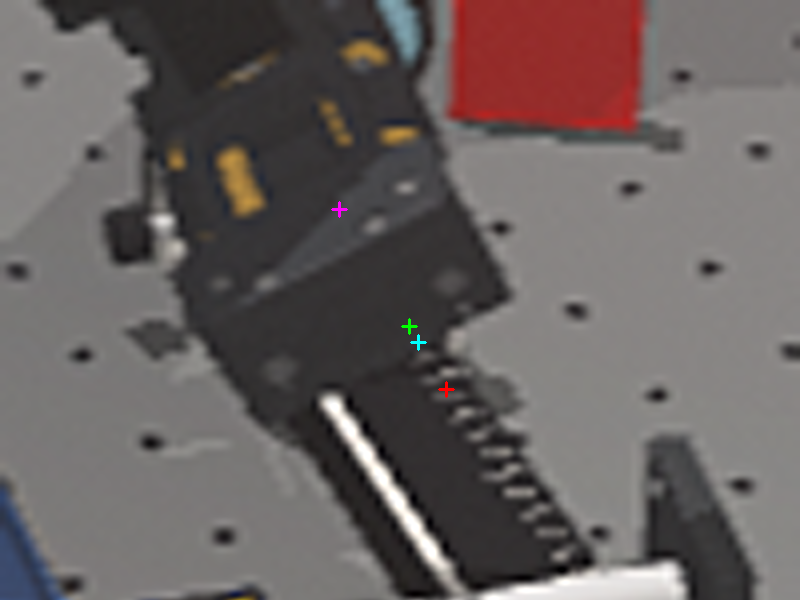

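View pics/tip_top.png

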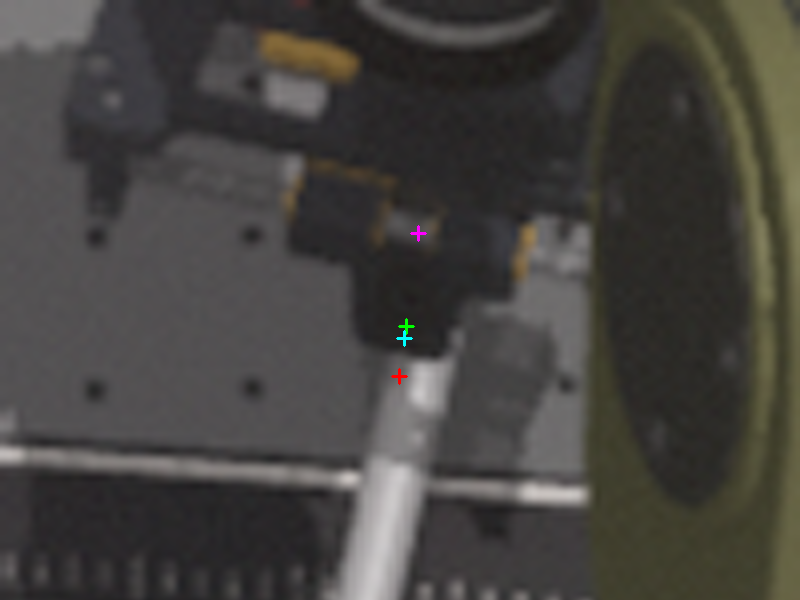

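```bash
python3 - <<'E'
from h import *
from cell import viewer,monitor
im=viewer.read_camera("scene");cs=viewer.get_calibration("scene")
h=cv2.cvtColor(im,cv2.COLOR_BGR2HSV); y=cv2.inRange(h,(20,120,120),(35,255,255)); n,l,st,ce=cv2.connectedComponentsWithStats(y); print([(ce[k].round(1),st[k,4],onz(cs,ce[k],.041).round(4)) for k in range(1,n) if st[k,4]>10])
s0=cv2.imread('pics/scene0.png');h=cv2.cvtColor(s0,cv2.COLOR_BGR2HSV); y=cv2.inRange(h,(20,120,120),(35,255,255)); n,l,st,ce=cv2.connectedComponentsWithStats(y); print([(ce[k].round(1),st[k,4],onz(cs,ce[k],.041).round(4)) for k in range(1,n) if st[k,4]>10])
c=viewer.get_calibration("wrist");w=viewer.read_camera("wrist");s=monitor.state()
w5=cv2.imread('pics/w5.png')
for nm,p,z in [("foot",(314,187),.032),("near tips",(315,290),.032),("railedge",(314,267),.022)]: print(nm,onz(c,p,z).round(4))
print(s["time"])
E
```

```text
[(array([284.5, 266. ]), np.int32(40), array([0.6109, 0.0338, 0.041 ])), (array([296.1, 264.2]), np.int32(28), array([0.5856, 0.0399, 0.041 ])), (array([467. , 283.9]), np.int32(23), array([0.29  , 0.2657, 0.041 ])), (array([478.3, 288.2]), np.int32(21), array([0.2771, 0.288 , 0.041 ]))]
[(array([292.2, 264.4]), np.int32(32), array([0.5934, 0.0366, 0.041 ])), (array([303.5, 262.4]), np.int32(29), array([0.5683, 0.042 , 0.041 ])), (array([467. , 283.9]), np.int32(23), array([0.29  , 0.2657, 0.041 ])), (array([478.3, 288.2]), np.int32(21), array([0.2771, 0.288 , 0.041 ]))]
foot [0.4609 0.0663 0.032 ]
near tips [0.5274 0.05   0.032 ]
railedge [0.5121 0.0531 0.022 ]
4.9
```

```bash
sed -i 's/p=np.asarray(grasp)-0.006\*Rt\[:,1\]/p=np.asarray(grasp)-GY*Rt[:,1]/; s/^def tgt/GY=-0.017\ndef tgt/' h.py; python3 - <<'E'
from h import *
from cell import monitor
s=monitor.state()
for z in (.12,.032): print(delta(s,tgt(-14.5,115,-1),(.553,.044,z)))
E
```

```text
(array([ -0.4,  26.2, -17.8]), array([-0.31,  0.09, -0.3 ]))
(array([-1.000e-01,  1.058e+02, -5.540e+01]), array([-0.31,  0.09, -0.3 ]))
```

Request:
apply_moves([
  {"hand": 1,"linear": [0,5,-4],"rotation": [0,0,0]},
  {"hand": 1,"linear": [0,15,-10],"rotation": [0,0,0]},
  {"hand": 1,"linear": [0,26,-18],"rotation": [-0.3,0,-0.3]},
  {"hand": 1,"linear": [0,26,-18],"rotation": [-0.3,0,-0.3]},
  {"hand": 1,"linear": [0,26,-18],"rotation": [-0.3,0,-0.3]},
])

```text
time: 5.4
eef_pos: [0.5459, 0.046, 0.1039]
eef_rot: [-0.424, -0.329, 0.517, 0.667]
wrist_force: [1.4, -0.3, -0.7]
gripper_width: 0.0385
```

Request:
apply_moves([
  {"hand": 1,"linear": [0,0,0],"rotation": [0,0,0]},
  {"hand": 1,"linear": [0,0,0],"rotation": [0,0,0]},
])

```text
time: 5.6
eef_pos: [0.5461, 0.0461, 0.1042]
eef_rot: [-0.424, -0.329, 0.517, 0.667]
wrist_force: [-0.7, 0.2, -0.2]
gripper_width: 0.0543
```

```bash
python3 - <<'E'
from h import *
from cell import monitor,viewer
s=monitor.state();print(s["time"],s["gripper_width"])
c=viewer.get_calibration("wrist");cv2.imwrite('pics/w6.png',viewer.read_camera("wrist"))
for z in (.032,): print(delta(s,tgt(-14.5,115,-1),(.553,.044,z)))
for p in [(.553,.044,.032),(.574,.0385,.034),(.517,.053,.022)]: print(proj(c,p))
E
```

```text
5.6 0.054283886222890106
(array([ -0.4,  79.3, -37.1]), array([-0.08,  0.08, -0.  ]))
[315.36305562 327.18626798]
[315.18791124 367.35526502]
[314.98094782 262.94625382]
```

View pics/w6.png

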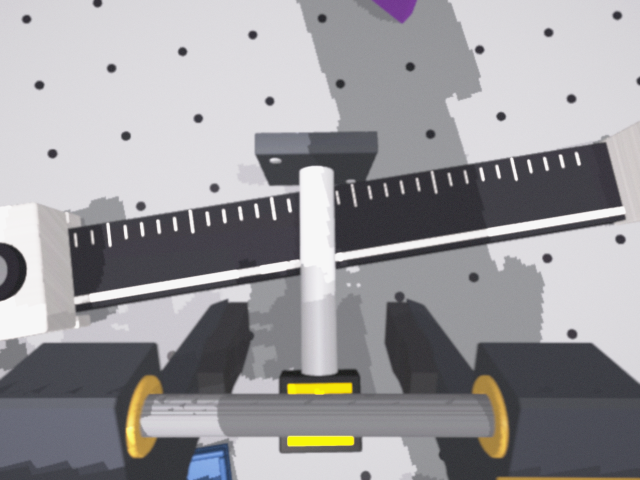

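Request:
apply_moves([
  {"hand": 1,"linear": [0,15,-7],"rotation": [0,0,0]},
  {"hand": 1,"linear": [0,35,-16],"rotation": [0,0,0]},
  {"hand": 1,"linear": [0,55,-26],"rotation": [0,0,0]},
  {"hand": 1,"linear": [0.5,70,-33],"rotation": [0,0,0]},
  {"hand": 1,"linear": [0.5,79.5,-37],"rotation": [0,0,0]},
])

```text
time: 6.15
eef_pos: [0.5452, 0.0467, 0.0147]
eef_rot: [-0.424, -0.328, 0.517, 0.667]
wrist_force: [0.9, -0.4, -0.5]
gripper_width: 0.0884
```

Request:
apply_moves([
  {"hand": 0,"linear": [0,1,0],"rotation": [0,0,0]},
  {"hand": 0,"linear": [0,1,0],"rotation": [0,0,0]},
  {"hand": 0,"linear": [0,1,0],"rotation": [0,0,0]},
  {"hand": 0,"linear": [0,1,0],"rotation": [0,0,0]},
  {"hand": 0,"linear": [0,1,0],"rotation": [0,0,0]},
], force=58)

```text
time: 6.65
eef_pos: [0.5453, 0.0468, 0.0144]
eef_rot: [-0.424, -0.329, 0.517, 0.667]
wrist_force: [-0.3, 0.0, 0.4]
gripper_width: 0.0503
```

Request:
apply_moves([
  {"hand": 0,"linear": [0,0,0],"rotation": [0,0,0]},
  {"hand": 0,"linear": [0,0,0],"rotation": [0,0,0]},
  {"hand": 0,"linear": [0,0,0],"rotation": [0,0,0]},
  {"hand": 0,"linear": [0,0,0],"rotation": [0,0,0]},
  {"hand": 0,"linear": [0,0,0],"rotation": [0,0,0]},
])

```text
time: 7.15
eef_pos: [0.5453, 0.0469, 0.0143]
eef_rot: [-0.424, -0.329, 0.517, 0.667]
wrist_force: [0.4, -0.1, -0.5]
gripper_width: 0.0173
```

```bash
python3 - <<'E'
from h import *
from cell import monitor,viewer
s=monitor.state();print(s["time"],s["gripper_width"],s["eef_pos"]+GY*R.from_quat(s["eef_rot"]).as_matrix()[:,1])
cv2.imwrite('pics/w7.png',viewer.read_camera("wrist"))
E
```

```text
7.15 0.01727260248876022 [0.55232462 0.04510064 0.02969191]
```

View pics/w7.png

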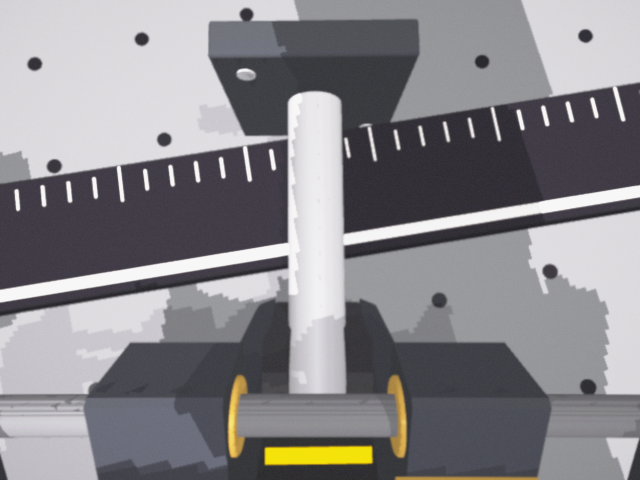

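Request:
apply_moves([
  {"hand": 0,"linear": [0,0,0],"rotation": [0,0,0]},
  {"hand": 0,"linear": [0,0,0],"rotation": [0,0,0]},
])

```text
time: 7.4
eef_pos: [0.5454, 0.0469, 0.0143]
eef_rot: [-0.424, -0.329, 0.517, 0.667]
wrist_force: [-0.6, -0.7, -0.3]
gripper_width: 0.0172
```

Request:
apply_moves([
  {"hand": 0,"linear": [0,-7,3],"rotation": [0,0,0]},
  {"hand": 0,"linear": [0,-14,6],"rotation": [0,0,0]},
  {"hand": 0,"linear": [0,-18,8],"rotation": [0,0,0]},
  {"hand": 0,"linear": [0,-18,8],"rotation": [0,0,0]},
])

```text
time: 7.8
eef_pos: [0.542, 0.048, 0.0338]
eef_rot: [-0.421, -0.327, 0.519, 0.668]
wrist_force: [-7.4, 2.2, -10.0]
gripper_width: 0.0172
```

```bash
python3 - <<'E'
from h import *
from cell import monitor,viewer
s=monitor.state();print(s["time"],s["gripper_width"],s["eef_pos"],s["wrist_force"],s["ft_torque"])
cv2.imwrite('pics/w8.png',viewer.read_camera("wrist"))
im=viewer.read_camera("scene");cv2.imwrite('pics/s8.png',cv2.resize(im[160:320,220:420],(800,640))[:600])
E
```

```text
7.8 0.01722501122983056 [0.54204303 0.04799142 0.03383826] [ -7.35698272   2.1564464  -10.03640089] [ 0.13319469 -0.39380029 -0.01318404]
```

View pics/w8.png

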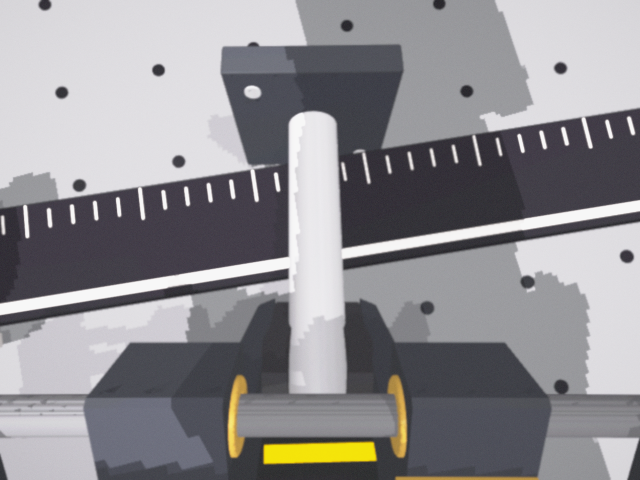

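View pics/s8.png

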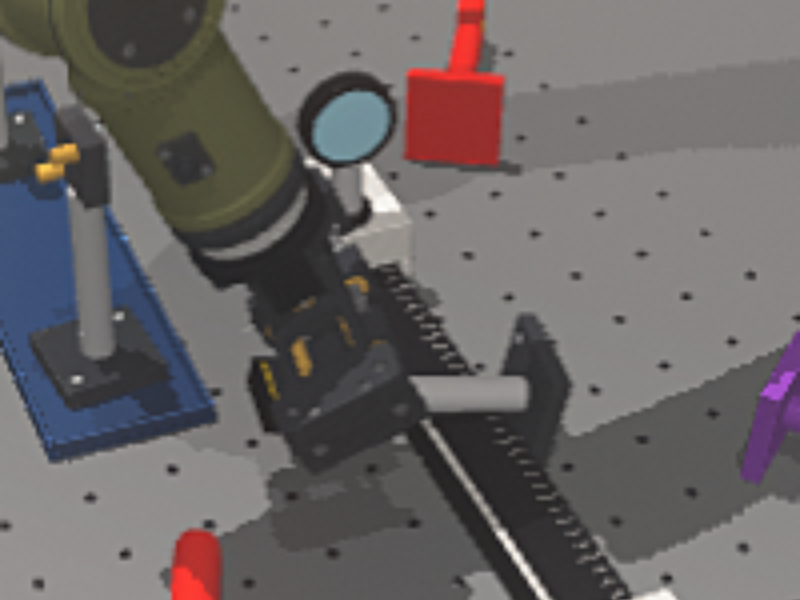

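Request:
apply_moves([
  {"hand": 0,"linear": [0,1,4],"rotation": [0,0,0]},
  {"hand": 0,"linear": [0,-4,7],"rotation": [0,0,0]},
  {"hand": 0,"linear": [0,-8,10.5],"rotation": [0,0,0]},
  {"hand": 0,"linear": [0,-8,10.5],"rotation": [0,0,0]},
])

```text
time: 8.3
eef_pos: [0.5369, 0.0492, 0.0463]
eef_rot: [-0.422, -0.328, 0.519, 0.668]
wrist_force: [-1.3, -0.5, -7.0]
gripper_width: 0.0174
```

```bash
python3 - <<'E'
from h import *
from cell import monitor,viewer
s=monitor.state();print(s["time"],s["gripper_width"],s["eef_pos"],s["wrist_force"],s["ft_torque"])
cv2.imwrite('pics/w9.png',viewer.read_camera("wrist"))
E
```

```text
8.3 0.0173597509906891 [0.53685982 0.04916186 0.04629506] [-1.26497049 -0.53796967 -7.03307534] [-0.30651517 -1.03000063  0.06900995]
```

View pics/w9.png

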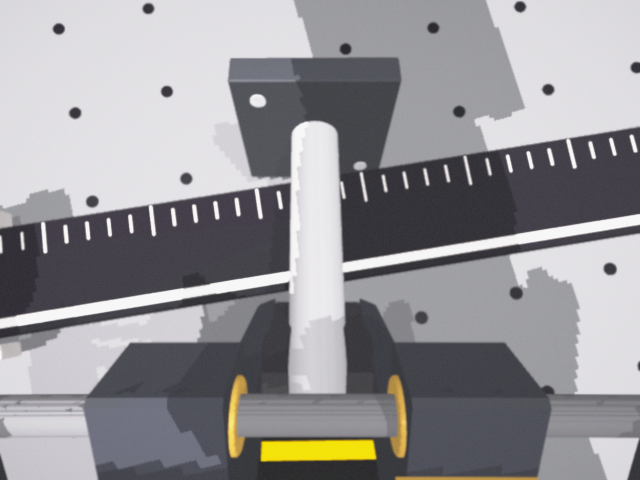

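Request:
apply_moves([
  {"hand": 0,"linear": [0,-20,9],"rotation": [0,0,0]},
  {"hand": 0,"linear": [0,-45,21],"rotation": [0,0,0]},
  {"hand": 0,"linear": [0,-72,34],"rotation": [0,0,0]},
  {"hand": 0,"linear": [0,-90,42],"rotation": [0,0,0]},
  {"hand": 0,"linear": [0,-90,42],"rotation": [0,0,0]},
])

```text
time: 8.85
eef_pos: [0.54, 0.0493, 0.1478]
eef_rot: [-0.423, -0.33, 0.517, 0.667]
wrist_force: [0.2, 0.5, -9.3]
gripper_width: 0.0169
```

```bash
python3 - <<'E'
from h import *
from cell import monitor,viewer
s=log();print(s["time"],s["gripper_width"],s["eef_pos"],s["wrist_force"],s["ft_torque"],s["joints"].round(3))
c=viewer.get_calibration("wrist");cv2.imwrite('pics/w10.png',viewer.read_camera("wrist"))
im=viewer.read_camera("scene");cv2.imwrite('pics/s10.png',cv2.resize(im[120:280,220:420],(800,640))[:600])
M=R.from_quat(s["eef_rot"]).as_matrix()
# angle phi in tool yz-plane: foot direction = cos*z + sin*y
for ph in range(0,61,5):
    d=np.array([0,np.sin(np.radians(ph)),np.cos(np.radians(ph))]);print(ph,[proj(c,s["eef_pos"]+M@(np.array([0,GY,0])+L*d)).round(0).tolist() for L in (.093,.105)])
E
```

```text
8.85 0.016939516383015853 [0.53997284 0.04927948 0.14784951] [ 0.23574453  0.54545587 -9.32999629] [-0.37163624 -1.83813089 -0.01789685] [ 0.069  0.91  -0.312  1.497  0.073  1.165  1.102]
0 [[315.0, 64.0], [315.0, 17.0]]
5 [[315.0, 68.0], [315.0, 24.0]]
10 [[315.0, 73.0], [315.0, 34.0]]
15 [[315.0, 81.0], [315.0, 45.0]]
20 [[315.0, 89.0], [315.0, 56.0]]
25 [[315.0, 99.0], [315.0, 69.0]]
30 [[316.0, 109.0], [316.0, 82.0]]
35 [[316.0, 120.0], [316.0, 95.0]]
40 [[316.0, 131.0], [316.0, 109.0]]
45 [[316.0, 143.0], [316.0, 123.0]]
50 [[316.0, 155.0], [316.0, 137.0]]
55 [[316.0, 167.0], [316.0, 151.0]]
60 [[316.0, 179.0], [316.0, 165.0]]
```

View pics/w10.png

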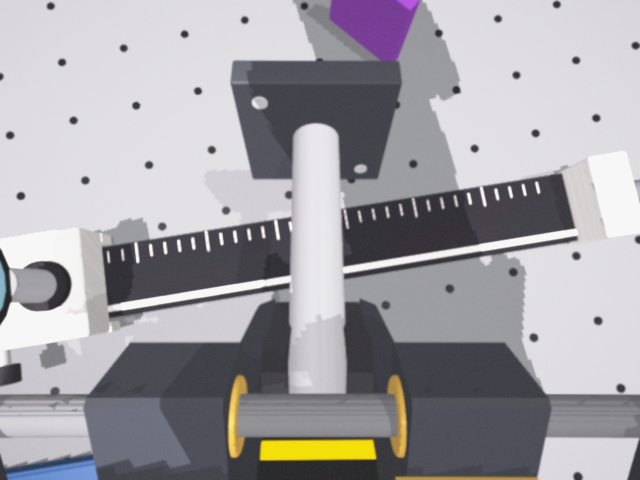

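View pics/s10.png

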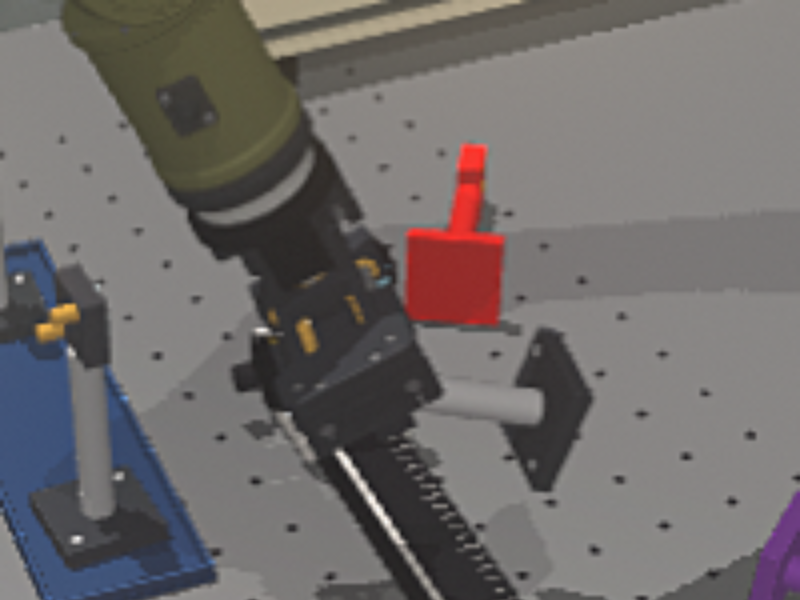

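```bash
cat > plan.py <<'E'
from kin import *
PH=np.radians(38);D=np.array([0,np.sin(PH),np.cos(PH)]);X=np.array([1.,0,0]);N=np.cross(D,X);G=np.array([0,GY,0])
BL=[G+.105*D+a*.032*X+b*.032*N for a in(-1,1) for b in(-1,1)]+[G-.062*D+a*.022*X+b*.009*N for a in(-1,1) for b in(-1,1)]
HD=[np.array([a*.0935,y,b*.0375]) for a in(-1,1) for b in(-1,1) for y in(-.062,-.17)]
def pts(q,P):
    p,M=FK(q);return np.array([p+M@v for v in P])
E
python3 - <<'E'
from plan import *
qA=np.array([.069,.91,-.312,1.497,.073,1.165,1.102])
def show(Q):
    for q in Q:
        p,M=FK(q);b=pts(q,BL);h=pts(q,HD);print(q.round(2),p.round(3),"ydir",M[:,1].round(2),"blk zmin %.3f x %.2f-%.2f y %.2f-%.2f"%(b[:,2].min(),b[:,0].min(),b[:,0].max(),b[:,1].min(),b[:,1].max()),"hand z %.3f y %.2f %.2f"%(h[:,2].min(),h[:,1].min(),h[:,1].max()),"up %.2f"%(-(M@D)[2]))
for seed in ([.85,1.2,-.59,2.28,3.42,1.13,-.91],[.46,.95,-.04,2.22,3.58,.88,-1.52]):
  for az in (-6,):
    Rt=tgt(az,38,-1);qB,e=ik(np.array([.642,-.222,.20])-GY*Rt[:,1],Rt,np.array(seed),w=.02);print("qB",qB.round(2),e)
    show([qA+(qB-qA)*t for t in np.linspace(0,1,9)])
E
```

```text
qB [ 0.69  0.86 -0.55  2.21  3.    0.75 -1.02] 0.0005437785396010516
[ 0.07  0.91 -0.31  1.5   0.07  1.16  1.1 ] [0.54  0.049 0.148] ydir [-0.41  0.11 -0.91] blk zmin 0.109 x 0.43-0.61 y 0.01-0.11 hand z 0.188 y -0.07 0.14 up 0.22
[ 0.15  0.9  -0.34  1.59  0.44  1.11  0.84] [ 0.537 -0.078  0.128] ydir [-0.34 -0.17 -0.92] blk zmin 0.069 x 0.43-0.61 y -0.11--0.02 hand z 0.150 y -0.17 0.05 up 0.36
[ 0.22  0.9  -0.37  1.68  0.8   1.06  0.57] [ 0.55  -0.188  0.127] ydir [-0.22 -0.39 -0.89] blk zmin 0.051 x 0.44-0.62 y -0.22--0.13 hand z 0.138 y -0.26 -0.03 up 0.51
[ 0.3   0.89 -0.4   1.77  1.17  1.01  0.31] [ 0.576 -0.27   0.137] ydir [-0.04 -0.55 -0.83] blk zmin 0.048 x 0.47-0.64 y -0.31--0.22 hand z 0.133 y -0.32 -0.09 up 0.65
[ 0.38  0.89 -0.43  1.85  1.54  0.96  0.04] [ 0.609 -0.321  0.151] ydir [ 0.17 -0.62 -0.77] blk zmin 0.054 x 0.51-0.66 y -0.38--0.28 hand z 0.136 y -0.36 -0.14 up 0.77
[ 0.46  0.88 -0.46  1.94  1.9   0.9  -0.23] [ 0.642 -0.338  0.164] ydir [ 0.38 -0.6  -0.71] blk zmin 0.064 x 0.55-0.68 y -0.40--0.29 hand z 0.146 y -0.38 -0.16 up 0.87
[ 0.53  0.87 -0.49  2.03  2.27
[... 1348 characters left out ...]
 0.176 y -0.38 -0.18 up 0.80
[ 0.26  0.85 -0.13  1.95  2.15  0.94 -0.58] [ 0.683 -0.377  0.24 ] ydir [ 0.5  -0.73 -0.47] blk zmin 0.139 x 0.61-0.71 y -0.45--0.32 hand z 0.195 y -0.40 -0.19 up 0.86
[ 0.29  0.84 -0.09  2.05  2.57  0.9  -0.91] [ 0.704 -0.347  0.239] ydir [ 0.68 -0.56 -0.46] blk zmin 0.134 x 0.65-0.73 y -0.42--0.29 hand z 0.203 y -0.39 -0.17 up 0.92
[ 0.33  0.83 -0.06  2.14  2.98  0.85 -1.25] [ 0.697 -0.291  0.219] ydir [ 0.79 -0.34 -0.52] blk zmin 0.116 x 0.65-0.73 y -0.35--0.25 hand z 0.201 y -0.36 -0.15 up 0.97
[ 0.37  0.81 -0.02  2.23  3.4   0.81 -1.59] [ 0.655 -0.223  0.19 ] ydir [ 0.78 -0.08 -0.62] blk zmin 0.095 x 0.61-0.68 y -0.26--0.19 hand z 0.198 y -0.31 -0.11 up 1.00
```

```bash
cat >> plan.py <<'E'
from scipy.spatial.transform import Slerp
def run(q,wps,n):
    """orients/positions lists -> IK sequence"""
    Q=[]
    for g,Rt in wps:
        q,e=ik(np.asarray(g)-GY*Rt[:,1],Rt,q,w=.02);Q.append(q)
        p,M=FK(q);b=pts(q,BL);h=pts(q,HD);print(q.round(2),"e%.3f"%e,"g",np.round(g,3),"y",Rt[:,1].round(2),"blk z %.3f"%b[:,2].min(),"hand z %.3f"%h[:,2].min(),"up %.2f"%(-(M@D)[2]))
    return Q
E
python3 - <<'E'
from plan import *
qA=np.array([.069,.91,-.312,1.497,.073,1.165,1.102]);qB=np.array([.69,.86,-.55,2.21,3.,.75,-1.02])
RA=FK(qA)[1]
W=[((.548,.048,z),RA) for z in (.2,.27,.33)]
for t in np.linspace(0,1,13)[1:]:
    W.append((np.array([.548,.048,.33])*(1-t)+t*np.array([.63,-.05,.31]),FK(qA+(qB-qA)*t)[1]))
Q=run(qA,W,0)
print(np.abs(np.diff(Q,axis=0)).max(0).round(2))
E
```

```text
[ 0.07  0.87 -0.32  1.47  0.06  1.23  1.1 ] e0.000 g [0.548 0.048 0.2  ] y [-0.41  0.11 -0.91] blk z 0.145 hand z 0.225 up 0.22
[ 0.07  0.79 -0.32  1.41  0.04  1.37  1.1 ] e0.000 g [0.548 0.048 0.27 ] y [-0.41  0.11 -0.91] blk z 0.215 hand z 0.295 up 0.22
[ 0.07  0.73 -0.33  1.34  0.02  1.5   1.1 ] e0.000 g [0.548 0.048 0.33 ] y [-0.41  0.11 -0.91] blk z 0.275 hand z 0.355 up 0.22
[-0.04  0.71 -0.25  1.34  0.14  1.5   0.96] e0.000 g [0.555 0.04  0.328] y [-0.37 -0.08 -0.93] blk z 0.260 hand z 0.340 up 0.31
[-0.14  0.7  -0.18  1.37  0.27  1.46  0.84] e0.000 g [0.562 0.032 0.327] y [-0.31 -0.25 -0.92] blk z 0.246 hand z 0.329 up 0.41
[-0.23  0.69 -0.13  1.44  0.39  1.4   0.71] e0.000 g [0.568 0.024 0.325] y [-0.22 -0.39 -0.89] blk z 0.234 hand z 0.321 up 0.51
[-0.31  0.67 -0.08  1.52  0.52  1.31  0.58] e0.000 g [0.575 0.015 0.323] y [-0.1  -0.51 -0.85] blk z 0.224 hand z 0.311 up 0.60
[-0.37  0.65 -0.03  1.63  0.65  1.2   0.43] e0.000 g [0.582 0.007 0.322] y [ 0.03 -0.58 -0.81] blk z 0.216 hand z 0.299 up 0.69
[-0.43  0.62  0.01  1.75  0.8   1.07  0.27] e0.000 g [ 0.589 -0.001  0.32 ] 
[... 174 characters left out ...]
288 up 0.84
[-0.47  0.57  0.08  2.01  1.24  0.79 -0.17] e0.000 g [ 0.603 -0.017  0.317] y [ 0.45 -0.57 -0.69] blk z 0.204 hand z 0.287 up 0.89
[-0.41  0.55  0.04  2.13  1.59  0.71 -0.48] e0.001 g [ 0.61  -0.026  0.315] y [ 0.57 -0.49 -0.66] blk z 0.203 hand z 0.289 up 0.94
[-0.25  0.54 -0.09  2.23  1.96  0.71 -0.78] e0.001 g [ 0.616 -0.034  0.313] y [ 0.67 -0.38 -0.64] blk z 0.202 hand z 0.293 up 0.97
[-0.03  0.54 -0.25  2.29  2.31  0.72 -0.99] e0.000 g [ 0.623 -0.042  0.312] y [ 0.75 -0.24 -0.62] blk z 0.203 hand z 0.299 up 0.99
[ 0.21  0.56 -0.41  2.31  2.62  0.7  -1.13] e0.000 g [ 0.63 -0.05  0.31] y [ 0.79 -0.09 -0.61] blk z 0.205 hand z 0.307 up 1.00
[0.25 0.08 0.16 0.13 0.37 0.14 0.31]
```

Request:
apply_moves([
  {"hand": 0,"linear": [0,-15,7],"rotation": [0,0,0]},
  {"hand": 0,"linear": [0,-35,16],"rotation": [0,0,0]},
  {"hand": 0,"linear": [0,-60,28],"rotation": [0,0,0]},
  {"hand": 0,"linear": [0,-85,40],"rotation": [0,0,0]},
  {"hand": 0,"linear": [0,-105,49],"rotation": [0,0,0]},
])

```text
time: 9.45
eef_pos: [0.5383, 0.0486, 0.2621]
eef_rot: [-0.422, -0.328, 0.519, 0.667]
wrist_force: [1.4, -0.0, -8.4]
gripper_width: 0.0172
```

```bash
cat > nxt.py <<'E'
import sys,io,contextlib
from plan import *
from cell import monitor
qA=np.array([.069,.91,-.312,1.497,.073,1.165,1.102]);qB=np.array([.69,.86,-.55,2.21,3.,.75,-1.02])
def W(t): return np.array([.548,.048,.33])*(1-t)+t*np.array([.63,-.05,.31]),FK(qA+(qB-qA)*t)[1]
if __name__=="__main__":
    s=log();print(s["time"],s["joints"].round(2),s["gripper_width"].round(4),s["wrist_force"].round(1),(s["eef_pos"]+GY*R.from_quat(s["eef_rot"]).as_matrix()[:,1]).round(3))
    for t in map(float,sys.argv[1:]):
        g,Rt=W(t);print(t,*delta(s,Rt,g))
E
python3 nxt.py 0 .04 .08 .12 .16 .2
```

```text
Traceback (most recent call last):
  File "nxt.py", line 7, in <module>
    s=log();print(s["time"],s["joints"].round(2),s["gripper_width"].round(4),s["wrist_force"].round(1),(s["eef_pos"]+GY*R.from_quat(s["eef_rot"]).as_matrix()[:,1]).round(3))
                                                 ^^^^^^^^^^^^^^^^^^^^^^^^
AttributeError: 'float' object has no attribute 'round'
```

```bash
sed -i 's/s\["gripper_width"\].round(4)/s["gripper_width"]/' nxt.py
python3 nxt.py 0 .05 .1 .15 .2
```

```text
9.45 [ 0.07  0.78 -0.32  1.41  0.04  1.39  1.1 ] 0.01722950360895274 [ 1.4 -0.  -8.4] [0.545 0.047 0.277]
0.0 [  1.9 -48.4  20.4] [-0.32 -0.05 -0.11]
0.05 [ -3.6 -49.9  14.4] [-3.33  3.41  5.79]
0.1 [ -9.  -51.5   8.4] [-6.84  6.45 11.22]
0.15 [-14.3 -53.3   2.4] [-10.82   9.06  16.12]
0.2 [-19.4 -55.3  -3.7] [-15.2   11.21  20.46]
```

Request:
apply_moves([
  {"hand": 0,"linear": [-3,-25,8],"rotation": [-2,2,3.5]},
  {"hand": 0,"linear": [-7,-45,9],"rotation": [-5,5,8.5]},
  {"hand": 0,"linear": [-12,-53,5],"rotation": [-9,8,14]},
  {"hand": 0,"linear": [-16,-54,0],"rotation": [-12.5,10,18]},
  {"hand": 0,"linear": [-19.4,-55.3,-3.7],"rotation": [-15.2,11.2,20.5]},
])

```text
time: 9.95
eef_pos: [0.559, 0.0253, 0.3103]
eef_rot: [0.605, 0.247, -0.538, -0.532]
wrist_force: [-0.0, -0.6, -7.9]
gripper_width: 0.0172
```

```bash
python3 nxt.py .2 .25 .3 .35 .4 .45
```

```text
9.95 [-0.19  0.7  -0.15  1.4   0.31  1.44  0.79] 0.017190473042471833 [-0.  -0.6 -7.9] [0.564 0.031 0.326]
0.2 [-1.8  0.2 -1.5] [ 0.04  0.13 -0.09]
0.25 [-5.5  1.5 -8.6] [-4.7   2.18  3.43]
0.3 [ -9.1   2.6 -15.8] [-9.7   3.91  6.21]
0.35 [-12.4   3.5 -23. ] [-14.9    5.3    8.24]
0.4 [-15.5   4.3 -30.2] [-20.21   6.36   9.49]
0.45 [-18.4   5.  -37.3] [-25.54   7.09   9.97]
```

Request:
apply_moves([
  {"hand": 0,"linear": [-5,1.5,-8],"rotation": [-4.7,2.2,3.4]},
  {"hand": 0,"linear": [-9,2.6,-16],"rotation": [-9.7,3.9,6.2]},
  {"hand": 0,"linear": [-12.4,3.5,-23],"rotation": [-14.9,5.3,8.2]},
  {"hand": 0,"linear": [-15.5,4.3,-30.2],"rotation": [-20.2,6.4,9.5]},
  {"hand": 0,"linear": [-18.4,5,-37.3],"rotation": [-25.5,7.1,10]},
])

```text
time: 10.45
eef_pos: [0.5852, -0.0045, 0.3062]
eef_rot: [0.758, 0.274, -0.477, -0.351]
wrist_force: [0.2, -0.5, -8.0]
gripper_width: 0.0172
```

```bash
python3 nxt.py .5 .55 .6 .65 .7
```

```text
10.45 [-0.42  0.64  0.01  1.68  0.7   1.13  0.38] 0.017232112515661913 [ 0.2 -0.5 -8. ] [0.584 0.006 0.32 ]
0.5 [-3.1  4.2 -8.2] [-5.21  1.01 -0.39]
0.55 [ -4.3   8.1 -14.5] [-10.2    1.8   -1.61]
0.6 [ -5.3  11.8 -20.6] [-14.93   2.45  -3.57]
0.65 [ -6.1  15.5 -26.7] [-19.34   2.94  -6.21]
0.7 [ -6.8  19.  -32.6] [-23.35   3.27  -9.48]
```

Request:
apply_moves([
  {"hand": 0,"linear": [-3,4,-8],"rotation": [-5.2,1,-0.4]},
  {"hand": 0,"linear": [-4.3,8,-14.5],"rotation": [-10.2,1.8,-1.6]},
  {"hand": 0,"linear": [-5.3,12,-20.6],"rotation": [-14.9,2.4,-3.6]},
  {"hand": 0,"linear": [-6,15.5,-26.7],"rotation": [-19.3,2.9,-6.2]},
  {"hand": 0,"linear": [-6.8,19,-32.6],"rotation": [-23.3,3.3,-9.5]},
])

```text
time: 10.95
eef_pos: [0.6126, -0.0281, 0.3031]
eef_rot: [0.8, 0.418, -0.359, -0.238]
wrist_force: [0.3, -1.5, -6.6]
gripper_width: 0.0176
```

```bash
python3 nxt.py .7 .75 .8 .85 .9 .95 1
```

```text
10.95 [-0.54  0.57  0.2   2.07  1.35  0.67 -0.28] 0.01760220017579094 [ 0.3 -1.5 -6.6] [ 0.604 -0.019  0.315]
0.7 [-1.5  0.6 -2. ] [-0.11 -0.03  0.26]
0.75 [-2.5  5.9 -6. ] [-3.61  0.63 -3.58]
0.8 [-3.4 11.  -9.8] [-6.61  1.27 -7.9 ]
0.85 [ -4.1  16.  -13.5] [ -9.08   1.88 -12.63]
0.9 [ -4.8  20.9 -17. ] [-11.01   2.44 -17.71]
0.95 [ -5.5  25.6 -20.3] [-12.38   2.92 -23.04]
1.0 [ -6.2  30.2 -23.5] [-13.19   3.31 -28.56]
```

Request:
apply_moves([
  {"hand": 0,"linear": [-2.5,6,-6],"rotation": [-3.6,0.6,-3.6]},
  {"hand": 0,"linear": [-3.4,11,-9.8],"rotation": [-6.6,1.3,-7.9]},
  {"hand": 0,"linear": [-4,16,-13.5],"rotation": [-9.1,1.9,-12.6]},
  {"hand": 0,"linear": [-4.8,21,-17],"rotation": [-11,2.4,-17.7]},
  {"hand": 0,"linear": [-5.5,25.6,-20.3],"rotation": [-12.4,2.9,-23]},
])

```text
time: 11.45
eef_pos: [0.6367, -0.0471, 0.2986]
eef_rot: [0.742, 0.58, -0.252, -0.224]
wrist_force: [0.4, -0.6, -7.2]
gripper_width: 0.0173
```

```bash
python3 nxt.py .95 1; python3 - <<'E'
from h import *
from cell import viewer
cv2.imwrite('pics/s11.png',viewer.read_camera("scene"));cv2.imwrite('pics/w11.png',viewer.read_camera("wrist"))
E
```

```text
11.45 [-0.15  0.54 -0.05  2.3   2.46  0.65 -1.15] 0.017317935144107344 [ 0.4 -0.6 -7.2] [ 0.624 -0.043  0.309]
0.95 [-0.8  0.7 -2.9] [-0.95  0.67 -2.82]
1.0 [-3.   5.3 -5.2] [-1.78  1.46 -8.29]
```

View pics/s11.png

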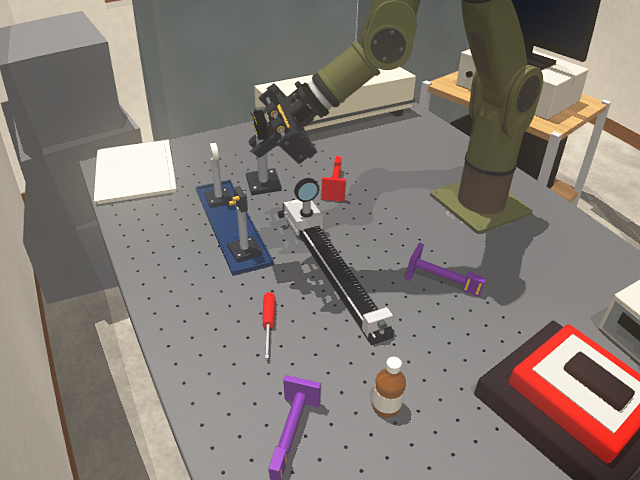

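View pics/w11.png

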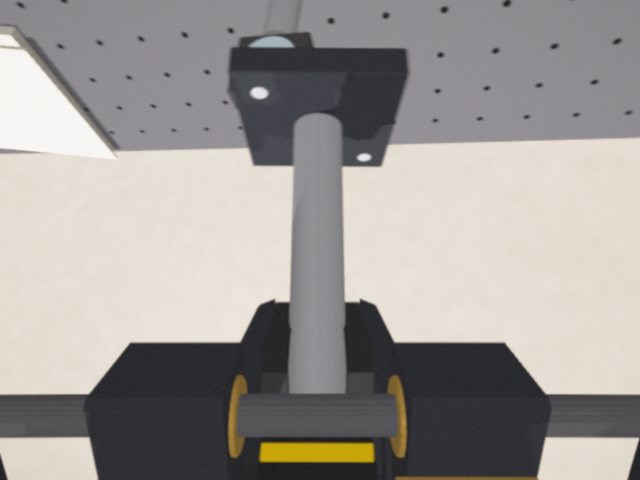

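```bash
cat > tilt.py <<'E'
from h import *
def foot_tilt(c,e1,e2,s):
    """e1: far edge endpoints px (2), e2: near edge endpoints px, 64 mm each; returns block up axis world & tool"""
    K=c["camera_matrix"];k1=c["k1"]
    def und(p):
        d=np.array([(p[0]-K[0,2])/K[0,0],(p[1]-K[1,2])/K[1,1]]);u=d.copy()
        for _ in range(10):u=d/(1+k1*(u@u))
        return np.r_[u,1]
    # PnP of square
    obj=np.array([[-32,0,0],[32,0,0],[32,64,0],[-32,64,0]],float)*1e-3
    im=np.array([e1[0],e1[1],e2[1],e2[0]],float)
    D=np.array([k1,0,0,0,0]);out=[]
    n,rv,tv,er=cv2.solvePnPGeneric(obj,im,K,D,flags=cv2.SOLVEPNP_IPPE)
    M=R.from_quat(s["eef_rot"]).as_matrix()
    for r,t,e in zip(rv,tv,er):
        Rc=cv2.Rodrigues(r)[0];nrm=c["world_to_cam"][:3,:3].T@Rc[:,2];nrm*=np.sign(nrm[2])
        print("up",nrm.round(3),"tilt",np.degrees(np.arccos(nrm[2])).round(2),"tool",(M.T@nrm).round(3),"err",e)
E
python3 - <<'E'
from tilt import *
from cell import monitor,viewer
s=monitor.state();c=viewer.get_calibration("wrist")
im=cv2.imread('pics/w11.png');cv2.imwrite('pics/w11c.png',cv2.resize(im[30:180,210:425],(800,558),interpolation=cv2.INTER_CUBIC))
foot_tilt(c,[(254,165),(382,165)],[(231,70),(407,70)],s)
M=R.from_quat(s["eef_rot"]).as_matrix();up=M.T@[0,0,1];print(up,np.degrees(np.arctan2(-up[1],-up[2])))
E
```

```text
up [0.023 0.118 0.993] tilt 6.92 tool [ 0.002 -0.632 -0.775] err [0.48894695]
up [ 0.945 -0.17   0.28 ] tilt 73.74 tool [ 0.006  0.567 -0.824] err [15.5105701]
[-0.11849047 -0.62531474 -0.7713245 ] 39.03176989741487
```

View pics/w11c.png

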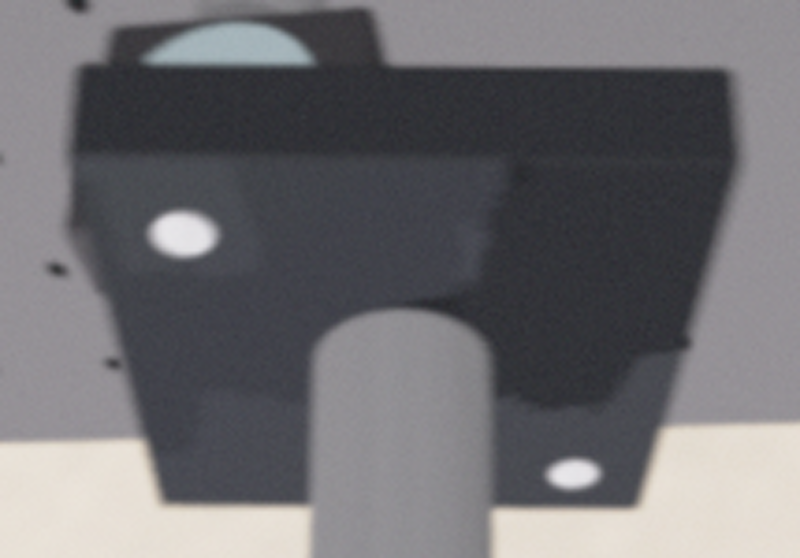

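```bash
cat >> tilt.py <<'E'
def foot_pose(c,e1,e2,s):
    obj=np.array([[-32,0,0],[32,0,0],[32,64,0],[-32,64,0]],float)*1e-3
    n,rv,tv,er=cv2.solvePnPGeneric(obj,np.array([e1[0],e1[1],e2[1],e2[0]],float),c["camera_matrix"],np.array([c["k1"],0,0,0,0]),flags=cv2.SOLVEPNP_IPPE)
    Rc=cv2.Rodrigues(rv[0])[0];P=Rc@[0,.032,0]+tv[0].ravel();T=c["world_to_cam"];Rw=T[:3,:3].T
    up=Rw@Rc[:,2];up*=np.sign(up[2]);w=Rw@(P-T[:3,3])-.012*up
    M=R.from_quat(s["eef_rot"]).as_matrix();return up,w,M.T@up,M.T@(w-s["eef_pos"])
E
python3 - <<'E'
from tilt import *
from cell import monitor,viewer
s=monitor.state();c=viewer.get_calibration("wrist")
e=[(253.8,165.2),(381.2,165.7)],[(230.2,72.2),(408,73)]
foot_tilt(c,*e,s);print(*[v.round(4) for v in foot_pose(c,*e,s)])
E
```

```text
up [0.038 0.113 0.993] tilt 6.86 tool [ 0.    -0.62  -0.784] err [0.17627903]
up [ 0.938 -0.168  0.302] tilt 72.43 tool [ 0.003  0.548 -0.836] err [16.32093419]
[0.0376 0.1133 0.9928] [ 0.618  -0.0626  0.2055] [ 3.000e-04 -6.203e-01 -7.844e-01] [0.001  0.047  0.0823]
```

```bash
cat > place.py <<'E'
from plan import *
F=np.array([.001,.047,.0823])
def tcp(f,Rt): return np.asarray(f)-Rt@F
def dl(s,Rt,f):
    R0=R.from_quat(s["eef_rot"]).as_matrix();return (R0.T@(tcp(f,Rt)-s["eef_pos"])*1000).round(1),R.from_matrix(R0.T@Rt).as_rotvec(degrees=True).round(2)
E
python3 - <<'E'
from place import *
from cell import monitor
s=monitor.state();Rt=tgt(-6,38.3,-1)
for a in(.5,1): print(dl(s,Rt,np.array([.618,-.0626,.21])*(1-a)+a*np.array([.640,-.219,.21])))
q=s["joints"]
for f in [(.62,-.09,.21),(.63,-.15,.21),(.64,-.219,.21),(.64,-.219,.14),(.64,-.219,.07),(.64,-.219,.02),(.64,-.219,.004)]:
    q,e=ik(tcp(f,Rt),Rt,q,w=.02);h=pts(q,HD);print(q.round(2),e.round(4),f)
print(h.round(3))
E
```

```text
(array([-83.4,  23.5, -13.1]), array([-1.12,  1.23, -9.34]))
(array([-156.9,   50.6,  -23.7]), array([-1.12,  1.23, -9.34]))
[ 0.23  0.53 -0.27  2.31  2.85  0.61 -1.29] 0.0005 (0.62, -0.09, 0.21)
[ 0.4   0.55 -0.31  2.25  3.    0.54 -1.3 ] 0.0002 (0.63, -0.15, 0.21)
[ 0.59  0.59 -0.38  2.15  3.16  0.44 -1.32] 0.0002 (0.64, -0.219, 0.21)
[ 0.57  0.73 -0.35  2.2   3.16  0.63 -1.28] 0.0002 (0.64, -0.219, 0.14)
[ 0.56  0.88 -0.33  2.23  3.17  0.81 -1.25] 0.0002 (0.64, -0.219, 0.07)
[ 0.55  0.99 -0.32  2.23  3.18  0.91 -1.22] 0.0001 (0.64, -0.219, 0.02)
[ 0.55  1.03 -0.32  2.22  3.19  0.94 -1.22] 0.0 (0.64, -0.219, 0.004)
[[ 0.619 -0.312  0.166]
 [ 0.535 -0.303  0.233]
 [ 0.573 -0.307  0.107]
 [ 0.488 -0.298  0.174]
 [ 0.638 -0.126  0.166]
 [ 0.554 -0.117  0.233]
 [ 0.592 -0.121  0.107]
 [ 0.508 -0.112  0.174]]
```

```bash
python3 - <<'E'
from place import *
from cell import monitor
s=monitor.state();Rt=tgt(-6,38.3,-1)
for a in(.25,.5,.75,1): print(dl(s,Rt,np.array([.618,-.0626,.21])*(1-a)+a*np.array([.631,-.218,.21])))
E
```

```text
(array([-47. ,   8.3,  -6.3]), array([-1.12,  1.23, -9.34]))
(array([-83.9,  20.1, -10.2]), array([-1.12,  1.23, -9.34]))
(array([-120.9,   31.9,  -14.1]), array([-1.12,  1.23, -9.34]))
(array([-157.8,   43.7,  -17.9]), array([-1.12,  1.23, -9.34]))
```

Request:
apply_moves([
  {"hand": 0,"linear": [-20,3,-3],"rotation": [-0.5,0.5,-3]},
  {"hand": 0,"linear": [-47,8.3,-6.3],"rotation": [-1,1,-6]},
  {"hand": 0,"linear": [-84,20,-10.2],"rotation": [-1.1,1.2,-9.3]},
  {"hand": 0,"linear": [-121,32,-14],"rotation": [-1.1,1.2,-9.3]},
  {"hand": 0,"linear": [-145,40,-16.5],"rotation": [-1.1,1.2,-9.3]},
])

```text
time: 12.05
eef_pos: [0.6435, -0.2124, 0.3024]
eef_rot: [0.705, 0.628, -0.22, -0.245]
wrist_force: [-0.6, -0.3, -7.8]
gripper_width: 0.0171
```

```bash
python3 - <<'E'
from place import *
from cell import monitor,viewer
s=log();Rt=tgt(-6,38.3,-1);print(s["time"],s["joints"].round(2),s["gripper_width"])
print(dl(s,Rt,(.631,-.218,.21)))
E
```

```text
12.05 [ 0.55  0.57 -0.33  2.19  3.16  0.48 -1.35] 0.01708092951570213
(array([-7.8,  1. , -2.5]), array([-0.15, -0.19, -0.52]))
```

Request:
apply_moves([
  {"hand": 0,"linear": [-5,1,-2],"rotation": [0,0,-0.5]},
  {"hand": 0,"linear": [-8,1,-2.5],"rotation": [0,0,-0.5]},
  {"hand": 0,"linear": [-8,1,-2.5],"rotation": [0,0,-0.5]},
])

```text
time: 12.35
eef_pos: [0.6449, -0.2194, 0.3029]
eef_rot: [0.702, 0.631, -0.22, -0.246]
wrist_force: [-0.0, 1.1, -7.2]
gripper_width: 0.0175
```

```bash
python3 - <<'E'
from place import *
from cell import monitor,viewer
s=log();Rt=tgt(-6,38.3,-1);print(s["time"],s["joints"].round(2),s["gripper_width"])
print(dl(s,Rt,(.631,-.218,.21)))
im=viewer.read_camera("wrist");cv2.imwrite('pics/w12.png',im)
cv2.imwrite('pics/w12c.png',cv2.resize(im[30:180,210:425],(800,558),interpolation=cv2.INTER_CUBIC))
im=viewer.read_camera("scene");cv2.imwrite('pics/s12.png',cv2.resize(im[80:290,150:390],(686,600),interpolation=cv2.INTER_CUBIC))
cv2.imwrite('pics/t12.png',viewer.read_camera("top"))
E
```

```text
12.35 [ 0.58  0.57 -0.35  2.17  3.19  0.45 -1.36] 0.017469424461517283
(array([-1. , -0.4, -0.7]), array([-0.26, -0.19, -0.  ]))
```

View pics/w12c.png

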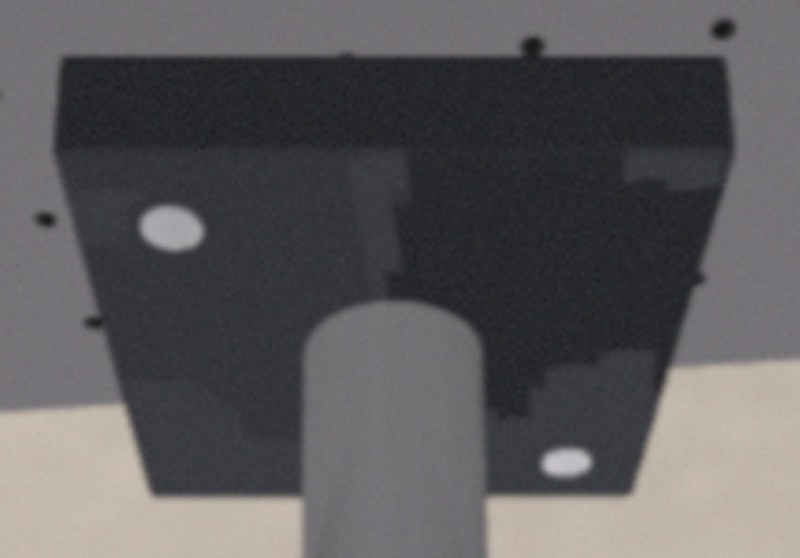

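View pics/s12.png

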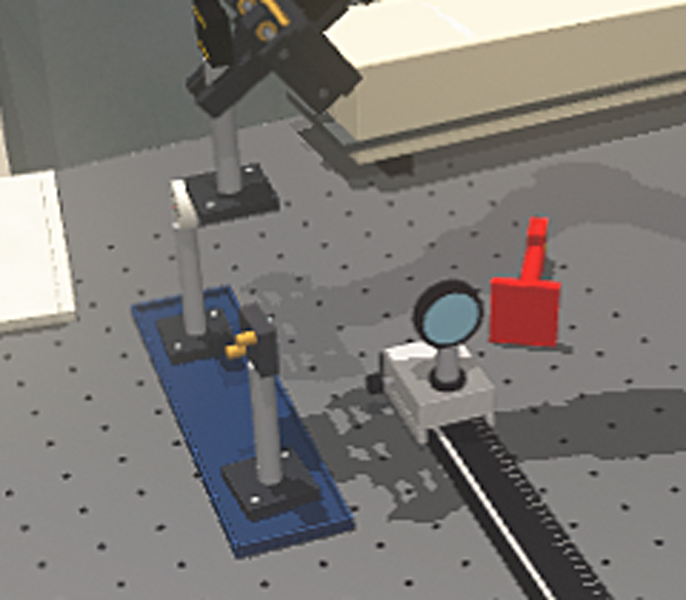

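View pics/t12.png

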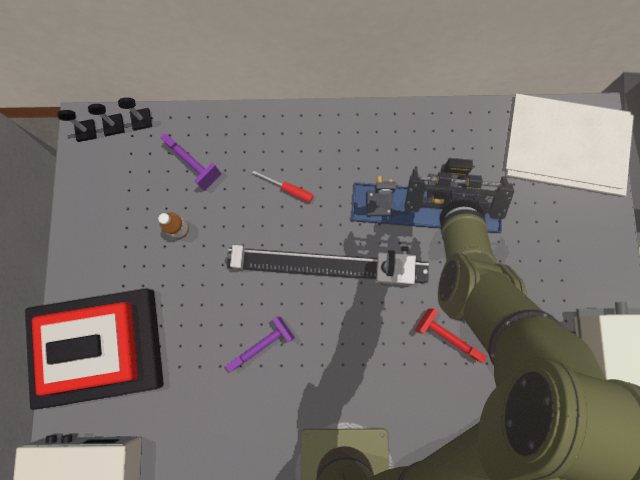

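View pics/w12.png

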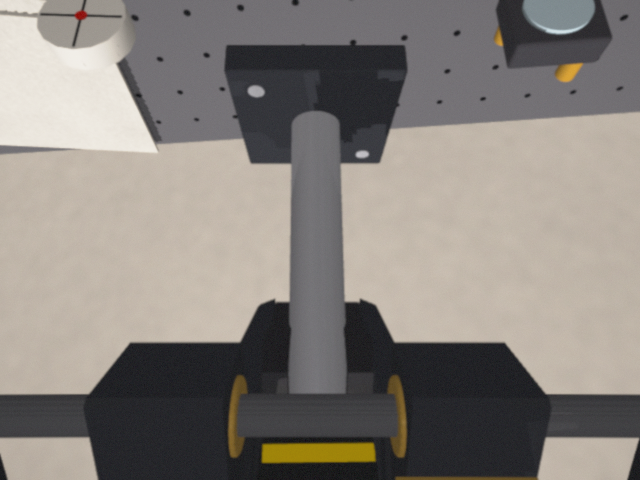

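```bash
python3 - <<'E'
from tilt import *
from cell import monitor,viewer
s=monitor.state();c=viewer.get_calibration("wrist");cs=viewer.get_calibration("scene")
e=[(250.85,162.8),(379.85,162.8)],[(225.3,70.3),(406.7,70.9)]
foot_tilt(c,*e,s);up,w,ut,wt=foot_pose(c,*e,s);print(w.round(4),wt.round(4),"ph",np.degrees(np.arctan2(-ut[1],-ut[2])))
# scene check: foot top corners at crop s12 -> px
f=lambda x,y:(150+x*240/686,80+y*210/600)
P=w+.012*up;print("proj foot top centre crop",[(proj(cs,P)-(150,80))*np.array([686/240,600/210])], "pillar mid",(proj(cs,w+.06*up)-(150,80))*np.array([686/240,600/210]))
print("target face top",onz(c,(81,15),.16).round(3),"mirror",onz(c,(555,40),.15).round(3), "lower front edge mirror",onz(c,(512,65),.169).round(3),onz(c,(606,58),.169).round(3))
for nm,p,z in [("tray a",(133,306),.012),("b",(232,288),.012),("c",(354,523),.012),("d",(239,553),.012)]: print(nm,onz(cs,f(*p),z).round(4))
t=cv2.imread('pics/t12.png');cv2.imwrite('pics/t12c.png',cv2.resize(t[150:250,340:520],(800,444),interpolation=cv2.INTER_CUBIC))
E
```

```text
up [ 0.026 -0.002  1.   ] tilt 1.48 tool [ 0.003 -0.602 -0.798] err [0.19894585]
up [ 0.94  -0.099  0.325] tilt 71.01 tool [ 0.     0.537 -0.843] err [17.14373358]
[ 0.6279 -0.2161  0.2105] [-0.0001  0.0443  0.0835] ph 37.02831076731666
proj foot top centre crop [array([226.8418238 , 186.05907919])] pillar mid [220.89431386 132.70211534]
target face top [ 0.617 -0.327  0.16 ] mirror [ 0.667 -0.09   0.15 ] lower front edge mirror [ 0.662 -0.117  0.169] [ 0.662 -0.071  0.169]
tray a [ 0.6704 -0.4043  0.012 ]
b [ 0.5732 -0.3905  0.012 ]
c [ 0.6141 -0.0167  0.012 ]
d [ 0.7092 -0.0251  0.012 ]
```

View pics/t12c.png

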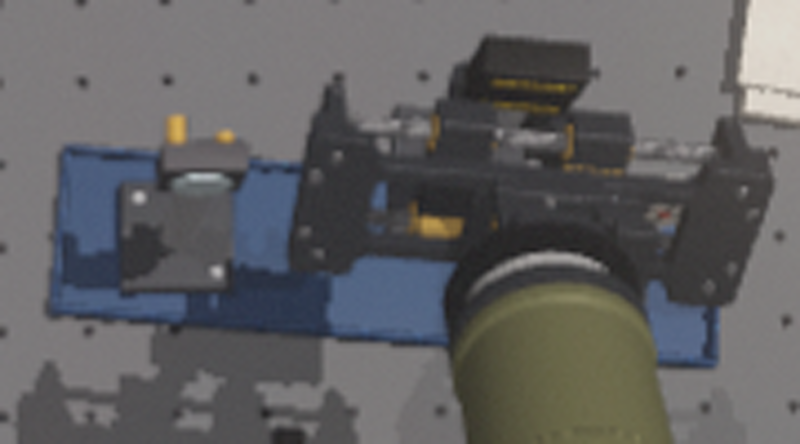

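```bash
sed -i 's/F=np.array.*/F=np.array([.0005,.0453,.083])/' place.py; python3 - <<'E'
from place import *
from cell import monitor
s=monitor.state();Rt=tgt(-6,37.5,-1)
for z in (.21,.14,.08,.05): print(dl(s,Rt,(.634,-.214,z)))
q=s["joints"]
for z in (.21,.14,.08,.05,.02,.004):
    q,e=ik(tcp((.634,-.214,z),Rt),Rt,q,w=.02);print(q.round(2),e.round(4))
print(pts(q,HD).round(3))
E
```

```text
(array([ 2.4,  2.4, -2. ]), array([-1.01, -0.1 ,  0.14]))
(array([ 2.1, 46. , 52.8]), array([-1.01, -0.1 ,  0.14]))
(array([ 2. , 83.4, 99.8]), array([-1.01, -0.1 ,  0.14]))
(array([  1.9, 102. , 123.2]), array([-1.01, -0.1 ,  0.14]))
[ 0.57  0.58 -0.34  2.18  3.19  0.49 -1.36] 0.0
[ 0.54  0.73 -0.32  2.23  3.18  0.69 -1.32] 0.0002
[ 0.53  0.86 -0.3   2.26  3.19  0.84 -1.29] 0.0002
[ 0.53  0.93 -0.3   2.26  3.2   0.91 -1.27] 0.0001
[ 0.52  1.   -0.29  2.25  3.2   0.97 -1.26] 0.0001
[ 0.52  1.04 -0.29  2.25  3.21  1.   -1.25] 0.0
[[ 0.612 -0.306  0.165]
 [ 0.527 -0.297  0.231]
 [ 0.567 -0.301  0.105]
 [ 0.482 -0.293  0.171]
 [ 0.632 -0.12   0.165]
 [ 0.547 -0.111  0.231]
 [ 0.587 -0.116  0.105]
 [ 0.501 -0.107  0.171]]
```

```bash
python3 - <<'E'
from h import *
from cell import monitor,viewer
c=viewer.get_calibration("wrist");cs=viewer.get_calibration("scene");ct=viewer.get_calibration("top")
for p,z in [((81,15),.146),((40,15),.146),((122,15),.146),((85,65),.168),((85,45),.168),((130,30),.146),((500,30),.147),((512,65),.169)]: print(p,z,onz(c,p,z).round(3))
# top0 image: target head px (489,195), mirror head
for p,z in [((489,195),.16),((480,195),.16),((498,195),.16),((385,186),.15),((489,199),.15)]: print(p,onz(ct,p,z).round(3))
f=lambda x,y:(150+x*240/686,80+y*210/600)
print(onz(cs,f(180,205),.146).round(3),onz(cs,f(262,335),.147).round(3))
t=cv2.imread('pics/top0.png');cv2.imwrite('pics/t0c.png',cv2.resize(t[170:240,345:510],(800,339),interpolation=cv2.INTER_CUBIC))
E
```

```text
(81, 15) 0.146 [ 0.628 -0.337  0.146]
(40, 15) 0.146 [ 0.626 -0.358  0.146]
(122, 15) 0.146 [ 0.63  -0.316  0.146]
(85, 65) 0.168 [ 0.639 -0.338  0.168]
(85, 45) 0.168 [ 0.627 -0.33   0.168]
(130, 30) 0.146 [ 0.639 -0.317  0.146]
(500, 30) 0.147 [ 0.66  -0.12   0.147]
(512, 65) 0.169 [ 0.662 -0.117  0.169]
(489, 195) [ 0.628 -0.334  0.16 ]
(480, 195) [ 0.628 -0.314  0.16 ]
(498, 195) [ 0.628 -0.355  0.16 ]
(385, 186) [ 0.656 -0.102  0.15 ]
(489, 199) [ 0.621 -0.337  0.15 ]
[ 0.633 -0.338  0.146] [ 0.646 -0.109  0.147]
```

View pics/t0c.png

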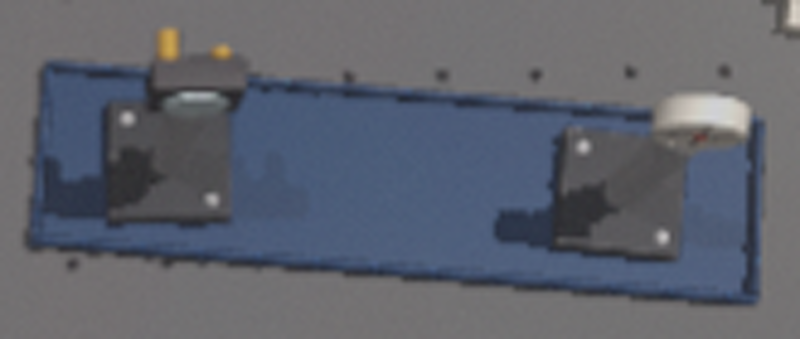

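Request:
apply_moves([
  {"hand": 0,"linear": [-0.5,13,13],"rotation": [-0.3,0,0]},
  {"hand": 0,"linear": [-0.5,28,31],"rotation": [-0.6,0,0]},
  {"hand": 0,"linear": [-0.8,46,53],"rotation": [-1,0,0.1]},
  {"hand": 0,"linear": [-0.8,64,76],"rotation": [-1,0,0.1]},
  {"hand": 0,"linear": [-0.8,83,100],"rotation": [-1,0,0.1]},
])

```text
time: 13.0
eef_pos: [0.6485, -0.2176, 0.1729]
eef_rot: [0.704, 0.634, -0.215, -0.239]
wrist_force: [0.2, -0.2, -7.1]
gripper_width: 0.0174
```

```bash
python3 - <<'E'
from place import *
from cell import monitor,viewer
s=log();Rt=tgt(-6,37.5,-1);print(s["time"],s["joints"].round(2),s["gripper_width"],s["wrist_force"].round(1),s["eef_pos"])
for z in (.08,.04,.02,.008): print(dl(s,Rt,(.633,-.217,z)))
im=viewer.read_camera("wrist");cv2.imwrite('pics/w13.png',im)
im=viewer.read_camera("scene");cv2.imwrite('pics/s13.png',cv2.resize(im[80:290,150:390],(686,600),interpolation=cv2.INTER_CUBIC))
E
```

```text
13.0 [ 0.53  0.86 -0.3   2.25  3.2   0.84 -1.29] 0.017431117491386445 [ 0.2 -0.2 -7.1] [ 0.64853456 -0.21759641  0.17289925]
(array([-1.5, -1.1,  0.1]), array([ 0.04, -0.02,  0.05]))
(array([-1.6, 23.3, 31.9]), array([ 0.04, -0.02,  0.05]))
(array([-1.6, 35.4, 47.8]), array([ 0.04, -0.02,  0.05]))
(array([-1.6, 42.7, 57.3]), array([ 0.04, -0.02,  0.05]))
```

View pics/w13.png

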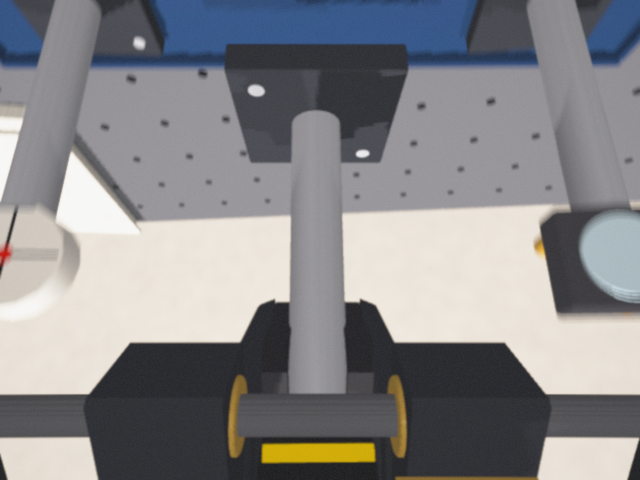

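View pics/s13.png

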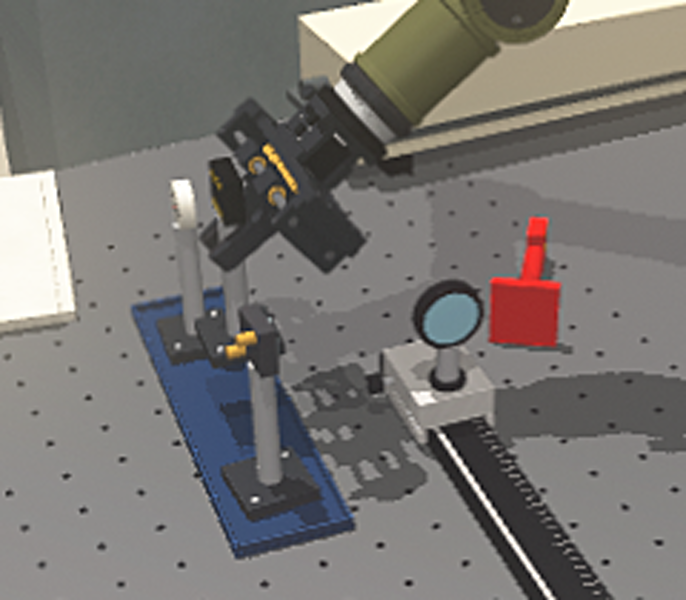

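Request:
apply_moves([
  {"hand": 0,"linear": [-0.5,6,8],"rotation": [0,0,0]},
  {"hand": 0,"linear": [-1,13,18],"rotation": [0,0,0]},
  {"hand": 0,"linear": [-1.5,23,32],"rotation": [0,0,0]},
  {"hand": 0,"linear": [-1.5,31,42],"rotation": [0,0,0]},
  {"hand": 0,"linear": [-1.5,35.4,47.8],"rotation": [0,0,0]},
])

```text
time: 13.6
eef_pos: [0.6446, -0.2183, 0.1081]
eef_rot: [0.702, 0.633, -0.217, -0.243]
wrist_force: [-0.5, 1.0, -7.7]
gripper_width: 0.0168
```

```bash
python3 - <<'E'
from place import *
from cell import monitor,viewer
s=log();Rt=tgt(-6,37.5,-1);print(s["time"],s["joints"].round(2),s["gripper_width"],s["wrist_force"].round(1),s["eef_pos"])
for z in (.02,.008,.004): print(dl(s,Rt,(.633,-.217,z)))
im=viewer.read_camera("wrist");cv2.imwrite('pics/w14.png',im)
im=viewer.read_camera("scene");cv2.imwrite('pics/s14.png',cv2.resize(im[130:290,180:340],(600,600),interpolation=cv2.INTER_CUBIC))
E
```

```text
13.6 [ 0.53  1.01 -0.29  2.26  3.21  0.97 -1.26] 0.01683894451684481 [-0.5  1.  -7.7] [ 0.64462701 -0.2183444   0.10807688]
(array([-0.4, -1. , -6. ]), array([-0.53, -0.17,  0.13]))
(array([-0.4,  6.4,  3.5]), array([-0.53, -0.17,  0.13]))
(array([-0.4,  8.8,  6.6]), array([-0.53, -0.17,  0.13]))
```

View pics/w14.png

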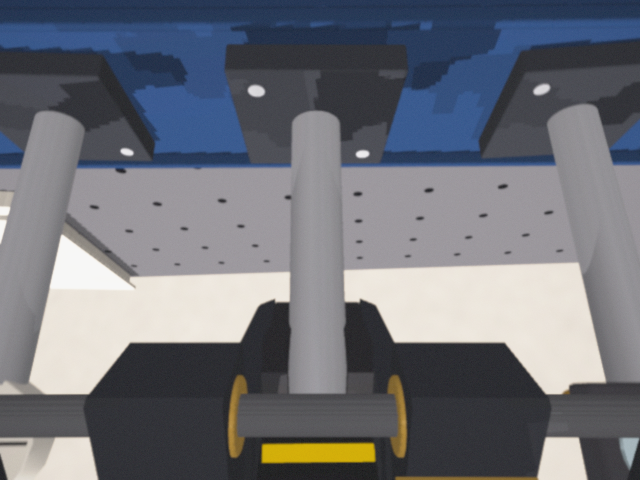

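View pics/s14.png

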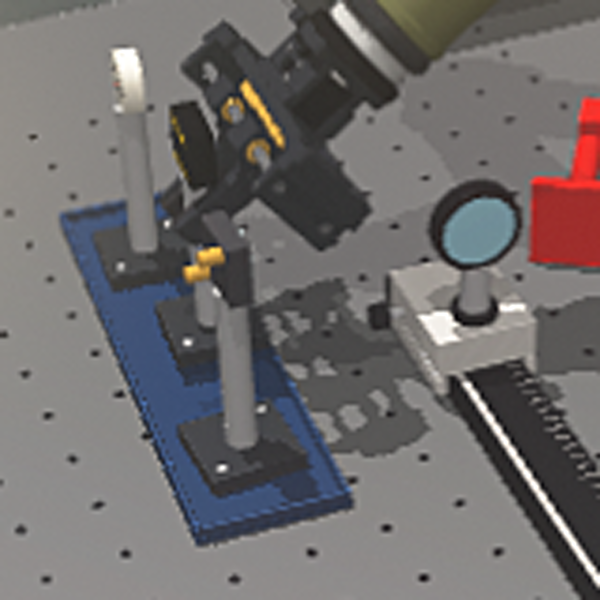

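Request:
apply_moves([
  {"hand": 0,"linear": [-0.4,2,0],"rotation": [-0.3,0,0]},
  {"hand": 0,"linear": [-0.4,4.5,1.5],"rotation": [-0.5,-0.1,0.1]},
  {"hand": 0,"linear": [-0.4,6.4,3.5],"rotation": [-0.5,-0.1,0.1]},
  {"hand": 0,"linear": [-0.4,6.4,3.5],"rotation": [-0.5,-0.1,0.1]},
])

```text
time: 14.1
eef_pos: [0.6472, -0.2188, 0.101]
eef_rot: [0.703, 0.634, -0.215, -0.24]
wrist_force: [0.5, -1.3, -7.2]
gripper_width: 0.0174
```

```bash
python3 - <<'E'
from place import *
from cell import monitor,viewer
s=log();Rt=tgt(-6,37.5,-1);print(s["time"],s["joints"].round(2),s["gripper_width"],s["wrist_force"].round(1),s["eef_pos"],s["ft_torque"])
for z in (.008,.004,0): print(dl(s,Rt,(.633,-.217,z)))
im=viewer.read_camera("wrist");cv2.imwrite('pics/w15.png',im)
cv2.imwrite('pics/w15c.png',cv2.resize(im[0:180,180:450],(800,533),interpolation=cv2.INTER_CUBIC))
E
```

```text
14.1 [ 0.53  1.03 -0.28  2.25  3.22  0.99 -1.25] 0.01737258355117921 [ 0.5 -1.3 -7.2] [ 0.6471706  -0.21881998  0.10098715] [2.22403910e-01 1.90068524e+00 1.20510486e-03]
(array([-0.2, -0. , -0.5]), array([-0.1 , -0.09,  0.05]))
(array([-0.2,  2.4,  2.6]), array([-0.1 , -0.09,  0.05]))
(array([-0.2,  4.9,  5.8]), array([-0.1 , -0.09,  0.05]))
```

View pics/w15c.png

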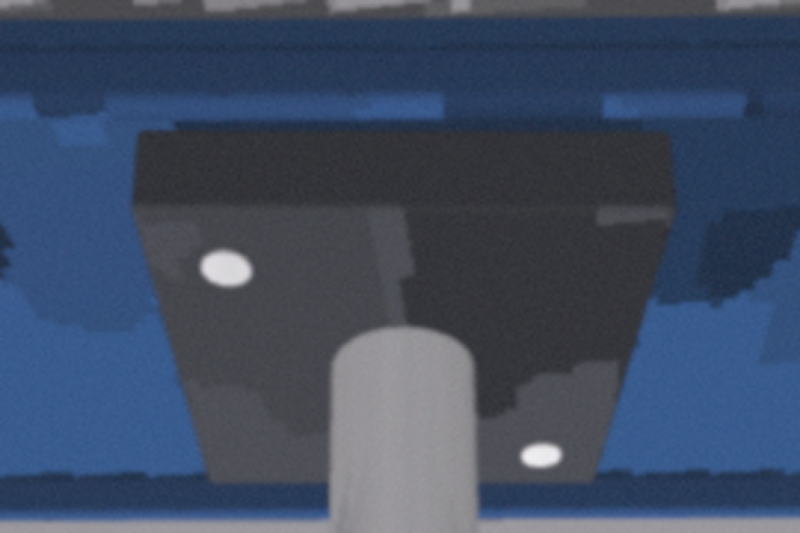

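Request:
apply_moves([
  {"hand": 0,"linear": [0,1.2,1.6],"rotation": [0,0,0]},
  {"hand": 0,"linear": [0,1.2,1.6],"rotation": [0,0,0]},
])

```text
time: 14.35
eef_pos: [0.6471, -0.2188, 0.099]
eef_rot: [0.703, 0.634, -0.215, -0.24]
wrist_force: [0.2, -0.4, -7.5]
gripper_width: 0.0172
```

Request:
apply_moves([
  {"hand": 0,"linear": [0,1.2,1.6],"rotation": [0,0,0]},
  {"hand": 0,"linear": [0,1.2,1.6],"rotation": [0,0,0]},
])

```text
time: 14.55
eef_pos: [0.6469, -0.2189, 0.0967]
eef_rot: [0.703, 0.633, -0.215, -0.24]
wrist_force: [0.3, -0.3, -6.4]
gripper_width: 0.0175
```

Request:
apply_moves([
  {"hand": 0,"linear": [0,0.9,1.2],"rotation": [0,0,0]},
  {"hand": 0,"linear": [0,0.9,1.2],"rotation": [0,0,0]},
])

```text
time: 14.75
eef_pos: [0.6473, -0.2192, 0.0958]
eef_rot: [0.704, 0.633, -0.215, -0.24]
wrist_force: [-2.3, -1.3, -2.3]
gripper_width: 0.0171
```

Request:
apply_moves([
  {"hand": 0,"linear": [0,0.6,0.8],"rotation": [0,0,0]},
  {"hand": 0,"linear": [0,0.6,0.8],"rotation": [0,0,0]},
])

```text
time: 14.95
eef_pos: [0.648, -0.2194, 0.096]
eef_rot: [0.704, 0.634, -0.214, -0.238]
wrist_force: [-3.1, -0.1, 1.5]
gripper_width: 0.0174
```

```bash
python3 - <<'E'
from place import *
from cell import monitor,viewer
s=log();print(s["time"],s["gripper_width"],s["wrist_force"].round(1),s["eef_pos"],s["ft_torque"].round(2))
im=viewer.read_camera("wrist")
cv2.imwrite('pics/w16c.png',cv2.resize(im[0:180,180:450],(800,533),interpolation=cv2.INTER_CUBIC))
im=viewer.read_camera("scene");cv2.imwrite('pics/s16.png',cv2.resize(im[150:270,190:310],(600,600),interpolation=cv2.INTER_CUBIC))
E
```

```text
14.95 0.01737889840030343 [-3.1 -0.1  1.5] [ 0.64804464 -0.2193666   0.0959887 ] [ 0.06  0.93 -0.06]
```

View pics/w16c.png

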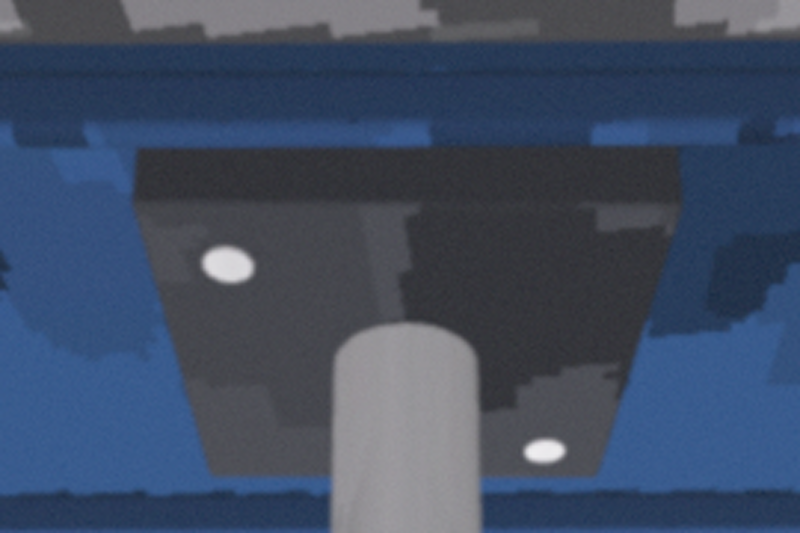

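View pics/s16.png

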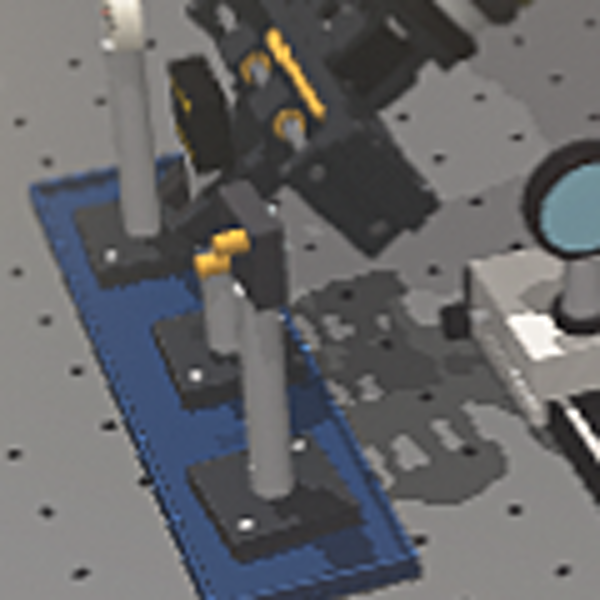

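```bash
python3 - <<'E'
from tilt import *
from cell import monitor,viewer
import json
f=lambda x,y:(180+(x+.5)*270/800-.5,(y+.5)*180/533-.5)
s=monitor.state();c=viewer.get_calibration("wrist")
print(s["time"],np.degrees(np.arcsin(-R.from_quat(s["eef_rot"]).as_matrix()[2,1])))
e=[f(210,476),f(599,474)],[f(135,203),f(680,203)]
foot_tilt(c,*e,s);print(*[v.round(4) for v in foot_pose(c,*e,s)])
# w15 (approx same calib)
e=[f(210,483),f(594,482)],[f(135,206),f(675,206)]
foot_tilt(c,*e,s);print(*[v.round(4) for v in foot_pose(c,*e,s)])
E
```

```text
15.05 37.373936289643375
up [0.027 0.005 1.   ] tilt 1.57 tool [ 0.008 -0.586 -0.81 ] err [0.51401479]
up [ 0.932 -0.091  0.352] tilt 69.38 tool [ 0.008  0.53  -0.848] err [17.53138581]
[0.0269 0.0047 0.9996] [ 0.6299 -0.217   0.0033] [ 0.0085 -0.5859 -0.8103] [0.0003 0.0418 0.0846]
up [0.003 0.007 1.   ] tilt 0.44 tool [ 0.008 -0.605 -0.796] err [0.22546164]
up [ 0.936 -0.094  0.338] tilt 70.26 tool [ 0.005  0.543 -0.84 ] err [17.18643869]
[0.003 0.007 1.   ] [ 0.6318 -0.2176  0.003 ] [ 0.0082 -0.6052 -0.796 ] [-0.      0.0436  0.0837]
```

Request:
apply_moves([
  {"hand": 0.15,"linear": [0,0,0],"rotation": [0,0,0]},
  {"hand": 0.25,"linear": [0,0,0],"rotation": [0,0,0]},
  {"hand": 0.35,"linear": [0,0,0],"rotation": [0,0,0]},
  {"hand": 0.45,"linear": [0,0,0],"rotation": [0,0,0]},
  {"hand": 0.5,"linear": [0,0,0],"rotation": [0,0,0]},
], force=10)

```text
time: 15.55
eef_pos: [0.6485, -0.2193, 0.0963]
eef_rot: [0.704, 0.634, -0.214, -0.238]
wrist_force: [-0.4, -0.2, 0.7]
gripper_width: 0.043
```

```bash
python3 - <<'E'
from place import *
from cell import monitor,viewer
s=log();print(s["time"],s["gripper_width"],s["wrist_force"].round(1),s["eef_pos"],s["ft_torque"].round(2))
im=viewer.read_camera("wrist");cv2.imwrite('pics/w17.png',im)
E
```

```text
15.55 0.04303875592822615 [-0.4 -0.2  0.7] [ 0.6484659  -0.21930617  0.09631281] [0.08 0.73 0.03]
```

View pics/w17.png

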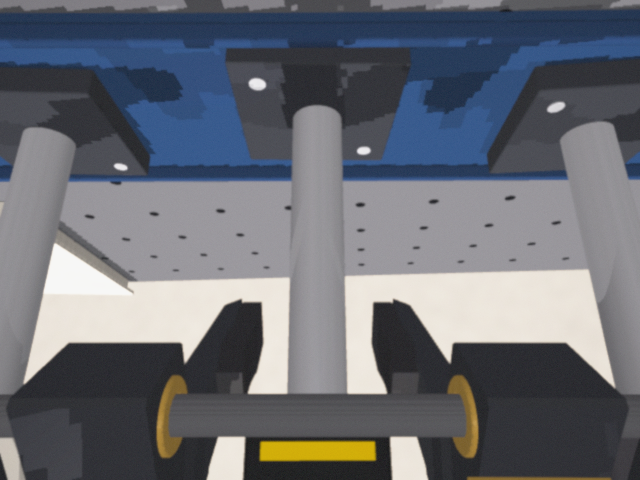

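```bash
python3 - <<'E'
from tilt import *
from cell import monitor,viewer
c=viewer.get_calibration("wrist");s=monitor.state()
w=cv2.imread('pics/w17.png');cv2.imwrite('pics/w17c.png',cv2.resize(w[0:200,180:450],(800,593),interpolation=cv2.INTER_CUBIC))
E
```

```text
(no output)
```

View pics/w17c.png

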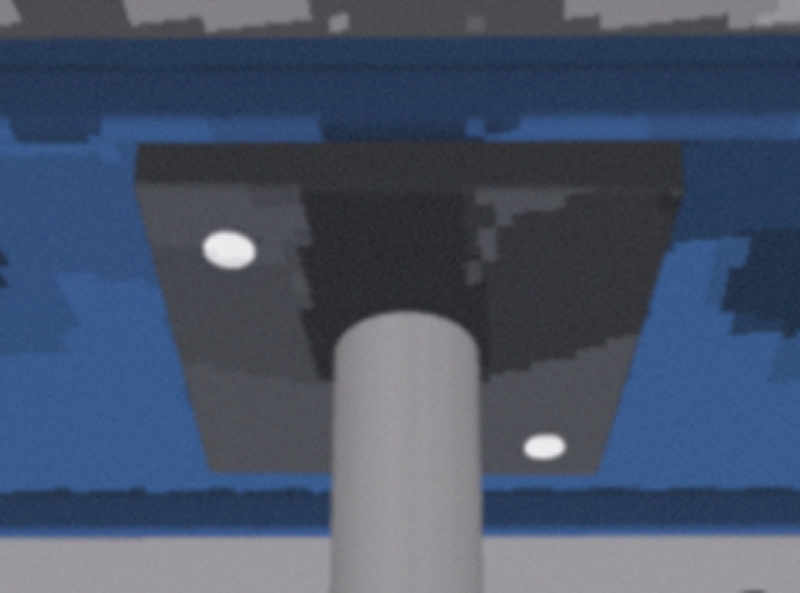

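```bash
python3 - <<'E'
from tilt import *
from cell import monitor,viewer
c=viewer.get_calibration("wrist");s=monitor.state()
f=lambda x,y:(180+(x+.5)*270/800-.5,(y+.5)*200/593-.5)
a=np.radians(-6);X=np.array([np.cos(a),np.sin(a)])
T=c["world_to_cam"];print("cam",(-T[:3,:3].T@T[:3,3]).round(3))
for nm,y,z in [("near38",38,0),("near68",68,.012),("near115",115,.012),("near115fl",115,.004),("footbot",145,.004),("foottop",185,.016),("footfar",472,.016),("far490",490,.004),("far490t",490,.012),("far537",537,.012),("far537b",537,.0)]:
    p=onz(c,f(405,y),z);print(nm,p.round(4),(p[:2]@X).round(4))
e=[f(210,472),f(599,472)],[f(136,186),f(682,187)]
foot_tilt(c,*e,s);print(*[v.round(4) for v in foot_pose(c,*e,s)])
E
```

```text
cam [ 0.484 -0.201  0.12 ]
near38 [ 0.591  -0.2129 -0.    ] 0.61
near68 [ 0.584  -0.2121  0.012 ] 0.603
near115 [ 0.5903 -0.2128  0.012 ] 0.6093
near115fl [ 0.5981 -0.2137  0.004 ] 0.6172
footbot [ 0.6027 -0.2141  0.004 ] 0.6218
foottop [ 0.5963 -0.2135  0.016 ] 0.6154
footfar [ 0.6592 -0.2203  0.016 ] 0.6787
far490 [ 0.6859 -0.2231  0.004 ] 0.7054
far490t [ 0.672  -0.2216  0.012 ] 0.6915
far537 [ 0.6893 -0.2235  0.012 ] 0.7089
far537b [ 0.7121 -0.226   0.    ] 0.7318
up [0.002 0.005 1.   ] tilt 0.31 tool [ 0.006 -0.605 -0.796] err [0.39397433]
up [ 0.943 -0.095  0.318] tilt 71.47 tool [ 0.006  0.561 -0.828] err [17.17051165]
[0.0019 0.0051 1.    ] [ 0.6301 -0.2169  0.0025] [ 0.0061 -0.6051 -0.7962] [0.0004 0.0421 0.0858]
```

Request:
apply_moves([
  {"hand": 0.8,"linear": [0,0,0],"rotation": [0,0,0]},
  {"hand": 1,"linear": [0,0,0],"rotation": [0,0,0]},
  {"hand": 1,"linear": [0,0,0],"rotation": [0,0,0]},
  {"hand": 1,"linear": [0,0,0],"rotation": [0,0,0]},
  {"hand": 1,"linear": [0,0,0],"rotation": [0,0,0]},
])

```text
time: 16.1
eef_pos: [0.6483, -0.2193, 0.0962]
eef_rot: [0.704, 0.634, -0.214, -0.238]
wrist_force: [0.4, 1.3, 0.4]
gripper_width: 0.0821
```

Request:
apply_moves([
  {"hand": 1,"linear": [0,-5,0],"rotation": [0,0,0]},
  {"hand": 1,"linear": [0,-13,0],"rotation": [0,0,0]},
  {"hand": 1,"linear": [0,-24,0],"rotation": [0,0,0]},
  {"hand": 1,"linear": [0,-36,0],"rotation": [0,0,0]},
  {"hand": 1,"linear": [0,-48,0],"rotation": [0,0,0]},
])

```text
time: 16.6
eef_pos: [0.6093, -0.2153, 0.1261]
eef_rot: [0.704, 0.634, -0.214, -0.238]
wrist_force: [0.1, -0.3, 0.3]
gripper_width: 0.0885
```

```bash
python3 - <<'E'
from place import *
from cell import monitor,viewer
s=log();print(s["time"],s["gripper_width"],s["wrist_force"].round(1),s["eef_pos"],s["joints"].round(2))
im=viewer.read_camera("wrist");cv2.imwrite('pics/w18.png',im)
im=viewer.read_camera("scene");cv2.imwrite('pics/s18.png',cv2.resize(im[80:290,150:390],(686,600),interpolation=cv2.INTER_CUBIC))
E
```

```text
16.6 0.08848602115990886 [ 0.1 -0.3  0.3] [ 0.6092664  -0.21525837  0.12607095] [ 0.55  0.98 -0.29  2.36  3.23  1.06 -1.25]
```

View pics/w18.png

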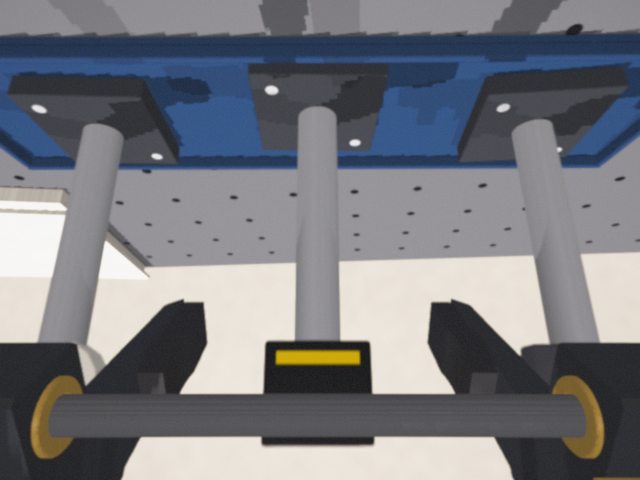

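View pics/s18.png

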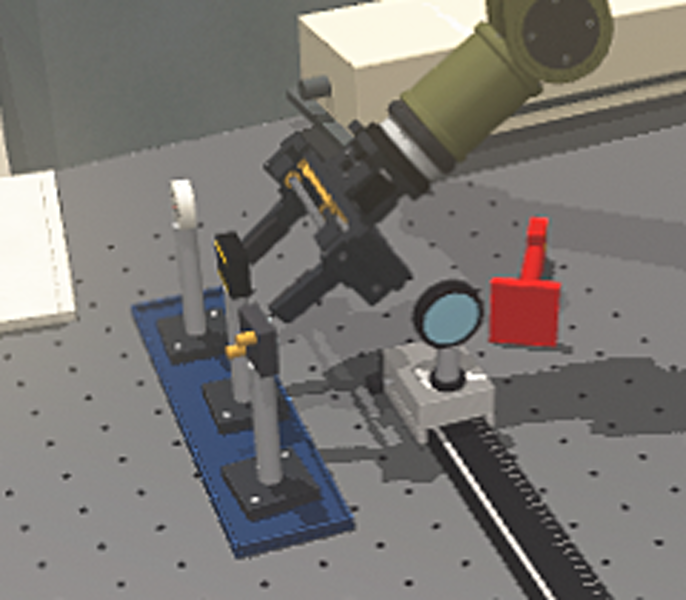

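```bash
cat > push.py <<'E'
from plan import *
Yr=np.array([.092,.9958,0]);Xr=np.array([.9958,-.092,0])
Rp=np.c_[-Xr,[0,0,-1],-Yr]
E
python3 - <<'E'
from push import *
s=log();q0=np.array(s["joints"])
P0=np.array([.4735,-.205,.033]);P1=P0+.37*Yr
rng=np.random.default_rng(1)
seen=[]
for k in range(40):
    q,e=ik(P0,Rp,rng.uniform(LO,HI))
    if e<5e-3 and not any(np.abs(q-x).max()<.4 for x in seen):
        q1=q
        for t in np.linspace(0,1,12)[1:]: q1,e1=ik(P0+t*(P1-P0),Rp,q1,w=.02)
        seen.append(q);print(q.round(2),"->",q1.round(2),e1.round(4))
print(q0.round(2))
E
```

```text
[ 0.86  1.1  -0.97  2.    1.3   0.87  2.15] -> [ 0.16  1.14 -1.03  1.95  1.3   0.94  1.47] 0.0
[ 0.55  0.92 -0.39  2.02  0.93  0.38  2.47] -> [-0.21  0.92 -0.32  1.97  0.76  0.37  1.92] 0.0
[ 0.13  0.94  0.32  2.04 -0.95  0.32 -1.98] -> [-0.54  0.94  0.3   2.   -0.95  0.35 -2.61] 0.0664
[ 0.27  0.91  0.08  2.03 -0.31  0.21 -2.61] -> [-0.54  0.94  0.3   2.   -0.95  0.35 -2.61] 0.0664
[ 1.    1.37 -1.42  1.99  1.45  1.35  2.08] -> [ 0.27  1.37 -1.42  1.94  1.44  1.36  1.41] 0.0
[ 0.55  0.98 -0.29  2.36  3.23  1.06 -1.25]
```

```bash
cat > sim.py <<'E'
from push import *
def follow(q,poses,verbose=1):
    Q=[]
    for p,Rt in poses:
        q,e=ik(p,Rt,q,w=.02);Q.append(q)
        if verbose: print(q.round(2),"e%.3f"%e,np.round(p,3),"y",Rt[:,1].round(2))
    return Q
def sl(p0,R0,p1,R1,n):
    S_=Slerp([0,1],R.from_matrix([R0,R1]));return [(p0+(p1-p0)*t,S_(t).as_matrix()) for t in np.linspace(0,1,n+1)[1:]]
E
python3 - <<'E'
from sim import *
from cell import monitor
s=monitor.state();q=np.array(s["joints"]);p,M=FK(q)
print("angle",np.degrees(R.from_matrix(M.T@Rp).magnitude()))
p1=np.array([.50,-.20,.30])
Q=follow(q,sl(p,M,p1,M,4));print()
Q=follow(Q[-1],sl(p1,M,np.array([.4735,-.215,.30]),Rp,14))
E
```

```text
angle 101.9836353039488
[ 0.57  0.88 -0.3   2.44  3.23  1.03 -1.27] e0.000 [ 0.582 -0.212  0.17 ] y [ 0.79 -0.08 -0.61]
[ 0.6   0.77 -0.31  2.5   3.24  0.98 -1.29] e0.000 [ 0.554 -0.208  0.213] y [ 0.79 -0.08 -0.61]
[ 0.88  0.69 -0.73  2.51  2.96  0.83 -1.  ] e0.011 [ 0.527 -0.204  0.257] y [ 0.79 -0.08 -0.61]
[ 1.14  0.65 -1.09  2.51  2.67  0.72 -0.73] e0.017 [ 0.5 -0.2  0.3] y [ 0.79 -0.08 -0.61]

[ 1.17  0.62 -1.06  2.47  2.72  0.59 -0.64] e0.000 [ 0.498 -0.201  0.3  ] y [ 0.76 -0.03 -0.65]
[ 1.19  0.58 -1.02  2.41  2.76  0.41 -0.56] e0.000 [ 0.496 -0.202  0.3  ] y [ 0.72  0.02 -0.69]
[ 1.18  0.55 -0.96  2.34  2.8   0.24 -0.48] e0.000 [ 0.494 -0.203  0.3  ] y [ 0.68  0.06 -0.73]
[ 1.16  0.52 -0.9   2.28  2.8   0.09 -0.38] e0.003 [ 0.492 -0.204  0.3  ] y [ 0.63  0.09 -0.77]
[ 1.36  0.7  -1.34  2.21  1.37  0.4   1.15] e0.004 [ 0.491 -0.205  0.3  ] y [ 0.58  0.12 -0.81]
[ 1.37  0.75 -1.42  2.14  1.15  0.54  1.48] e0.000 [ 0.489 -0.206  0.3  ] y [ 0.52  0.14 -0.85]
[ 1.35  0.75 -1.42  2.08  1.    0.63  1.72] e0.000 [ 0.487 -0.208  0.3  ] y [ 0.45  0.15 -0.88]
[ 1.32  0.76 -1.42  2.02  0.91  0.72  1.9 ] e0.000 [ 0.485 -0.209  0.3  ] y [ 0.39  0.15 -0.91]
[ 1.29  0.77 -1.42  1.97  0.85  0.83  2.04] e0.000 [ 0.483 -0.21   0.3  ] y [ 0.32  0.14 -0.94]
[ 1.25  0.78 -1.42  1.92  0.83  0.93  2.16] e0.000 [ 0.481 -0.211  0.3  ] y [ 0.25  0.13 -0.96]
[ 1.21  0.79 -1.42  1.87  0.82  1.04  2.26] e0.000 [ 0.479 -0.212  0.3  ] y [ 0.19  0.11 -0.98]
[ 1.16  0.8  -1.42  1.83  0.82  1.13  2.35] e0.000 [ 0.477 -0.213  0.3  ] y [ 0.12  0.08 -0.99]
[ 1.11  0.8  -1.41  1.8   0.82  1.22  2.43] e0.000 [ 0.475 -0.214  0.3  ] y [ 0.06  0.04 -1.  ]
[ 1.06  0.81 -1.39  1.77  0.83  1.31  2.52] e0.000 [ 0.474 -0.215  0.3  ] y [-0.  0. -1.]
```

```bash
python3 - <<'E'
from sim import *
from cell import monitor
s=monitor.state();q=np.array(s["joints"]);p,M=FK(q)
pL=np.array([.575,-.215,.30])
Q=follow(q,sl(p,M,pL,M,4));qL=Q[-1];print()
pT=np.array([.50,-.24,.28])
for seed in ([.86,1.1,-.97,2.,1.3,.87,2.15],[.55,.92,-.39,2.02,.93,.38,2.47]):
    qT,e=ik(pT,Rp,np.array(seed),w=.02);print("qT",qT.round(2),e)
    ps=[(pL+(pT-pL)*t,FK(qL+(qT-qL)*t)[1]) for t in np.linspace(0,1,21)[1:]]
    Q=follow(qL,ps)
    A=[M]+[r for _,r in ps];print("max rot/step",max(np.degrees(R.from_matrix(A[i].T@A[i+1]).magnitude()) for i in range(20)),np.abs(np.diff(Q,axis=0)).max(0).round(2))
E
```

```text
[ 0.57  0.88 -0.3   2.38  3.22  0.97 -1.27] e0.000 [ 0.6   -0.215  0.17 ] y [ 0.79 -0.08 -0.61]
[ 0.59  0.76 -0.31  2.39  3.23  0.87 -1.3 ] e0.000 [ 0.592 -0.215  0.213] y [ 0.79 -0.08 -0.61]
[ 0.61  0.65 -0.33  2.38  3.24  0.75 -1.34] e0.000 [ 0.583 -0.215  0.257] y [ 0.79 -0.08 -0.61]
[ 0.65  0.54 -0.36  2.36  3.26  0.62 -1.38] e0.000 [ 0.575 -0.215  0.3  ] y [ 0.79 -0.08 -0.61]

qT [ 1.03  0.84 -1.3   1.7   0.84  1.28  2.59] 0.00033723562240295575
[ 0.57  0.56 -0.29  2.43  3.19  0.78 -1.27] e0.000 [ 0.571 -0.216  0.299] y [ 0.81 -0.14 -0.57]
[ 0.48  0.58 -0.23  2.48  3.11  0.92 -1.16] e0.000 [ 0.568 -0.218  0.298] y [ 0.82 -0.2  -0.54]
[ 0.59  0.63 -0.48  2.51  2.86  1.03 -0.86] e0.006 [ 0.564 -0.219  0.297] y [ 0.82 -0.26 -0.51]
[ 0.82  0.77 -1.03  2.51  2.47  1.24 -0.38] e0.018 [ 0.56  -0.22   0.296] y [ 0.81 -0.32 -0.49]
[ 0.88  0.94 -1.37  2.51  2.25  1.54 -0.07] e0.024 [ 0.556 -0.221  0.295] y [ 0.79 -0.38 -0.48]
[ 0.83  0.98 -1.42  2.51  2.16  1.68  0.02] e0.022 [ 0.552 -0.222  0.294] y [ 0.76 -0.44 -0.48]
[ 0.78  0.99 -1.42  2.51  2.09  1.77  0.07] e0.010 [ 0.549 -0.224  0.
[... 2682 characters left out ...]
 1.55  1.05] e0.000 [ 0.522 -0.232  0.286] y [ 0.3  -0.54 -0.78]
[ 0.84  0.85 -1.42  2.06  1.42  1.5   1.27] e0.000 [ 0.519 -0.234  0.285] y [ 0.24 -0.49 -0.84]
[ 0.88  0.84 -1.42  1.98  1.33  1.45  1.5 ] e0.000 [ 0.515 -0.235  0.284] y [ 0.18 -0.42 -0.89]
[ 0.93  0.85 -1.42  1.91  1.23  1.41  1.74] e0.000 [ 0.511 -0.236  0.283] y [ 0.13 -0.33 -0.93]
[ 0.97  0.86 -1.42  1.84  1.13  1.38  1.99] e0.000 [ 0.507 -0.238  0.282] y [ 0.08 -0.23 -0.97]
[ 1.01  0.88 -1.42  1.77  1.02  1.37  2.25] e0.000 [ 0.504 -0.239  0.281] y [ 0.04 -0.12 -0.99]
[ 1.05  0.9  -1.42  1.7   0.92  1.37  2.52] e0.000 [ 0.5  -0.24  0.28] y [ 0. -0. -1.]
max rot/step 11.047054577111743 [0.23 0.16 0.52 0.07 0.38 0.28 0.47]
```

```bash
python3 - <<'E'
from sim import *
from nxt import W,qA,qB
from cell import monitor
s=monitor.state();q=np.array(s["joints"]);p,M=FK(q)
pL=np.array([.575,-.215,.30])
Q=follow(q,sl(p,M,pL,M,3),0);qL=Q[-1]
pM=np.array([.59,-.05,.31])
ps=[]
ts=np.linspace(1,.5,11)
for i,t in enumerate(ts): ps.append((pL+(pM-pL)*(i+1)/11,W(t)[1]))
Q=follow(qL,ps);print()
pT=np.array([.50,-.12,.28])
for n in (12,):
    ps=sl(pM,ps[-1][1],pT,Rp,n);Q=follow(Q[-1],ps)
    print(np.degrees(R.from_matrix(ps[0][1].T@ps[1][1]).magnitude()))
Q=follow(Q[-1],sl(pT,Rp,np.array([.4735,-.215,.25]),Rp,3));Q=follow(Q[-1],sl(np.array([.4735,-.215,.25]),Rp,np.array([.4735,-.215,.033]),Rp,4))
E
```

```text
[ 0.6   0.53 -0.34  2.38  3.21  0.64 -1.37] e0.000 [ 0.576 -0.2    0.301] y [ 0.79 -0.09 -0.61]
[ 0.39  0.51 -0.24  2.41  2.98  0.68 -1.29] e0.000 [ 0.578 -0.185  0.302] y [ 0.77 -0.18 -0.62]
[ 0.2   0.5  -0.13  2.41  2.74  0.69 -1.2 ] e0.000 [ 0.579 -0.17   0.303] y [ 0.73 -0.27 -0.63]
[ 0.    0.49 -0.02  2.39  2.5   0.67 -1.08] e0.000 [ 0.58  -0.155  0.304] y [ 0.69 -0.35 -0.64]
[-0.18  0.5   0.09  2.34  2.24  0.62 -0.93] e0.000 [ 0.582 -0.14   0.305] y [ 0.63 -0.43 -0.65]
[-0.33  0.51  0.19  2.27  1.94  0.58 -0.71] e0.001 [ 0.583 -0.125  0.305] y [ 0.57 -0.49 -0.66]
[-0.41  0.52  0.22  2.19  1.61  0.59 -0.43] e0.001 [ 0.585 -0.11   0.306] y [ 0.5  -0.54 -0.68]
[-0.42  0.54  0.17  2.1   1.32  0.68 -0.18] e0.001 [ 0.586 -0.095  0.307] y [ 0.42 -0.58 -0.7 ]
[-0.41  0.56  0.12  2.    1.12  0.79  0.02] e0.000 [ 0.587 -0.08   0.308] y [ 0.34 -0.61 -0.72]
[-0.4   0.58  0.07  1.89  0.96  0.9   0.17] e0.000 [ 0.589 -0.065  0.309] y [ 0.25 -0.62 -0.74]
[-0.38  0.6   0.03  1.79  0.83  1.02  0.3 ] e0.000 [ 0.59 -0.05  0.31] y [ 0.17 -0.62 -0.77]

[-0.33  0.56 -0.01  1.85  0.87  0.94  0.42] e0
[... 1044 characters left out ...]
98  2.61] e0.000 [ 0.5  -0.12  0.28] y [ 0. -0. -1.]
9.254124024307604
[ 0.78  0.64 -0.95  1.84  0.62  0.99  2.61] e0.000 [ 0.491 -0.152  0.27 ] y [ 0.  0. -1.]
[ 0.87  0.69 -1.02  1.84  0.69  1.01  2.61] e0.000 [ 0.482 -0.183  0.26 ] y [ 0.  0. -1.]
[ 0.96  0.74 -1.09  1.84  0.76  1.05  2.61] e0.000 [ 0.474 -0.215  0.25 ] y [ 0.  0. -1.]
[ 0.92  0.8  -1.03  1.9   0.86  0.95  2.53] e0.000 [ 0.474 -0.215  0.196] y [ 0.  0. -1.]
[ 0.88  0.88 -0.96  1.95  0.97  0.87  2.44] e0.000 [ 0.474 -0.215  0.142] y [ 0.  0. -1.]
[ 0.84  0.95 -0.89  1.98  1.1   0.79  2.34] e0.000 [ 0.474 -0.215  0.087] y [ 0.  0. -1.]
[ 0.81  1.04 -0.82  1.99  1.23  0.73  2.23] e0.000 [ 0.474 -0.215  0.033] y [ 0.  0. -1.]
```

```bash
cat > go.py <<'E'
import sys
from sim import *
from nxt import W
from cell import monitor
pL=np.array([.575,-.215,.30]);pM=np.array([.59,-.05,.31]);pT=np.array([.50,-.12,.28])
def rows(s,poses):
    R0=R.from_quat(s["eef_rot"]).as_matrix()
    for p,Rt in poses: print((R0.T@(p-s["eef_pos"])*1000).round(1).tolist(),R.from_matrix(R0.T@Rt).as_rotvec(degrees=True).round(1).tolist())
def hdr():
    s=log();print("t",round(s["time"],2),s["joints"].round(2),s["eef_pos"].round(3),s["wrist_force"].round(1));return s
E
python3 - <<'E'
from go import *
s=hdr();M=R.from_quat(s["eef_rot"]).as_matrix();rows(s,sl(s["eef_pos"],M,pL,M,5))
E
```

```text
t 16.7 [ 0.55  0.98 -0.29  2.36  3.23  1.06 -1.25] [ 0.609 -0.215  0.126] [-0.2 -0.2 -0. ]
[-0.6, -26.5, -23.6] [-0.0, 0.0, -0.0]
[-1.2, -52.9, -47.1] [-0.0, 0.0, -0.0]
[-1.8, -79.4, -70.7] [-0.0, 0.0, -0.0]
[-2.4, -105.8, -94.2] [-0.0, 0.0, -0.0]
[-3.0, -132.3, -117.8] [-0.0, 0.0, -0.0]
```

Request:
apply_moves([
  {"hand": 1,"linear": [0,-26,-10],"rotation": [0,0,0]},
  {"hand": 1,"linear": [-1,-55,-35],"rotation": [0,0,0]},
  {"hand": 1,"linear": [-2,-82,-65],"rotation": [0,0,0]},
  {"hand": 0.6,"linear": [-2,-108,-94],"rotation": [0,0,0]},
  {"hand": 0.3,"linear": [-3,-132,-118],"rotation": [0,0,0]},
])

```text
time: 17.2
eef_pos: [0.5753, -0.2147, 0.3022]
eef_rot: [0.704, 0.634, -0.214, -0.238]
wrist_force: [0.6, -0.9, 0.6]
gripper_width: 0.0741
```

```bash
python3 - <<'E'
from go import *
s=hdr();rows(s,[(pL+(pM-pL)*i/10,W(t)[1]) for i,t in enumerate(np.linspace(1,.5,11))][1:6])
E
```

```text
t 17.2 [ 0.64  0.54 -0.36  2.36  3.26  0.62 -1.39] [ 0.575 -0.215  0.302] [ 0.6 -0.9  0.6]
[16.2, 0.3, 1.3] [1.0, -1.0, 5.6]
[32.8, -0.5, 0.6] [2.4, -1.7, 10.9]
[49.4, -1.3, -0.0] [4.3, -2.4, 16.0]
[65.9, -2.1, -0.7] [6.7, -3.0, 20.7]
[82.5, -2.9, -1.3] [9.7, -3.4, 25.1]
```

Request:
apply_moves([
  {"hand": 0,"linear": [16,0.3,1],"rotation": [1,-1,5.6]},
  {"hand": 0,"linear": [33,-0.5,0.6],"rotation": [2.4,-1.7,10.9]},
  {"hand": 0,"linear": [49,-1.3,0],"rotation": [4.3,-2.4,16]},
  {"hand": 0,"linear": [66,-2,-0.7],"rotation": [6.7,-3,20.7]},
  {"hand": 0,"linear": [82.5,-3,-1.3],"rotation": [9.7,-3.4,25]},
])

```text
time: 17.7
eef_pos: [0.5816, -0.1486, 0.3021]
eef_rot: [0.789, 0.473, -0.323, -0.221]
wrist_force: [0.2, -1.0, -1.5]
gripper_width: 0.0342
```

```bash
python3 - <<'E'
from go import *
s=hdr();rows(s,[(pL+(pM-pL)*i/10,W(t)[1]) for i,t in enumerate(np.linspace(1,.5,11))][6:])
E
```

```text
t 17.7 [-0.24  0.51  0.19  2.32  2.2   0.57 -0.9 ] [ 0.582 -0.149  0.302] [ 0.2 -1.  -1.5]
[28.7, -15.9, -3.0] [5.1, -0.6, 6.2]
[43.6, -23.1, -4.1] [9.1, -1.2, 9.5]
[58.5, -30.4, -5.1] [13.5, -1.8, 12.2]
[73.4, -37.6, -6.2] [18.2, -2.2, 14.1]
[88.3, -44.8, -7.2] [23.3, -2.6, 15.3]
```

Request:
apply_moves([
  {"hand": 0,"linear": [20,-10,-2],"rotation": [4,-0.5,5]},
  {"hand": 0,"linear": [40,-21,-4],"rotation": [9,-1.2,9.5]},
  {"hand": 0,"linear": [58,-30,-5],"rotation": [13.5,-1.8,12]},
  {"hand": 0,"linear": [73,-37,-6],"rotation": [18.2,-2.2,14]},
  {"hand": 0,"linear": [88,-45,-7],"rotation": [23.3,-2.6,15.3]},
])

```text
time: 18.2
eef_pos: [0.5889, -0.1119, 0.315]
eef_rot: [0.81, 0.345, -0.404, -0.249]
wrist_force: [0.4, -0.9, 0.3]
gripper_width: 0.0008
```

```bash
python3 - <<'E'
from go import *
s=hdr();rows(s,sl(s["eef_pos"],R.from_quat(s["eef_rot"]).as_matrix(),pT,Rp,14)[:6])
E
```

```text
t 18.2 [-0.59  0.6   0.47  2.04  1.1   0.59  0.05] [ 0.589 -0.112  0.315] [ 0.4 -0.9  0.3]
[-2.0, -0.2, 6.6] [-0.2, -7.0, -3.8]
[-4.0, -0.4, 13.1] [-0.5, -13.9, -7.7]
[-6.0, -0.6, 19.7] [-0.7, -20.9, -11.5]
[-8.0, -0.8, 26.2] [-0.9, -27.9, -15.3]
[-10.0, -1.0, 32.8] [-1.1, -34.8, -19.2]
[-12.0, -1.1, 39.3] [-1.4, -41.8, -23.0]
```

```bash
python3 - <<'E'
from go import *
s=monitor.state();M=R.from_quat(s["eef_rot"]).as_matrix()
print("direct");follow(s["joints"],sl(s["eef_pos"],M,pT,Rp,14))
pm,Rm=pM,W(.5)[1]
print("via");Q=follow(s["joints"],sl(s["eef_pos"],M,pm,Rm,3));follow(Q[-1],sl(pm,Rm,pT,Rp,14))
E
```

```text
direct
[-0.56  0.56  0.45  2.08  1.16  0.52  0.14] e0.000 [ 0.583 -0.113  0.313] y [ 0.38 -0.59 -0.71]
[-0.51  0.52  0.42  2.11  1.2   0.46  0.26] e0.000 [ 0.576 -0.113  0.31 ] y [ 0.4  -0.53 -0.75]
[-0.45  0.49  0.38  2.13  1.2   0.41  0.41] e0.000 [ 0.57  -0.114  0.308] y [ 0.42 -0.47 -0.78]
[-0.37  0.45  0.32  2.14  1.17  0.37  0.61] e0.000 [ 0.564 -0.114  0.305] y [ 0.42 -0.41 -0.81]
[-0.26  0.43  0.22  2.14  1.09  0.35  0.85] e0.001 [ 0.557 -0.115  0.303] y [ 0.41 -0.36 -0.84]
[-0.12  0.41  0.08  2.12  0.97  0.36  1.12] e0.001 [ 0.551 -0.115  0.3  ] y [ 0.39 -0.3  -0.87]
[ 0.03  0.4  -0.08  2.1   0.85  0.39  1.39] e0.001 [ 0.544 -0.116  0.298] y [ 0.37 -0.24 -0.9 ]
[ 0.18  0.4  -0.23  2.07  0.74  0.44  1.66] e0.000 [ 0.538 -0.117  0.295] y [ 0.33 -0.19 -0.92]
[ 0.31  0.42 -0.36  2.04  0.64  0.5   1.89] e0.000 [ 0.532 -0.117  0.293] y [ 0.29 -0.14 -0.95]
[ 0.41  0.44 -0.47  2.    0.57  0.57  2.1 ] e0.000 [ 0.525 -0.118  0.29 ] y [ 0.24 -0.1  -0.97]
[ 0.49  0.47 -0.56  1.95  0.52  0.66  2.29] e0.000 [ 0.519 -0.118  0.288] y [ 0.19 -0.07 -0.98]
[ 0.54  0.5  -0.63  1.91  0.48  0.74 
[... 1165 characters left out ...]
 -0.085  0.295] y [ 0.26 -0.28 -0.93]
[ 0.07  0.43 -0.2   1.99  0.63  0.6   1.68] e0.000 [ 0.539 -0.09   0.293] y [ 0.24 -0.23 -0.94]
[ 0.18  0.43 -0.3   1.98  0.57  0.62  1.89] e0.000 [ 0.532 -0.095  0.291] y [ 0.21 -0.18 -0.96]
[ 0.28  0.45 -0.39  1.96  0.52  0.65  2.09] e0.000 [ 0.526 -0.1    0.289] y [ 0.18 -0.13 -0.97]
[ 0.37  0.47 -0.47  1.93  0.48  0.7   2.28] e0.000 [ 0.519 -0.105  0.286] y [ 0.14 -0.09 -0.99]
[ 0.45  0.49 -0.54  1.9   0.44  0.76  2.46] e0.000 [ 0.513 -0.11   0.284] y [ 0.1  -0.06 -0.99]
[ 0.51  0.52 -0.61  1.86  0.43  0.83  2.61] e0.000 [ 0.506 -0.115  0.282] y [ 0.05 -0.02 -1.  ]
[ 0.68  0.61 -0.88  1.82  0.56  0.98  2.61] e0.000 [ 0.5  -0.12  0.28] y [ 0. -0. -1.]
```

Direct works. I'll follow it.

Request:
apply_moves([
  {"hand": 0,"linear": [-2,0,6.5],"rotation": [-0.2,-7,-3.8]},
  {"hand": 0,"linear": [-4,-0.4,13],"rotation": [-0.5,-13.9,-7.7]},
  {"hand": 0,"linear": [-6,-0.6,19.7],"rotation": [-0.7,-20.9,-11.5]},
  {"hand": 0,"linear": [-8,-0.8,26],"rotation": [-0.9,-27.9,-15.3]},
  {"hand": 0,"linear": [-10,-1,32.8],"rotation": [-1.1,-34.8,-19.2]},
])

```text
time: 18.7
eef_pos: [0.5569, -0.1147, 0.3026]
eef_rot: [0.59, 0.533, -0.576, -0.192]
wrist_force: [0.1, -0.2, -0.0]
gripper_width: 0.0002
```

```bash
python3 - <<'E'
from go import *
s=hdr();M=R.from_quat(s["eef_rot"]).as_matrix();print(M.round(2).tolist(),np.degrees(R.from_matrix(M.T@Rp).magnitude()));rows(s,sl(s["eef_pos"],M,pT,Rp,10)[:5])
E
```

```text
t 18.7 [-0.27  0.43  0.23  2.14  1.08  0.35  0.84] [ 0.557 -0.115  0.303] [ 0.1 -0.2 -0. ]
[[-0.23, 0.41, -0.88], [0.85, -0.36, -0.39], [-0.48, -0.84, -0.26]] 72.14250735838523
[1.9, -0.2, 5.8] [-0.2, -6.3, -3.5]
[3.9, -0.5, 11.7] [-0.4, -12.6, -6.9]
[5.8, -0.7, 17.5] [-0.6, -19.0, -10.4]
[7.7, -0.9, 23.3] [-0.9, -25.3, -13.9]
[9.7, -1.2, 29.1] [-1.1, -31.6, -17.3]
```

Request:
apply_moves([
  {"hand": 0,"linear": [2,0,5.8],"rotation": [-0.2,-6.3,-3.5]},
  {"hand": 0,"linear": [3.9,-0.5,11.7],"rotation": [-0.4,-12.6,-6.9]},
  {"hand": 0,"linear": [5.8,-0.7,17.5],"rotation": [-0.6,-19,-10.4]},
  {"hand": 0,"linear": [7.7,-0.9,23.3],"rotation": [-0.9,-25.3,-13.9]},
  {"hand": 0,"linear": [9.7,-1.2,29],"rotation": [-1.1,-31.6,-17.3]},
])

```text
time: 19.2
eef_pos: [0.5285, -0.1174, 0.2915]
eef_rot: [-0.347, -0.645, 0.67, 0.124]
wrist_force: [0.4, 0.3, -0.8]
gripper_width: 0.0006
```

```bash
python3 - <<'E'
from go import *
s=hdr();M=R.from_quat(s["eef_rot"]).as_matrix();print(M.round(2).tolist(),np.degrees(R.from_matrix(M.T@Rp).magnitude()));rows(s,sl(s["eef_pos"],M,np.array([.48,-.20,.25]),Rp,6))
E
```

```text
t 19.2 [ 0.31  0.41 -0.36  2.04  0.61  0.5   1.94] [ 0.528 -0.117  0.292] [ 0.4  0.3 -0.8]
[[-0.73, 0.28, -0.62], [0.61, -0.14, -0.78], [-0.31, -0.95, -0.07]] 38.578133883436216
[-0.4, 6.2, 16.2] [-0.2, -5.6, -3.1]
[-0.9, 12.4, 32.5] [-0.4, -11.3, -6.2]
[-1.3, 18.6, 48.7] [-0.6, -16.9, -9.3]
[-1.7, 24.8, 65.0] [-0.8, -22.5, -12.4]
[-2.1, 31.0, 81.2] [-1.0, -28.2, -15.4]
[-2.6, 37.2, 97.5] [-1.2, -33.8, -18.5]
```

Request:
apply_moves([
  {"hand": 0,"linear": [-0.4,6,16],"rotation": [-0.2,-5.6,-3.1]},
  {"hand": 0,"linear": [-0.9,12,32],"rotation": [-0.4,-11.3,-6.2]},
  {"hand": 0,"linear": [-1.3,18.6,48.7],"rotation": [-0.6,-16.9,-9.3]},
  {"hand": 0,"linear": [-1.7,24.8,65],"rotation": [-0.8,-22.5,-12.4]},
  {"hand": 0,"linear": [-2.1,31,81],"rotation": [-1,-28.2,-15.4]},
])

```text
time: 19.7
eef_pos: [0.4873, -0.1869, 0.2569]
eef_rot: [-0.085, -0.701, 0.706, 0.049]
wrist_force: [0.3, 0.3, -1.7]
gripper_width: 0.0006
```

```bash
python3 - <<'E'
from go import *
s=hdr();M=R.from_quat(s["eef_rot"]).as_matrix();print(M.round(2).tolist(),np.degrees(R.from_matrix(M.T@Rp).magnitude()));rows(s,sl(s["eef_pos"],M,np.array([.4735,-.215,.22]),Rp,4))
E
```

```text
t 19.7 [ 0.75  0.59 -0.76  1.88  0.56  0.83  2.66] [ 0.487 -0.187  0.257] [ 0.3  0.3 -1.7]
[[-0.98, 0.05, -0.19], [0.19, -0.01, -0.98], [-0.05, -1.0, 0.0]] 6.355845228137121
[2.5, 9.1, 7.5] [-0.1, -1.4, -0.7]
[5.1, 18.3, 15.0] [-0.2, -2.8, -1.5]
[7.6, 27.4, 22.6] [-0.2, -4.2, -2.2]
[10.2, 36.5, 30.1] [-0.3, -5.6, -3.0]
```

Request:
apply_moves([
  {"hand": 0,"linear": [2.5,10,7.5],"rotation": [0,2,-0.7]},
  {"hand": 0,"linear": [5,20,15],"rotation": [0,3,-1.5]},
  {"hand": 0,"linear": [7.6,32,22.6],"rotation": [0,3,-2.5]},
  {"hand": 0,"linear": [10,46,30],"rotation": [0,2,-3]},
  {"hand": 0,"linear": [10,60,30],"rotation": [0,0,-3]},
])

```text
time: 20.2
eef_pos: [0.4742, -0.216, 0.1954]
eef_rot: [-0.066, -0.702, 0.706, 0.068]
wrist_force: [0.7, 0.4, 0.7]
gripper_width: 0.0007
```

```bash
python3 - <<'E'
from go import *
from cell import viewer
s=hdr();M=R.from_quat(s["eef_rot"]).as_matrix();print(M.round(2).tolist());rows(s,sl(s["eef_pos"],M,np.array([.4735,-.215,.13]),Rp,3))
c=viewer.get_calibration("top");t=viewer.read_camera("top");cv2.imwrite('pics/t20.png',cv2.resize(t[170:310,220:520],(800,373),interpolation=cv2.INTER_CUBIC))
im=viewer.read_camera("scene");cv2.imwrite('pics/s20.png',im)
E
```

```text
t 20.2 [ 0.77  0.7  -0.72  1.91  0.66  0.79  2.63] [ 0.474 -0.216  0.195] [0.7 0.4 0.7]
[[-0.98, -0.0, -0.19], [0.19, -0.0, -0.98], [0.0, -1.0, 0.0]]
[0.3, 21.8, -0.4] [-0.1, -1.9, 0.0]
[0.5, 43.6, -0.8] [-0.2, -3.7, 0.1]
[0.8, 65.4, -1.2] [-0.3, -5.6, 0.1]
```

View pics/t20.png

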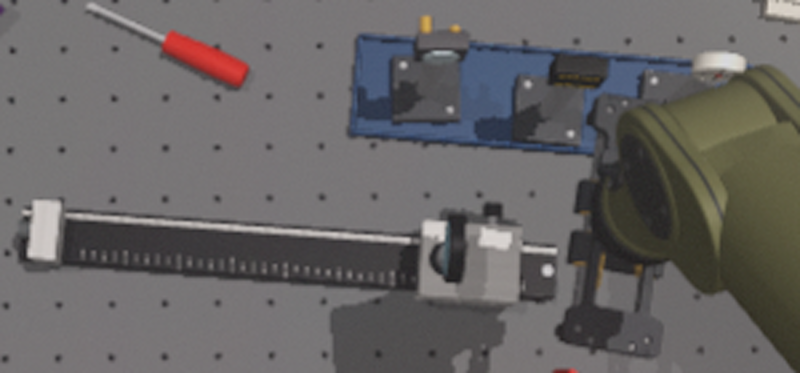

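View pics/s20.png

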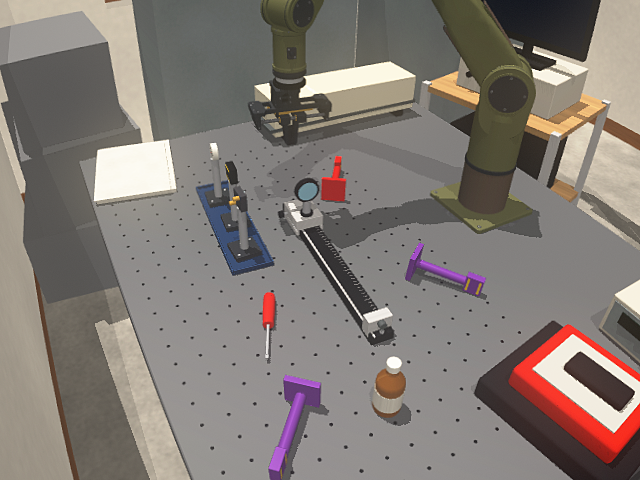

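Request:
apply_moves([
  {"hand": 0,"linear": [0,20,0],"rotation": [0,-0.5,0]},
  {"hand": 0,"linear": [0,45,0],"rotation": [0,-1,0]},
  {"hand": 0,"linear": [0,75,-1],"rotation": [0,-1.5,0]},
  {"hand": 0,"linear": [0,105,-1],"rotation": [0,-3,0]},
  {"hand": 0,"linear": [0,130,-1],"rotation": [0,-4,0]},
])

```text
time: 20.8
eef_pos: [0.4731, -0.2136, 0.0638]
eef_rot: [-0.04, -0.705, 0.707, 0.043]
wrist_force: [0.7, 0.2, -0.4]
gripper_width: 0.0006
```

```bash
python3 - <<'E'
from go import *
from cell import viewer
s=hdr();M=R.from_quat(s["eef_rot"]).as_matrix();print(M.round(3).tolist());rows(s,[(np.array([.4735,-.212,.035]),Rp)])
im=viewer.read_camera("scene");cv2.imwrite('pics/s21.png',cv2.resize(im[60:300,200:440],(600,600),interpolation=cv2.INTER_CUBIC))
E
```

```text
t 20.8 [ 0.65  0.89 -0.53  2.    0.93  0.52  2.46] [ 0.473 -0.214  0.064] [ 0.7  0.2 -0.4]
[[-0.993, -0.005, -0.117], [0.117, -0.003, -0.993], [0.005, -1.0, 0.004]]
[-0.4, 28.8, -1.7] [-0.2, -1.5, 0.3]
```

View pics/s21.png

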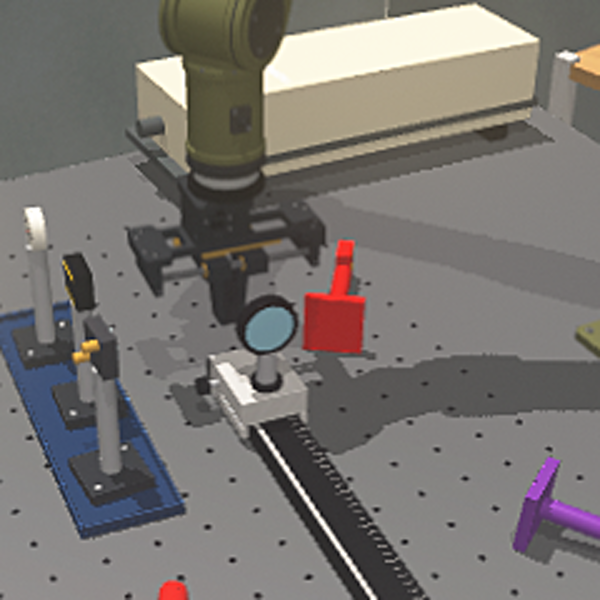

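Request:
apply_moves([
  {"hand": 0,"linear": [0,10,0],"rotation": [0,-0.5,0]},
  {"hand": 0,"linear": [0,18,-0.5],"rotation": [0,-1,0.2]},
  {"hand": 0,"linear": [0,24,-1],"rotation": [0,-1.5,0.3]},
  {"hand": 0,"linear": [0,26,-1],"rotation": [0,-1.5,0.3]},
])

```text
time: 21.25
eef_pos: [0.4713, -0.212, 0.035]
eef_rot: [-0.03, -0.706, 0.707, 0.033]
wrist_force: [0.7, 0.5, 0.1]
gripper_width: 0.0005
```

```bash
python3 - <<'E'
from go import *
from cell import viewer
s=hdr();M=R.from_quat(s["eef_rot"]).as_matrix();print(M.round(3).tolist());rows(s,[(np.array([.4735,-.205,.037]),Rp)])
w=viewer.read_camera("wrist");cv2.imwrite('pics/w22.png',w)
E
```

```text
t 21.25 [ 0.62  0.94 -0.48  2.01  1.01  0.46  2.41] [ 0.471 -0.212  0.035] [0.7 0.5 0.1]
[[-0.996, -0.004, -0.09], [0.09, -0.002, -0.996], [0.004, -1.0, 0.003]]
[-1.5, -2.1, -7.2] [-0.2, 0.1, 0.2]
```

View pics/w22.png

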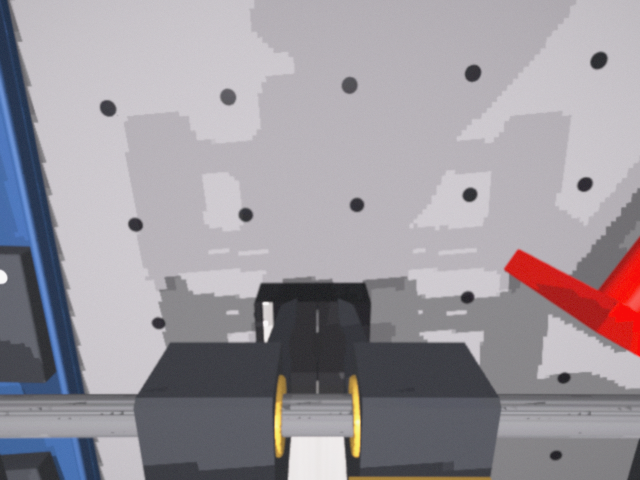

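Request:
apply_moves([
  {"hand": 0,"linear": [-1,-1,-5],"rotation": [0,0,0.2]},
  {"hand": 0,"linear": [-1,-1,-10],"rotation": [0,0,0.2]},
  {"hand": 0,"linear": [-1,-1,-15],"rotation": [0,0,0.2]},
  {"hand": 0,"linear": [-1,-1,-20],"rotation": [0,0,0.2]},
  {"hand": 0,"linear": [-1,-1,-24],"rotation": [0,0,0.2]},
])

```text
time: 21.8
eef_pos: [0.4746, -0.1878, 0.036]
eef_rot: [-0.032, -0.705, 0.707, 0.032]
wrist_force: [-0.2, -2.7, 1.9]
gripper_width: 0.0002
```

Request:
apply_moves([
  {"hand": 0,"linear": [0,0,-3],"rotation": [0,0,0]},
  {"hand": 0,"linear": [0,0,-6],"rotation": [0,0,0]},
  {"hand": 0,"linear": [0,0,-9],"rotation": [0,0,0]},
  {"hand": 0,"linear": [0,0,-12],"rotation": [0,0,0]},
])

```text
time: 22.2
eef_pos: [0.4756, -0.1761, 0.036]
eef_rot: [-0.032, -0.705, 0.708, 0.032]
wrist_force: [0.4, -3.4, 1.8]
gripper_width: 0.0005
```

```bash
python3 - <<'E'
from go import *
from cell import viewer
s=hdr();M=R.from_quat(s["eef_rot"]).as_matrix();print(M.round(3).tolist())
im=viewer.read_camera("scene");cv2.imwrite('pics/s23.png',cv2.resize(im[100:280,220:400],(600,600),interpolation=cv2.INTER_CUBIC))
t=viewer.read_camera("top");cv2.imwrite('pics/t23.png',cv2.resize(t[170:310,220:520],(800,373),interpolation=cv2.INTER_CUBIC))
E
```

```text
t 22.2 [ 0.53  0.92 -0.45  2.04  1.03  0.42  2.31] [ 0.476 -0.176  0.036] [ 0.4 -3.4  1.8]
[[-0.996, -0.001, -0.091], [0.091, -0.003, -0.996], [0.001, -1.0, 0.004]]
```

View pics/s23.png

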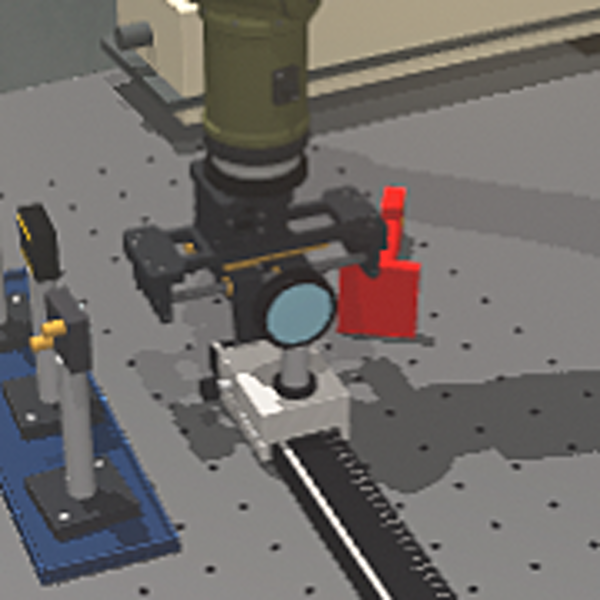

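View pics/t23.png

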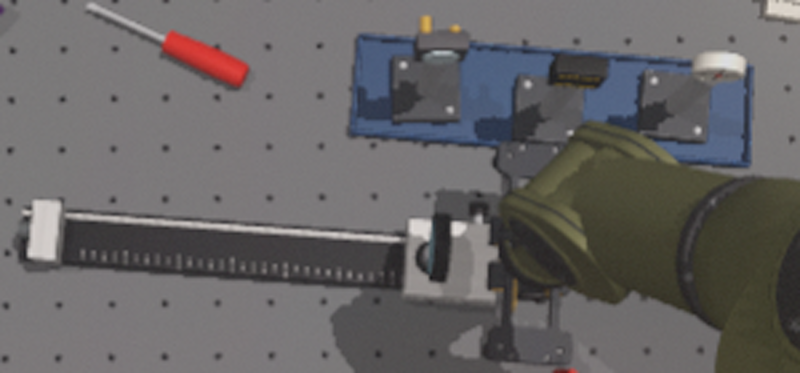

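Request:
apply_moves([
  {"hand": 0,"linear": [0,0,-7],"rotation": [0,0,0]},
  {"hand": 0,"linear": [0,0,-17],"rotation": [0,0,0]},
  {"hand": 0,"linear": [0,0,-30],"rotation": [0,0,0]},
  {"hand": 0,"linear": [0,0,-43],"rotation": [0,0,0]},
  {"hand": 0,"linear": [0,0,-56],"rotation": [0,0,0]},
])

```text
time: 22.8
eef_pos: [0.4807, -0.1183, 0.0359]
eef_rot: [-0.031, -0.706, 0.707, 0.032]
wrist_force: [1.2, -4.0, 2.1]
gripper_width: 0.0005
```

Request:
apply_moves([
  {"hand": 0,"linear": [0,0,-13],"rotation": [0,0,0]},
  {"hand": 0,"linear": [0,0,-26],"rotation": [0,0,0]},
  {"hand": 0,"linear": [0,0,-39],"rotation": [0,0,0]},
  {"hand": 0,"linear": [0,0,-52],"rotation": [0,0,0]},
  {"hand": 0,"linear": [0,0,-65],"rotation": [0,0,0]},
])

```text
time: 23.3
eef_pos: [0.4864, -0.0525, 0.0358]
eef_rot: [-0.031, -0.706, 0.707, 0.032]
wrist_force: [0.4, -4.0, 2.3]
gripper_width: 0.0005
```

```bash
python3 - <<'E'
from go import *
from cell import viewer
s=hdr();M=R.from_quat(s["eef_rot"]).as_matrix();print(M.round(3).tolist());rows(s,[(s["eef_pos"],Rp)])
t=viewer.read_camera("top");cv2.imwrite('pics/t24.png',cv2.resize(t[170:310,200:500],(800,373),interpolation=cv2.INTER_CUBIC))
E
```

```text
t 23.3 [ 0.25  0.91 -0.39  2.09  1.06  0.35  2.02] [ 0.486 -0.053  0.036] [ 0.4 -4.   2.3]
[[-0.996, -0.001, -0.089], [0.089, -0.002, -0.996], [0.001, -1.0, 0.003]]
[0.0, 0.0, 0.0] [-0.1, 0.2, 0.1]
```

View pics/t24.png

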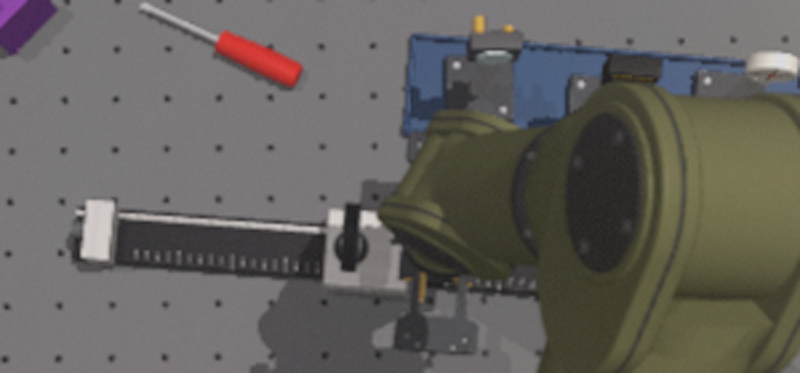

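Request:
apply_moves([
  {"hand": 0,"linear": [0,0,-13],"rotation": [0,0,0]},
  {"hand": 0,"linear": [0,0,-26],"rotation": [0,0,0]},
  {"hand": 0,"linear": [0,0,-39],"rotation": [0,0,0]},
  {"hand": 0,"linear": [0,0,-52],"rotation": [0,0,0]},
  {"hand": 0,"linear": [0,0,-65],"rotation": [0,0,0]},
])

```text
time: 23.85
eef_pos: [0.4924, 0.0166, 0.0358]
eef_rot: [0.03, 0.707, -0.706, -0.031]
wrist_force: [1.1, -4.1, -3.9]
gripper_width: 0.001
```

Request:
apply_moves([
  {"hand": 0,"linear": [0,0,-13],"rotation": [0,0,0]},
  {"hand": 0,"linear": [0,0,-26],"rotation": [0,0,0]},
  {"hand": 0,"linear": [0,0,-38],"rotation": [0,0,0]},
  {"hand": 0,"linear": [0,0,-48],"rotation": [0,0,0]},
  {"hand": 0,"linear": [0,0,-55],"rotation": [0,0,0]},
])

```text
time: 24.35
eef_pos: [0.4972, 0.0727, 0.0359]
eef_rot: [0.03, 0.707, -0.706, -0.03]
wrist_force: [2.6, -3.8, -0.9]
gripper_width: 0.0003
```

```bash
python3 - <<'E'
from go import *
from cell import viewer
s=hdr();M=R.from_quat(s["eef_rot"]).as_matrix();rows(s,[(s["eef_pos"],Rp)])
t=viewer.read_camera("top");cv2.imwrite('pics/t25.png',cv2.resize(t[190:310,200:400],(800,480),interpolation=cv2.INTER_CUBIC))
t=viewer.read_camera("scene");cv2.imwrite('pics/s25.png',cv2.resize(t[170:370,240:440],(600,600),interpolation=cv2.INTER_CUBIC))
E
```

```text
t 24.35 [ 0.01  0.91 -0.41  2.06  1.    0.38  1.84] [0.497 0.073 0.036] [ 2.6 -3.8 -0.9]
[0.0, 0.0, 0.0] [0.1, 0.4, 0.0]
```

View pics/t25.png

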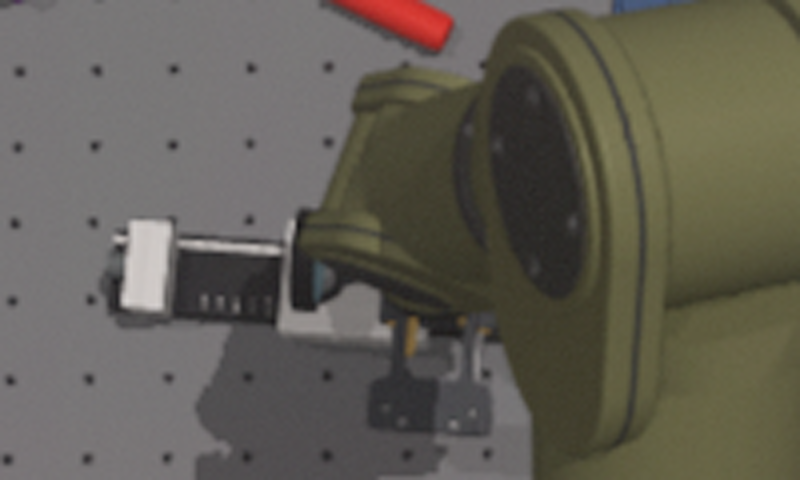

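View pics/s25.png

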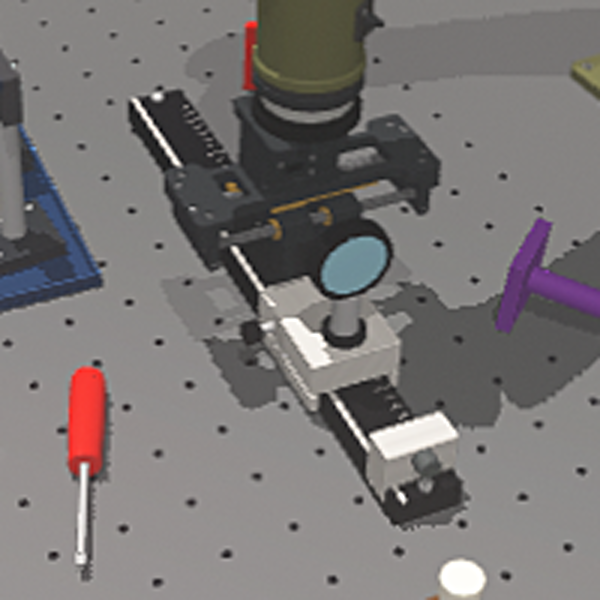

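Request:
apply_moves([
  {"hand": 0,"linear": [0,0,-8],"rotation": [0,0,0]},
  {"hand": 0,"linear": [0,0,-16],"rotation": [0,0,0]},
  {"hand": 0,"linear": [0,0,-23],"rotation": [0,0,0]},
  {"hand": 0,"linear": [0,0,-29],"rotation": [0,0,0]},
  {"hand": 0,"linear": [0,0,-34],"rotation": [0,0,0]},
])

```text
time: 24.95
eef_pos: [0.4997, 0.1081, 0.036]
eef_rot: [0.029, 0.708, -0.705, -0.03]
wrist_force: [0.4, -3.8, -1.6]
gripper_width: 0.0006
```

Request:
apply_moves([
  {"hand": 0,"linear": [0,0,-3],"rotation": [0,0,0]},
  {"hand": 0,"linear": [0,0,-6],"rotation": [0,0,0]},
  {"hand": 0,"linear": [0,0,-9],"rotation": [0,0,0]},
  {"hand": 0,"linear": [0,0,-12],"rotation": [0,0,0]},
])

```text
time: 25.35
eef_pos: [0.5007, 0.1201, 0.0361]
eef_rot: [0.029, 0.708, -0.705, -0.03]
wrist_force: [1.7, -3.9, -2.4]
gripper_width: 0.0004
```

Request:
apply_moves([
  {"hand": 0,"linear": [0,0,-2],"rotation": [0,0,0]},
  {"hand": 0,"linear": [0,0,-4],"rotation": [0,0,0]},
  {"hand": 0,"linear": [0,0,-6],"rotation": [0,0,0]},
])

```text
time: 25.65
eef_pos: [0.5012, 0.1261, 0.0361]
eef_rot: [0.029, 0.708, -0.705, -0.03]
wrist_force: [1.7, -4.0, -2.0]
gripper_width: 0.0008
```

Request:
apply_moves([
  {"hand": 0,"linear": [0,0,-2],"rotation": [0,0,0]},
  {"hand": 0,"linear": [0,0,-4],"rotation": [0,0,0]},
])

```text
time: 25.85
eef_pos: [0.5016, 0.1302, 0.0361]
eef_rot: [0.029, 0.708, -0.705, -0.03]
wrist_force: [1.4, -2.6, -2.7]
gripper_width: 0.0006
```

```bash
python3 - <<'E'
from go import *
from cell import viewer
s=hdr()
t=viewer.read_camera("scene");cv2.imwrite('pics/s26.png',cv2.resize(t[230:350,310:430],(600,600),interpolation=cv2.INTER_CUBIC))
E
```

```text
t 25.85 [-0.08  0.93 -0.43  2.01  0.95  0.42  1.8 ] [0.502 0.13  0.036] [ 1.4 -2.6 -2.7]
```

View pics/s26.png

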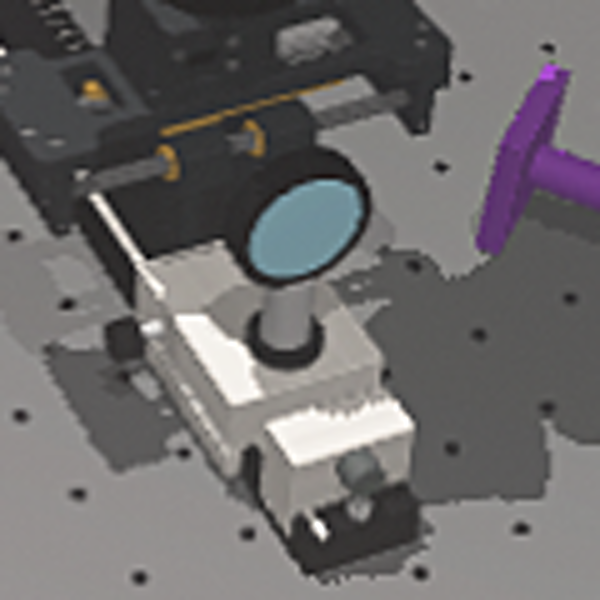

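Only a few millimetres left, so I'll creep until the force rises.

Request:
apply_moves([
  {"hand": 0,"linear": [0,0,-1.5],"rotation": [0,0,0]},
  {"hand": 0,"linear": [0,0,-3],"rotation": [0,0,0]},
])

```text
time: 26.1
eef_pos: [0.5018, 0.1339, 0.0362]
eef_rot: [0.029, 0.708, -0.705, -0.03]
wrist_force: [1.3, -3.8, -1.3]
gripper_width: 0.0003
```

Request:
apply_moves([
  {"hand": 0,"linear": [0,0,-1.5],"rotation": [0,0,0]},
  {"hand": 0,"linear": [0,0,-3],"rotation": [0,0,0]},
])

```text
time: 26.3
eef_pos: [0.5021, 0.137, 0.0362]
eef_rot: [0.029, 0.708, -0.705, -0.03]
wrist_force: [1.0, -3.5, -2.1]
gripper_width: 0.0004
```

Request:
apply_moves([
  {"hand": 0,"linear": [0,0,-1.5],"rotation": [0,0,0]},
  {"hand": 0,"linear": [0,0,-3],"rotation": [0,0,0]},
])

```text
time: 26.5
eef_pos: [0.5024, 0.1401, 0.0362]
eef_rot: [0.029, 0.708, -0.705, -0.03]
wrist_force: [1.8, -3.4, -2.1]
gripper_width: 0.0003
```

Request:
apply_moves([
  {"hand": 0,"linear": [0,0,-1.5],"rotation": [0,0,0]},
  {"hand": 0,"linear": [0,0,-3],"rotation": [0,0,0]},
])

```text
time: 26.7
eef_pos: [0.5027, 0.1433, 0.0362]
eef_rot: [0.029, 0.708, -0.705, -0.03]
wrist_force: [1.5, -3.8, -1.4]
gripper_width: 0.0006
```

Request:
apply_moves([
  {"hand": 0,"linear": [0,0,-1.5],"rotation": [0,0,0]},
  {"hand": 0,"linear": [0,0,-3],"rotation": [0,0,0]},
])

```text
time: 26.9
eef_pos: [0.5027, 0.1436, 0.0362]
eef_rot: [-0.029, -0.706, 0.707, 0.031]
wrist_force: [1.2, -9.9, 3.6]
gripper_width: 0.0002
```

Request:
apply_moves([
  {"hand": 0,"linear": [0,0,-1.5],"rotation": [0,0,0]},
  {"hand": 0,"linear": [0,0,-3],"rotation": [0,0,0]},
])

```text
time: 27.1
eef_pos: [0.5026, 0.1435, 0.0362]
eef_rot: [-0.03, -0.704, 0.709, 0.031]
wrist_force: [1.0, -9.7, 4.3]
gripper_width: 0.0005
```

Request:
apply_moves([
  {"hand": 0,"linear": [0,0,-1.5],"rotation": [0,0,0]},
  {"hand": 0,"linear": [0,0,-1.5],"rotation": [0,0,0]},
  {"hand": 0,"linear": [0,0,-1],"rotation": [0,0,0]},
])

```text
time: 27.4
eef_pos: [0.5026, 0.1434, 0.0363]
eef_rot: [-0.03, -0.703, 0.709, 0.032]
wrist_force: [0.2, -4.6, -0.2]
gripper_width: 0.0006
```

Request:
apply_moves([
  {"hand": 0,"linear": [0,0,4],"rotation": [0,0,0]},
  {"hand": 0,"linear": [0,0,12],"rotation": [0,0,0]},
  {"hand": 0,"linear": [0,0,25],"rotation": [0,0,0]},
  {"hand": 0,"linear": [0,0,40],"rotation": [0,0,0]},
  {"hand": 0,"linear": [0,0,55],"rotation": [0,0,0]},
])

```text
time: 27.9
eef_pos: [0.4975, 0.087, 0.0368]
eef_rot: [-0.03, -0.703, 0.71, 0.032]
wrist_force: [0.3, -0.4, 0.4]
gripper_width: 0.0004
```

```bash
python3 - <<'E'
from go import *
from cell import viewer
s=hdr()
t=viewer.read_camera("scene");cv2.imwrite('pics/s27.png',cv2.resize(t[230:350,310:430],(600,600),interpolation=cv2.INTER_CUBIC));cv2.imwrite('pics/s27f.png',t)
t=viewer.read_camera("top");cv2.imwrite('pics/t27.png',cv2.resize(t[150:310,200:520],(800,400),interpolation=cv2.INTER_CUBIC))
E
```

```text
t 27.9 [-0.02  0.92 -0.41  2.04  0.98  0.4   1.83] [0.497 0.087 0.037] [ 0.3 -0.4  0.4]
```

View pics/s27.png

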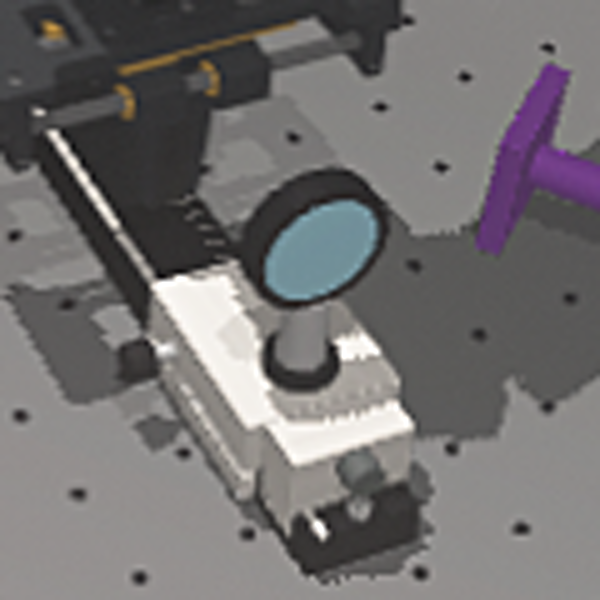

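View pics/t27.png

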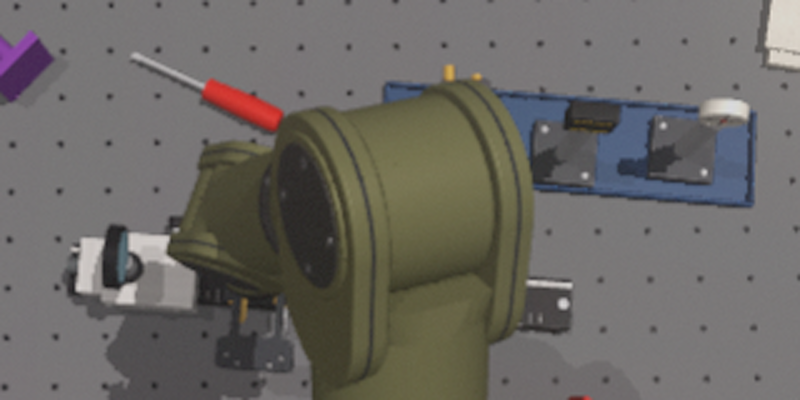

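View pics/s27f.png

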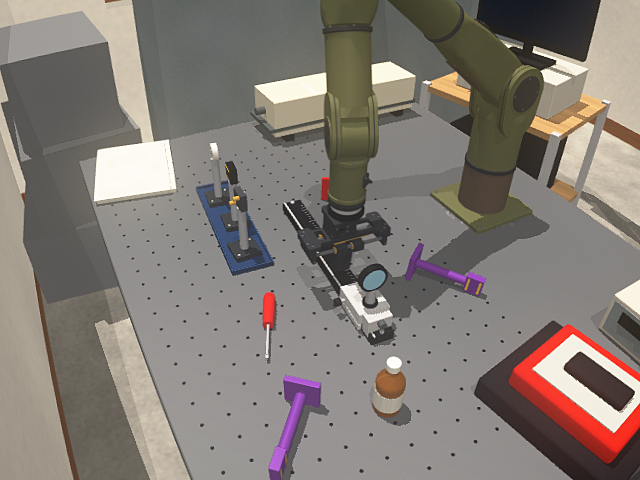

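```bash
python3 - <<'E'
from h import *
from cell import viewer
c=viewer.get_calibration("top");f=lambda x,y:(200+(x+.5)/2.5-.5,150+(y+.5)/2.5-.5)
t=viewer.read_camera("top");cv2.imwrite('pics/t28.png',cv2.resize(t[170:250,390:510],(800,533),interpolation=cv2.INTER_CUBIC))
E
```

```text
(no output)
```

View pics/t28.png

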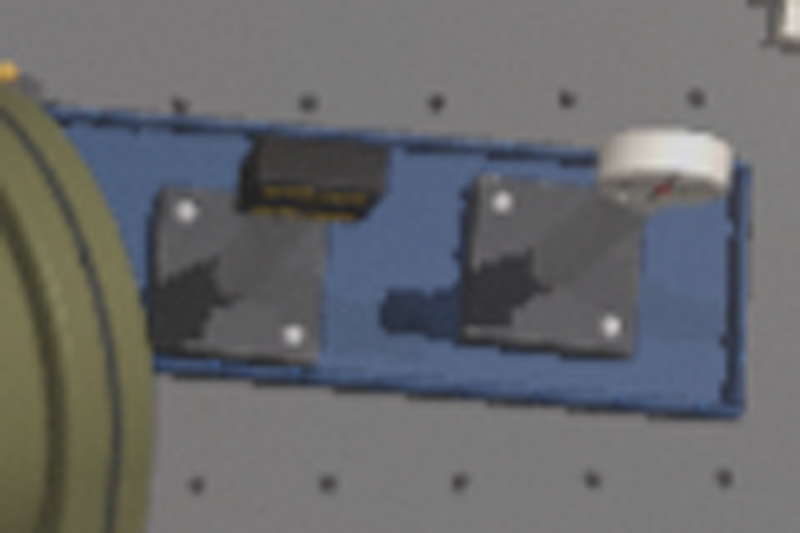

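```bash
python3 - <<'E'
from h import *
from cell import viewer
c=viewer.get_calibration("top");f=lambda x,y:(390+(x+.5)*.15-.5,170+(y+.5)*.15-.5)
g=lambda x,y,z:onz(c,f(x,y),z)[:2]
b=g(239.5,272.5,.016);tp=g(556.5,263,.016)
# mirror from t0c crop (345,170, scale 800/165): screws (127,118),(212,200)
h=lambda x,y:onz(c,(345+(x+.5)*165/800-.5,170+(y+.5)*165/800-.5),.016)[:2]
m=h(127,118),h(212,200);m=(m[0]+m[1])/2
far1,near1=g(248,127,.012),g(235,378,.012)
e=(g(750,163,.012)+g(741,415,.012))/2
Y=(m-tp)/np.linalg.norm(m-tp);X=np.array([Y[1],-Y[0]])
print("block",b,"target",tp,"mirror",m,"dist",np.linalg.norm(m-tp))
mid=(m+tp)/2;print("block rel posts mid: x",(b-mid)@X,"y",(b-mid)@Y)
print("lip far/near rel block x:",(far1-b)@X,(near1-b)@X,"centre offset",((far1+near1)/2-b)@X,"end dist",(b-e)@Y)
E
```

```text
block [ 0.62949305 -0.2174686 ] target [ 0.63122194 -0.33777727] mirror [ 0.65259443 -0.10158031] dist 0.23716194015596648
block rel posts mid: x -0.012563796533942299 y 0.0010823749394279175
lip far/near rel block x: 0.058869060132077065 -0.04029686666639999 centre offset 0.009286096732838593 end dist 0.192275589436629
```

```bash
python3 -c "
from cell import job;print(job.finish_job())"
```

```text
the job is handed in; nothing more can be done
None
```

The beam block stands upright in the empty place of the tray and the lens carriage rests against the end stop. I handed the job in at about 28 s; the hand-in reports no verdict.

- **Block:** My last camera checks put it about 9 mm off the tray's middle across (towards the robot) and within 2 mm along it. That is inside the 20 mm and 35 mm limits. Against the midpoint of the two other posts it reads 12.6 mm across. The wrist camera gave a tilt of about 0.3° just after I let go; I did not measure it again after that.
- **Carriage:** I pushed its rear face with closed fingers at about 4 N. It then stopped moving while the force rose to about 10 N, and a final picture shows it against the stop. The lens looked clear of the gripper in every picture I took.
- **Other things:** The two posts, the bottle and the screwdriver looked unmoved in the pictures. I did not measure their displacement.

**What failed or disagreed:**
- **First grasp slipped:** The fingertips turned out to lie only about 2 mm ahead of the reported TCP, not the 25 mm that `env.tips_ahead` gives. The block slid 10 to 17 mm along its own axis on the rail, but was not lifted. I corrected for this and the second grasp held.
- **Cameras disagreed:** The top and scene cameras differed by about 14 mm on the tray's position along its length. I placed the block by the wrist camera and the two posts.
- **Joint at its limit:** The last joint read 2.66 rad, its stated limit, once during the turn before the push, and I backed it off at once.

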